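# Dust a batch of coin capsules and feed them to the counter

### The job

Load every square coin capsule on the shelf into the wooden tray on its pad, then dust them by pressing the air duster's cap fully down and letting it spring back up. Then carry the tray by its handle to the coin counter, tip all the capsules out over its open edge into the hopper, keeping it tipped there until the last one is in (any that misses goes back into the tray to be tipped again), and then press the counter's button fully. Leave the tray back on its pad, square and upright, and do not disturb the loupe, the marble stand or the round medal.

Things in the scene. Friction and masses are not known exactly. Their poses are not given: they have to be found in the camera images.
- capsule0_mid (a point): a square coin capsule, pale clear acrylic with a thin dark seam round its edge and a brass-coloured coin in the middle, 36 x 36 x 16 mm, lying flat; point at its centre (8 mm above its underside), z up, x and y along its sides. Three to five of them are present, loose on the shelf; about 35 g
- capsule1_mid (a point): a square coin capsule, pale clear acrylic with a thin dark seam round its edge and a brass-coloured coin in the middle, 36 x 36 x 16 mm, lying flat; point at its centre (8 mm above its underside), z up, x and y along its sides. Three to five of them are present, loose on the shelf; about 35 g
- capsule2_mid (a point): a square coin capsule, pale clear acrylic with a thin dark seam round its edge and a brass-coloured coin in the middle, 36 x 36 x 16 mm, lying flat; point at its centre (8 mm above its underside), z up, x and y along its sides. Three to five of them are present, loose on the shelf; about 35 g
- capsule3_mid (a point): a square coin capsule, pale clear acrylic with a thin dark seam round its edge and a brass-coloured coin in the middle, 36 x 36 x 16 mm, lying flat; point at its centre (8 mm above its underside), z up, x and y along its sides. Three to five of them are present, loose on the shelf; about 35 g
- capsule4_mid (a point): a square coin capsule, pale clear acrylic with a thin dark seam round its edge and a brass-coloured coin in the middle, 36 x 36 x 16 mm, lying flat; point at its centre (8 mm above its underside), z up, x and y along its sides. Three to five of them are present, loose on the shelf; about 35 g
- tray_mid (a point): the loading tray: a wooden tray 130 x 130 mm (x by y), floor 4 mm thick, walls 6 mm thick and 26 mm high along both sides (y) and the back (+x); the front (-x) edge is open, with no lip, for pouring. Loose, about 0.2 kg. Capsules lying in it begin to slide at 27 to 35 degrees of slope. Point at the centre of the floor's upper face (4 mm above the underside); z up, +x towards the back wall. The inside runs from x = -65 to +51 mm and y = -59 to +59 mm of this point
- tray_grip (a point): the tray's handle: an upright dark wooden tab in the middle of the back wall, 14 mm thick (x), 56 mm wide (y), its top 60 mm above the tray's underside. Point on its mid-plane 47 mm above the underside, 58 mm behind the tray's middle; axes as the tray's
- tray_lip (a point): middle of the tray's open front edge, at floor height, 65 mm in front (-x) of the tray's middle; axes as the tray's
- pad_mid (a point): the tray's pad: a fixed grey felt-topped plate 160 x 150 mm (x by y), 6 mm thick; point at the centre of its top; its x is the tray's x when the tray stands square on it
- cap_top (a point): centre of the top of the white round cap (32 mm across) of the air duster, a fixed aluminium canister 52 mm across that stands beside the pad's +y side; the cap's top is 152 mm above the shelf; z up
- cap (a joint): travel of the sprung cap in m: 0 up, 0.008 fully down; it takes 1.5 N to start and 5.5 N to be held fully down, and springs back when let go
- hopper (a point): the coin counter's hopper: an open square-walled pan on top of the fixed black counter box (170 x 230 mm, x by y; 50 mm high). Point at the centre of the hopper's inner floor, 55 mm above the shelf; inside 140 mm (x) by 150 mm (y), walls 5 mm thick, rim 115 mm above the shelf (60 mm above this point); z up; +y points to the end of the box with the button
- tally_top (a point): top centre of the counter's round steel push button, 28 mm across, on the lower deck of the box beside the hopper (115 mm to +y and 20 mm to -x of the hopper's centre); pressed straight down
- tally (a joint): travel of the button in m: 0 up, 0.006 fully down (about 5 N); springs back
- loupe: bystander: a round chrome loupe, 38 mm across, 28 mm high; origin at the centre of its underside
- stand: bystander: a small dark green marble coin stand, 40 x 44 mm, 32 mm high; origin at the centre of its underside
- medal: bystander: a bare round brass medal, 42 mm across, 14 mm thick; origin at the centre of its underside
Things that resemble listed ones, but are neither listed nor needed, are in the scene too. Of the things like the part that bears cap_top, leave any that is orange or yellow; of the rest the larger one is meant.

How it is judged:
By the outcome, as a careful person would: the job done as asked, in the order asked, and still so for the second after the job is handed in, with the robot touching nothing.
Of capsule0, capsule1, capsule2, capsule3, capsule4 only 3 to 5 are there at a start; the rules pass over those that are not, and their reading is None.
At some moment in a run one of capsule0, capsule1, capsule2, capsule3, capsule4 may be knocked a few centimetres aside while the robot is not near it.
It also fails if it takes over 208 s, if anything falls off the work surface, if the arm or the gripper's body presses on something with over 40 N, if the wrist force passes 120 N, or if a joint passes its speed limit or range.

### The arm

A 6-joint arm with a two-finger parallel gripper is mounted at the origin on the work surface. World frame = base frame: x ahead of the robot, y to its left, z up, the work surface at z = 0. Lengths are in m, angles in degrees, forces in N, time in s.
With the tool pointing down it reaches from about 0.3 to 0.875 m from the base axis. Payload 6.4 kg.
Tool frame: the origin (TCP) lies midway between the tips of the shut fingers; the grasp point (between the pads) lies 19 mm behind it; z points along the fingers, y is the direction in which the jaws open and shut (so a half turn about z gives the same grasp; the last joint's range is limited). The gripper opens to 88 mm and grips with 3 to 60 N. Pads are 18 mm wide; open, the fingers measure 123 mm over their backs; the gripper's body (75 mm by 187 mm) begins 45 mm behind the grasp point.
Start: joints at [58.711, 10.359, 92.074, -0, 77.567, -11.82], TCP at [0.192, 0.542, 0.202] pointing down, gripper open.
Joint ranges: [-171.53, 171.53], [-51.25, 118.39], [17.06, 147.69], [-65.23, 245.23], [0, 150.52], [-178.68, 178.68]. Speed limits (degrees/s): [147.25, 147.25, 172.46, 180, 180, 180].

### API

Orientations are given as a 3x3 rotation matrix whose columns are the frame's x, y, z axes.
In Python, from plant import sensors, optics, workorder, spotter gives the robot as it stands.
- The arm moves only by the tool move_arm, never from a script. Its argument "commands" is a list of rows, each a list of 7 numbers: the opening in per cent of the stroke, from 0 (shut) to 100 (fully open), then the shift along the tool's x, y, z in units of 25 mm (1.0 is 25 mm), then the turn, a rotation vector about the tool's x, y, z in units of 5 degrees (1.0 is 5 degrees). In form: [[hand, dx, dy, dz, ax, ay, az], ...]. A call has 1 to 5 rows; each row is the pose to reach, as a shift and turn from the pose measured when the call began, along the tool's axes at that moment; what a row does not reach only later rows make up. A row lasts 1/8 s, in which the tool goes at most 62.5 mm and 10.7 degrees, less where a joint would pass 70% of its speed; a pose out of reach is approached as far as the arm can. A call with a gripper value outside its range is refused whole. The fingers move at their own pace and stop on an object; the grip force is fixed at half the most. Time passes only in rows, so rows that repeat a pose let the fingers close. It gives the time, the measured TCP pose, the force and the opening at its end, in the units of the state.
- sensors.read_state(): the state, without advancing time (a new reading comes with each control period).
- optics.read_camera(name): name is "side" or "top" or "wrist"; returns the picture (384x512x3 uint8, red, green, blue); there is no depth.
- optics.camera_params(name): a dict with "intrinsics" (3x3 intrinsics, pixels), "position" and "rotation" of the camera in the world. Camera axes: x right, y down, z forward; pixel columns grow to the right and rows downward; lengths in m; the calibration is good to about 2 mm. A picture is of the moment at which its call begins: read the wrist's pose just before it. camera_params takes no time and is no camera call; for the wrist camera it gives the pose at the moment of the call.
- workorder.finish_job(): hands the job in, once; it reports no verdict.
Trained networks look in the newest picture that a camera, given by its name, has taken for a name from the list of things; names that differ only in an ending like _2 or _b are one class to them, and where a whole thing is asked for, a point or a joint stands for the part that bears it (a point fixed in the world has none). Each returns a list of dicts, best first, with "conf" (0 to 1); they miss things now and then, are a little off and sometimes report something else, mostly with a low value. They report only what shows in the picture. A call takes as long as a camera call. They do not tell look-alikes from the thing itself.
- spotter.look_for(target, camera): "rect" ([left, top, width, height] in pixels, round what is visible of it).
- spotter.trace(target, camera): "region" (384x512 bool, what is visible of it) and "rect" ([left, top, width, height] in pixels, round what is visible of it).
The state is a dict: "clock": time; "joint_positions": joint angles; "dq": joint speeds; "effort": joint torques, N m; "tcp_pos": TCP position; "ee_rot": TCP orientation; "ft_force": force on the tool from outside, world axes, zero at the start; "ft_torque": the same for the moment, N m; "width": opening from 0.0 (shut) to 1.0 (fully open).
Only numpy, scipy, OpenCV 4.12 (cv2) and the standard library are available. Lean on these libraries where they do the work, as an engineer would, in place of code of your own. Each camera call takes 0.05 s, during which the arm holds its last target.

## Working session

There is one attempt and no reset: what is moved stays moved. The work goes in short steps, Python scripts to look and compute and a tool call to move; the robot and the scene stay as the last step left them, time stands still between calls to the robot, and variables do not carry over. Pictures are saved under pics/ and viewed, and the job is handed in when it is done.

Besides the shell and the picture viewer there is one more tool, called after "Emit:" as name([rows], argument=value, ...), one row to a line, values as JSON. move_arm: Moves the arm, as the interface text tells. Its arguments: {"type":"object","properties":{"commands":{"type":"array"}},"required":["commands"]}

```bash
ls; mkdir -p pics
python3 - <<'E'
from plant import sensors, optics
import cv2,numpy as np
for n in ["side","top","wrist"]:
    im=optics.read_camera(n); cv2.imwrite(f"pics/{n}0.png",cv2.resize(im[:,:,::-1],(800,600),interpolation=cv2.INTER_CUBIC))
    p=optics.camera_params(n); print(n,np.round(p["intrinsics"],1).tolist(),np.round(p["position"],3),np.round(p["rotation"],3).tolist())
s=sensors.read_state(); print(s)
E
```

```text
pics
side [[412.3, 0.0, 253.7], [0.0, 412.3, 184.8], [0.0, 0.0, 1.0]] [0.464 0.805 0.803] [[-0.998, -0.052, 0.032], [-0.059, 0.678, -0.733], [0.017, -0.733, -0.68]]
top [[482.5, 0.0, 256.9], [0.0, 482.5, 189.7], [0.0, 0.0, 1.0]] [0.377 0.029 1.253] [[0.021, -0.993, 0.12], [-1.0, -0.022, -0.009], [0.011, -0.119, -0.993]]
wrist [[340.2, 0.0, 253.2], [0.0, 340.2, 190.5], [0.0, 0.0, 1.0]] [0.124 0.568 0.384] [[0.332, 0.906, 0.264], [0.943, -0.319, -0.093], [0.0, 0.28, -0.96]]
{'clock': 0.15, 'joint_positions': array([ 5.87082826e+01,  1.03903914e+01,  9.21165877e+01,  2.09434044e-04,
        7.75662006e+01, -1.18208607e+01]), 'dq': array([-0.02691386, -0.06683155, -0.1122581 ,  0.11053384, -0.04642549,
       -0.06082605]), 'effort': array([ 4.24142472e-04, -4.34232938e+01, -3.42177629e+01,  7.00597605e-02,
        3.56891938e-02, -1.10628557e-04]), 'tcp_pos': array([0.19142278, 0.54174219, 0.20115014]), 'ee_rot': array([[-9.42810808e-01,  3.33327672e-01, -6.66435917e-04],
       [ 3.33328233e-01,  9.42810215e-01, -1.08957899e-03],
       [ 2.65135762e-04, -1.24940875e-03, -9.99999184e-01]]), 'ft_force': array([ 0.66351064, -0.03909156, -0.25858389]), 'ft_torque': array([ 0.00014778,  0.01842394, -0.00498555]), 'width': 1.0020732286959175}
```

View pics/top0.png

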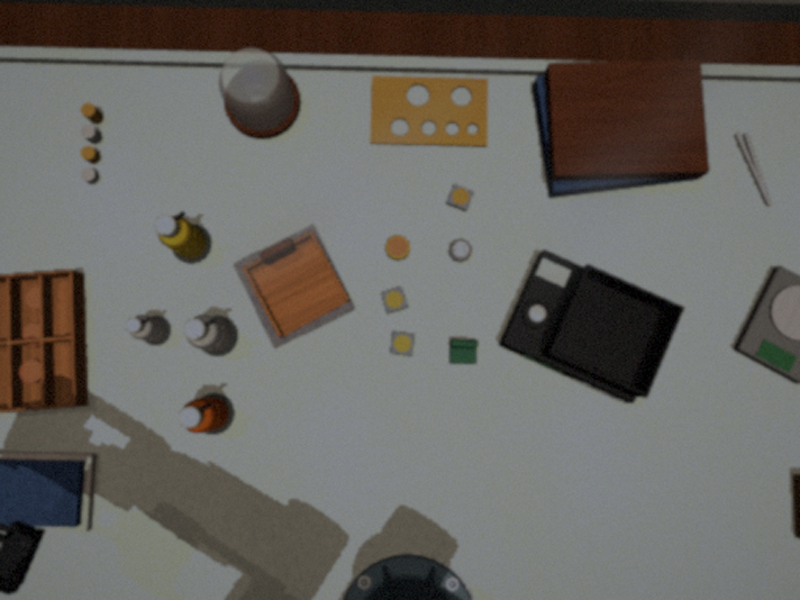

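View pics/side0.png

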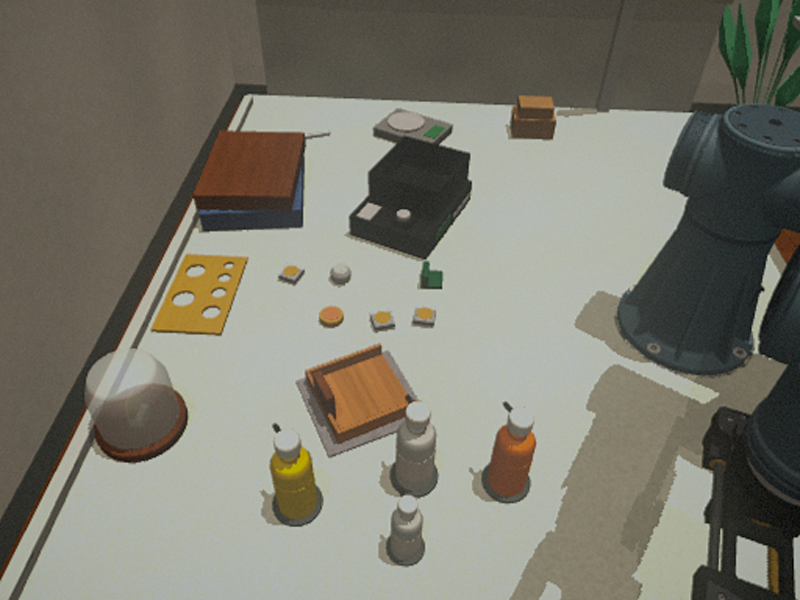

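View pics/wrist0.png

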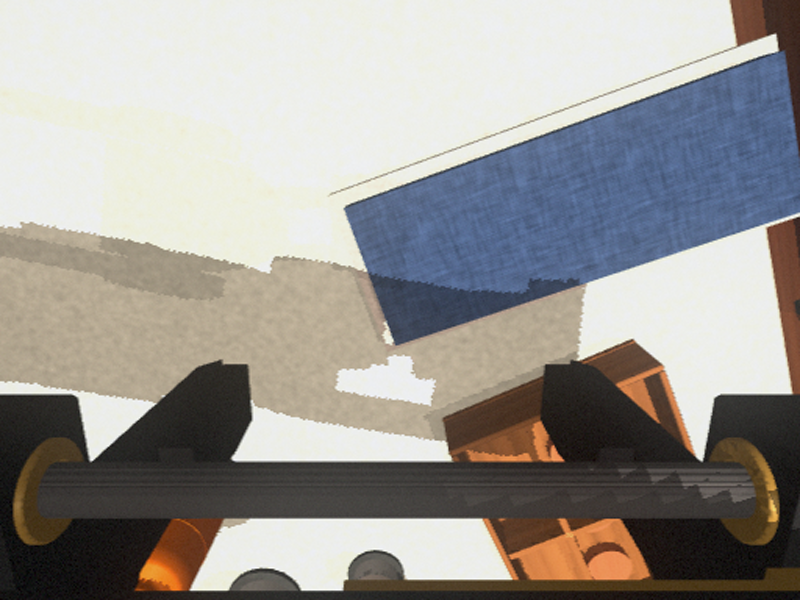

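```bash
cat > h.py <<'E'
from plant import sensors, optics, spotter, workorder
import cv2,numpy as np
def cam(n):
    p=optics.camera_params(n); return np.array(p["intrinsics"]),np.array(p["position"]),np.array(p["rotation"])
def ray(c,u,v):
    K,p,R=c; d=R@np.linalg.inv(K)@np.array([u,v,1.]); return p,d
def onz(c,u,v,z):
    p,d=ray(c,u,v); return p+d*(z-p[2])/d[2]
def proj(c,X):
    K,p,R=c; q=K@(R.T@(np.asarray(X,float)-p)); return q[:2]/q[2]
def mrot(yaw):  # tool down, tool x at angle yaw
    c,s=np.cos(yaw),np.sin(yaw); return np.array([[c,s,0],[s,-c,0],[0,0,-1.]])
def delta(pos,R=None):
    """row units from current pose to target TCP pos / R"""
    s=sensors.read_state(); R0=s["ee_rot"]; d=R0.T@(np.asarray(pos)-s["tcp_pos"])/0.025
    from scipy.spatial.transform import Rotation as Ro
    a=np.zeros(3) if R is None else np.degrees(Ro.from_matrix(R0.T@R).as_rotvec())/5
    return np.round(d,2),np.round(a,2)
def st():
    s=sensors.read_state(); print("t",round(s["clock"],2),"tcp",np.round(s["tcp_pos"],4),"x",np.round(s["ee_rot"][:,0],3),"z",np.round(s["ee_rot"][:,2],3),"q",np.round(s["joint_positions"],1),"f",np.round(s["ft_force"],1),"w",round(s["width"],3))
    return s
E
python3 - <<'E'
from h import *
im=optics.read_camera("top"); c=cam("top"); cv2.imwrite("pics/top_raw.png",im[:,:,::-1])
cr=im[110:245,215:320,::-1]; cv2.imwrite("pics/crop1.png",cv2.resize(cr,None,fx=5,fy=4.4,interpolation=cv2.INTER_CUBIC)[:600,:800])
for t in ["capsule0_mid","tray_mid","medal","loupe","stand","cap_top","hopper","tally_top","pad_mid","tray_grip"]:
    for r in spotter.trace(t,"top")[:6]:
        if r["conf"]<.25: continue
        m=r["region"].astype(np.uint8); 
        if m.sum()<3: continue
        (cx,cy),wh,a=cv2.minAreaRect(cv2.findNonZero(m))
        print(t,round(r["conf"],2),np.round(r["rect"],0),"c",round(cx,1),round(cy,1),np.round(wh,1),round(a),np.round(onz(c,cx,cy,.016),3))
E
```

```text
capsule0_mid 0.46 [336. 194.  11.   8.] c 343.0 200.0 [9.9 9.9] 45 [ 0.504 -0.205  0.016]
tray_mid 0.9 [157. 147.  64.  70.] c 188.1 179.9 [54.3 51.2] 61 [0.548 0.196 0.016]
medal 0.59 [248. 150.  17.  16.] c 254.0 158.0 [14. 14.] 90 [0.609 0.027 0.016]
loupe 0.6 [248. 211.  13.  16.] c 256.6 219.3 [14.1 14. ] 7 [0.45  0.017 0.016]
loupe 0.44 [285. 154.  18.  14.] c 293.8 159.7 [13.4 14.1] 45 [ 0.607 -0.077  0.016]
stand 0.57 [286. 219.  19.  13.] c 296.0 224.5 [15. 18.] 90 [ 0.439 -0.085  0.016]
stand 0.43 [114. 204.  26.  15.] c 126.5 210.5 [13. 19.] 90 [0.465 0.35  0.016]
cap_top 0.67 [ 98. 135.  17.  17.] c 107.0 144.0 [16. 14.] 0 [0.637 0.41  0.016]
cap_top 0.53 [118. 258.  16.  14.] c 123.5 263.5 [12.7 19.8] 45 [0.331 0.351 0.016]
cap_top 0.49 [116. 202.  20.  13.] c 124.7 210.4 [16.2 14.1] 13 [0.465 0.355 0.016]
hopper 0.55 [319. 162. 118.  92.] c 378.5 208.7 [101.5  71.8] 24 [ 0.484 -0.297  0.016]
hopper 0.28 [158. 146.  66.  70.] c 187.9 180.2 [54.9 51.2] 61 [0.547 0.196 0.016]
tally_top 0.51 [340. 196.   4.  10.] c 343.0 200.5 [ 9. 10.] 90 [ 0.503 -0.205  0.016]
pad_mid 0.59 [149. 144.  77.  78.] c 187.5 182.5 [60.4 57.7] 63 [0.541 0.197 0.016]
pad_mid 0.4 [340. 196.   7.  11.] c 342.5 200.0 [8. 9.] 90 [ 0.504 -0.204  0.016]
tray_grip 0.62 [158. 144.  67.  70.] c 187.9 180.1 [54.2 51.3] 62 [0.547 0.196 0.016]
```

View pics/crop1.png

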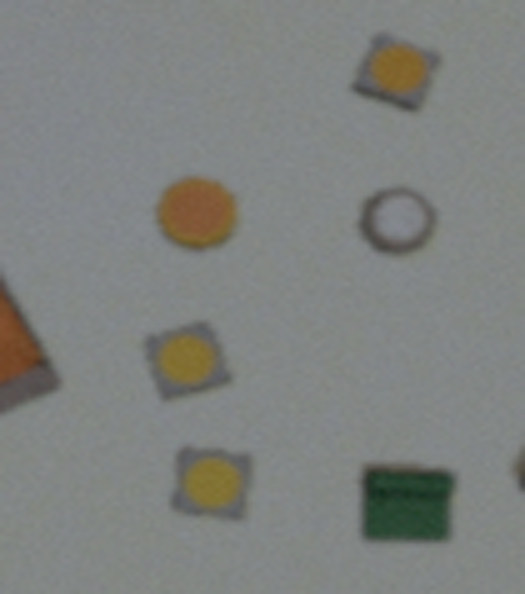

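Run:
```python
from h import *
im=cv2.imread("pics/top_raw.png")
def crop(x0,y0,w,h,f,n):
    cr=cv2.resize(im[y0:y0+h,x0:x0+w],None,fx=f,fy=f,interpolation=cv2.INTER_CUBIC)
    cr=cv2.convertScaleAbs(cr,alpha=1.8,beta=20)
    for i in range(0,w,10): cv2.line(cr,(i*f,0),(i*f,6 if i%50 else 14),(0,0,255),1)
    for i in range(0,h,10): cv2.line(cr,(0,i*f),(6 if i%50 else 14,i*f),(0,0,255),1)
    cv2.imwrite(n,cr)
crop(310,150,130,110,6,"pics/box.png"); crop(80,130,150,100,5,"pics/tray.png")
optics.read_camera("side")
si=optics.read_camera("side")[:,:,::-1]; cv2.imwrite("pics/side_raw.png",si)
im=si; crop(160,200,130,160,3,"pics/sidec.png"); crop(210,70,100,100,6,"pics/sideb.png")
```

```text
(no output)
```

View pics/box.png

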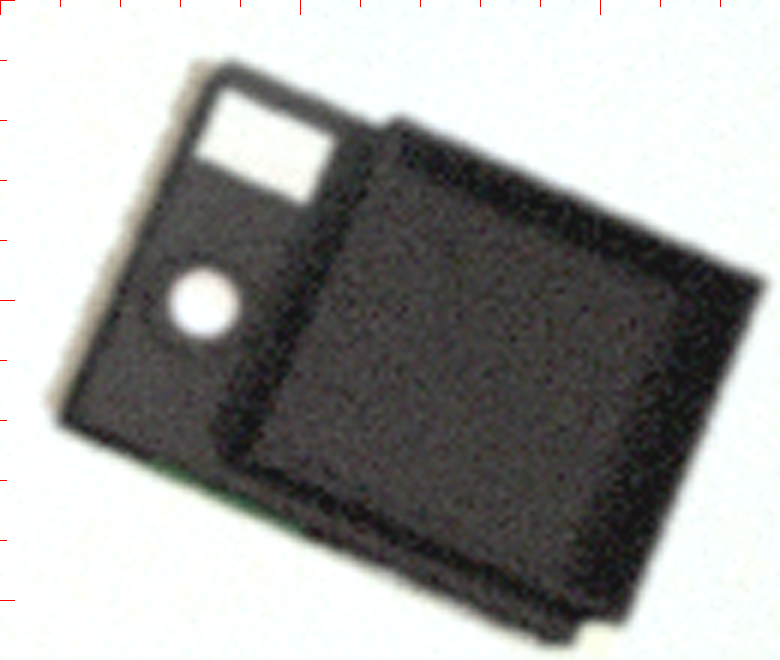

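View pics/tray.png

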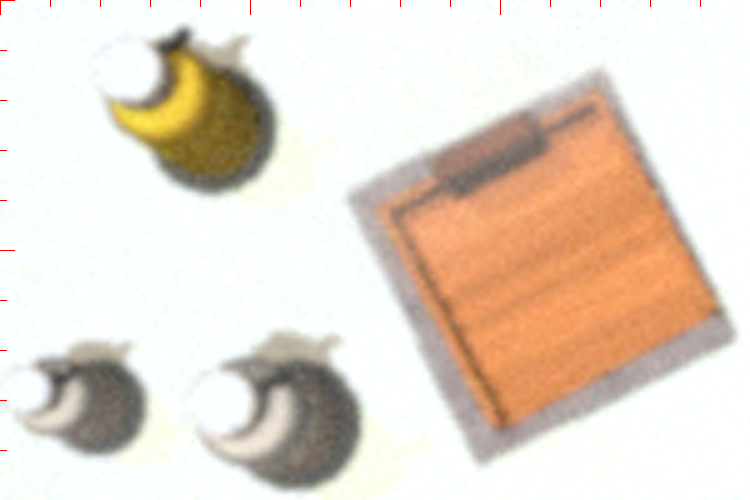

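View pics/sideb.png

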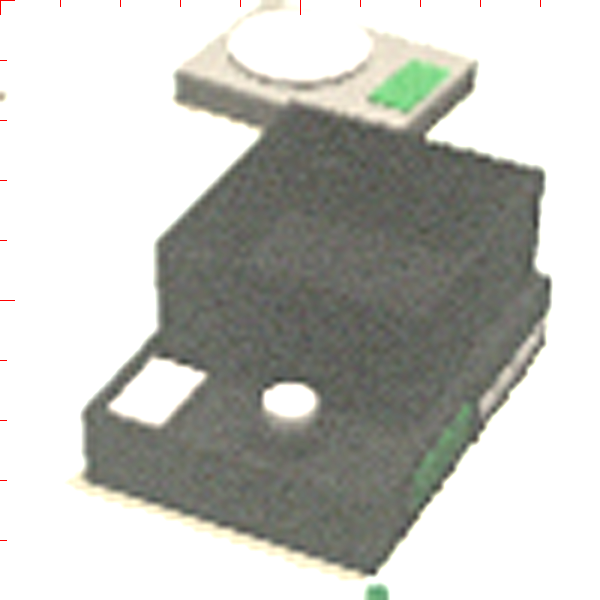

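View pics/sidec.png

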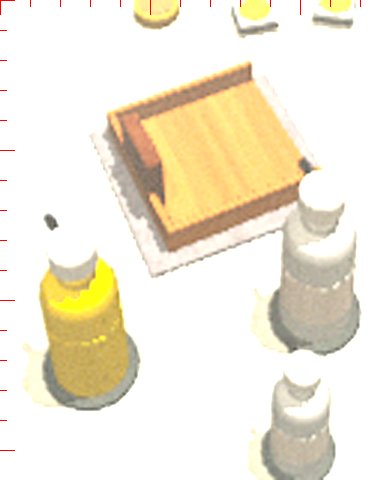

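```bash
cat >> h.py <<'E'
def tri(a,ua,b,ub):
    A=[];y=[]
    for c,u in((a,ua),(b,ub)):
        p,d=ray(c,*u); d=d/np.linalg.norm(d); P=np.eye(3)-np.outer(d,d); A.append(P); y.append(P@p)
    A=np.vstack(A);y=np.hstack(y); X,r,_,_=np.linalg.lstsq(A,y,rcond=None); return X,np.sqrt(r)
E
python3 - <<'E'
from h import *
t=cam("top"); s=cam("side")
def quad(n,ps,z):
    P=np.array([onz(t,*p,z)[:2] for p in ps]); print(n,"mid",np.round(P.mean(0),4))
    for i in range(4):
        d=P[(i+1)%4]-P[i]; print("  ",np.round(P[i],4),"edge",np.round(np.linalg.norm(d),4),np.round(np.degrees(np.arctan2(d[1],d[0])),1))
quad("pad",[(150,169.6),(176,222.8),(227.2,197.6),(200.4,143.6)],.006)
quad("rim",[(376.7,169.7),(437.7,197.2),(414.2,254.2),(348,227)],.115)
print("button",tri(t,(344,200.5),s,(258.3,136.7)),onz(t,344,200.5,.055))
print("cap",tri(t,(125,210.4),s,(267,261)),onz(t,125,210.4,.152))
im=cv2.imread("pics/top_raw.png")
g=cv2.cvtColor(im,cv2.COLOR_BGR2HSV)
for n,(u,v) in dict(A=(294,126),B=(253,191.5),C=(257,219.5),medal=(254,158),loupe=(294,160),stand=(296,224)).items():
    r=16; x0,y0=int(u-r),int(v-r); p=cv2.resize(im[y0:y0+2*r,x0:x0+2*r],None,fx=4,fy=4,interpolation=cv2.INTER_CUBIC)
    bg=np.median(p.reshape(-1,3),0); d=np.abs(p.astype(int)-bg).max(2); m=(d>22).astype(np.uint8)
    k,l,stt,cc=cv2.connectedComponentsWithStats(m); i=1+np.argmax(stt[1:,4]); (cx,cy),wh,a=cv2.minAreaRect(cv2.findNonZero((l==i).astype(np.uint8)))
    uv=(x0+(cx+.5)/4-.5,y0+(cy+.5)/4-.5); bx=cv2.boxPoints(((cx,cy),wh,a)); W=[onz(t,x0+b[0]/4,y0+b[1]/4,.014)[:2] for b in bx]; e=W[1]-W[0]
    print(n,np.round(uv,1),np.round(onz(t,*uv,.012),4),np.round(np.array(wh)/4,1),"ang",np.degrees(np.arctan2(e[1],e[0])).round(1),"sat",g[int(v),int(u)])
E
```

```text
pad mid [0.5405 0.196 ]
   [0.574  0.2974] edge 0.1556 -151.9
   [0.4369 0.224 ] edge 0.1468 -62.3
   [0.5051 0.094 ] edge 0.1596 27.8
   [0.6462 0.1685] edge 0.1478 119.2
rim mid [ 0.4688 -0.3081]
   [ 0.5689 -0.2675] edge 0.1582 -113.5
   [ 0.5059 -0.4126] edge 0.1479 156.7
   [ 0.3701 -0.354 ] edge 0.1669 68.8
   [ 0.4305 -0.1984] edge 0.1547 -26.5
button (array([ 0.49718213, -0.19752698,  0.07011944]), array([0.00064448])) [ 0.49918205 -0.20044791  0.055     ]
cap (array([0.45569392, 0.31830062, 0.15204014]), array([0.00015261])) [0.455589   0.31831868 0.152     ]
A [293.8 126.4] [ 0.6968 -0.0763  0.012 ] [15.2 14.8] ang -21.5 sat [ 20 167 127]
B [252.  191.7] [0.5211 0.0301 0.012 ] [15.7 15.3] ang -70.1 sat [ 24 156 129]
C [256.9 219.4] [0.4498 0.0158 0.012 ] [15.4 15.5] ang -5.0 sat [ 25 153 128]
medal [254.  158.2] [0.6092 0.0267 0.012 ] [17.2 16.8] ang -88.7 sat [ 13 143 130]
loupe [294.1 159.9] [ 0.6073 -0.078   0.012 ] [15.5 15.7] ang -11.1 sat [101  15 138]
stand [296.1 223.9] [ 0.4405 -0.0853  0.012 ] [18.  19.5] ang -88.8 sat [ 70 101  71]
```

```bash
cat >> h.py <<'E'
def go(x,y,z,jaw):
    """jaw: angle deg of tool y; tool down"""
    best=None
    for k in (jaw,): 
        d,a=delta([x,y,z],mrot(np.radians(k+90)))
    st(); print("d",d,"a",a)
E
python3 -c "
from h import *
go(.45,.016,.22,-5)"
```

```text
t 0.8 tcp [0.1916 0.5421 0.2018] x [-0.943  0.333 -0.   ] z [ 0.  0. -1.] q [ 58.7  10.4  92.1   0.   77.6 -11.8] f [-0.3  0.8 -0. ] w 0.999
d [-16.76 -16.4   -0.73] a [ 0.   -0.   15.11]
```

Candidates for capsules (top-camera pixels): square A (294,126), B (252,192) and C (257,219) are capsules. The round medal (254,158), round chrome loupe (294,160) and green stand (296,224) are bystanders. For the duster, the larger grey canister (125,210) is the one; the small grey at (90,208), the yellow and the orange are not. The crops confirm this.

Emit:
move_arm([
  [55,-16.8,-16.4,-0.8,0,0,15.1],
  [55,-16.8,-16.4,-0.8,0,0,15.1],
  [55,-16.8,-16.4,-0.8,0,0,15.1],
  [55,-16.8,-16.4,-0.8,0,0,15.1],
  [55,-16.8,-16.4,-0.8,0,0,15.1],
])

```text
clock: 1.42
tcp_pos: [0.3303, 0.2603, 0.2129]
ee_rot: [[-0.284, 0.959, 0.001], [0.959, 0.284, 0.0], [0.0, 0.001, -1.0]]
ft_force: [1.2, 0.1, 0.2]
width: 0.551
```

```bash
python3 -c "
from h import *
go(.45,.016,.22,-5)"
```

```text
t 1.43 tcp [0.3303 0.2603 0.2129] x [-0.284  0.959  0.   ] z [ 0.001  0.    -1.   ] q [ 22.  -11.3 112.2  -0.   78.9   5.5] f [1.2 0.1 0.2] w 0.551
d [-10.73   1.82  -0.28] a [ 0.01 -0.    4.3 ]
```

Emit:
move_arm([
  [55,-10.7,1.8,0,0,0,4.3],
  [55,-10.7,1.8,0,0,0,4.3],
  [55,-10.7,1.8,0,0,0,4.3],
  [55,-10.7,1.8,0,0,0,4.3],
  [55,-10.7,1.8,0,0,0,4.3],
])

```text
clock: 2.05
tcp_pos: [0.4505, 0.0134, 0.2132]
ee_rot: [[0.091, 0.996, 0.002], [0.996, -0.091, -0.0], [-0.0, 0.002, -1.0]]
ft_force: [-0.2, 0.4, -0.8]
width: 0.552
```

```bash
cat >> h.py <<'E'
def snap(n,f,name=None):
    im=optics.read_camera(n)[:,:,::-1]; cv2.imwrite(f,cv2.resize(im,(800,600),interpolation=cv2.INTER_CUBIC)); return im
E
python3 -c "
from h import *
snap('wrist','pics/w1.png')
go(.45,.016,.004,-5)"
```

```text
t 2.1 tcp [0.4511 0.0123 0.2132] x [ 0.091  0.996 -0.001] z [ 0.002 -0.001 -1.   ] q [-13.5  -6.8 108.4  -0.   78.3  -8.3] f [ 0.  -2.3  1.3] w 0.553
d [ 0.15 -0.08  8.37] a [ 0.03  0.01 -0.05]
```

View pics/w1.png

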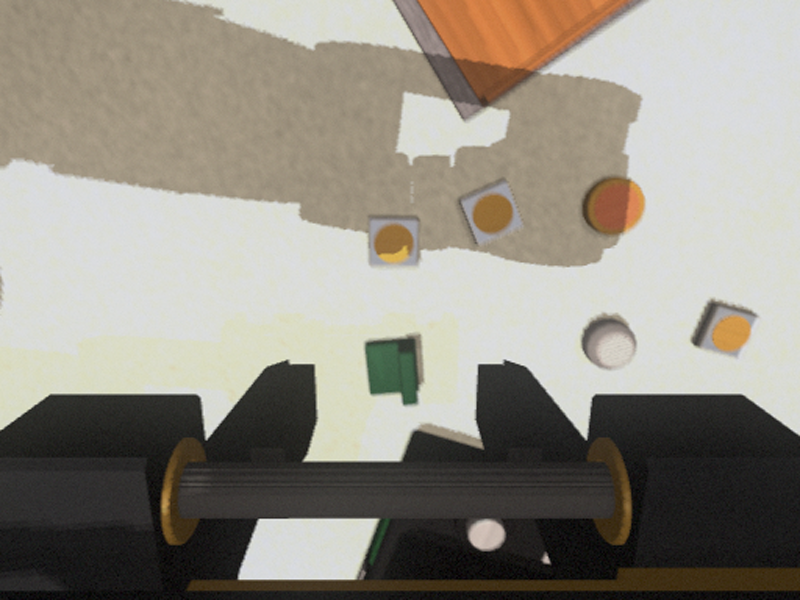

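```bash
python3 -c "
from h import *
c=cam('wrist')
for n,u,v in [('C',394,241),('B',491,212),('A',728,330),('medal',613,206),('loupe',609,343)]: print(n,np.round(onz(c,(u+.5)*.64-.5,(v+.5)*.64-.5,.013),4))
im=cv2.imread('pics/w1.png')
"
```

```text
C [0.4514 0.0178 0.013 ]
B [0.5224 0.0325 0.013 ]
A [ 0.6994 -0.0737  0.013 ]
medal [0.6094 0.0289 0.013 ]
loupe [ 0.6089 -0.0761  0.013 ]
```

Emit:
move_arm([
  [55,0.18,-0.03,2.5,0,0,0],
  [55,0.18,-0.03,5,0,0,0],
  [55,0.18,-0.03,7.2,0,0,0],
  [55,0.18,-0.03,8.35,0,0,0],
  [55,0.18,-0.03,8.35,0,0,0],
])

```text
clock: 2.72
tcp_pos: [0.4489, 0.0175, 0.0025]
ee_rot: [[0.091, 0.996, -0.003], [0.996, -0.091, 0.0], [-0.0, -0.003, -1.0]]
ft_force: [0.5, 0.6, -0.1]
width: 0.55
```

Emit:
move_arm([
  [20,0,0,0,0,0,0],
  [20,0,0,0,0,0,0],
  [20,0,0,0,0,0,0],
  [20,0,0,0,0,0,0],
])

```text
clock: 3.22
tcp_pos: [0.4495, 0.0174, 0.0032]
ee_rot: [[0.091, 0.996, -0.001], [0.996, -0.091, -0.0], [-0.0, -0.001, -1.0]]
ft_force: [-0.3, 0.1, -1.4]
width: 0.2
```

```bash
python3 -c "
from h import *
snap('wrist','pics/w2.png'); im=snap('side','pics/s2.png')
im=snap('top','pics/t2.png')
cv2.imwrite('pics/t2c.png',cv2.resize(im[90:270,180:360],None,fx=3,fy=3))
st()"
```

```text
t 3.38 tcp [0.449  0.0175 0.0028] x [ 0.091  0.996 -0.   ] z [-0.002 -0.    -1.   ] q [-12.9  11.8 117.4  -0.   51.   -7.7] f [ 0.8 -0.1  0.2] w 0.199
```

View pics/w2.png

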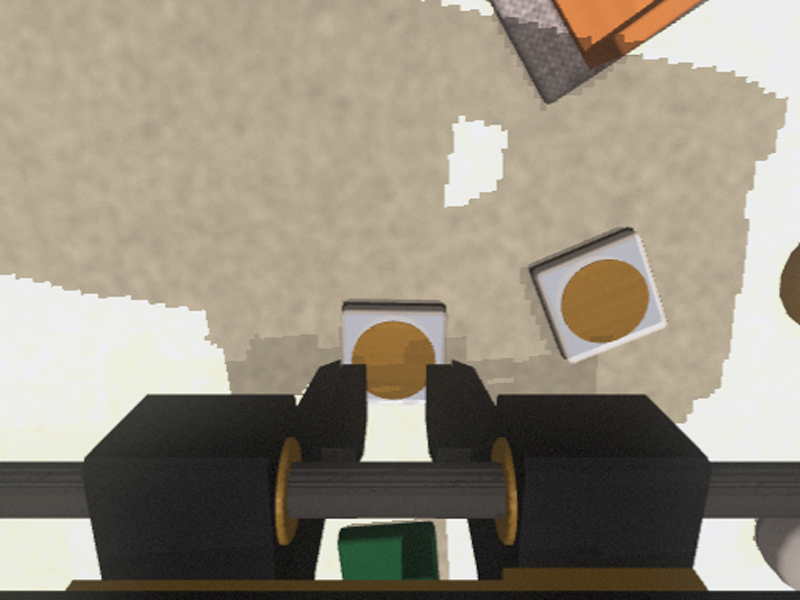

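View pics/s2.png

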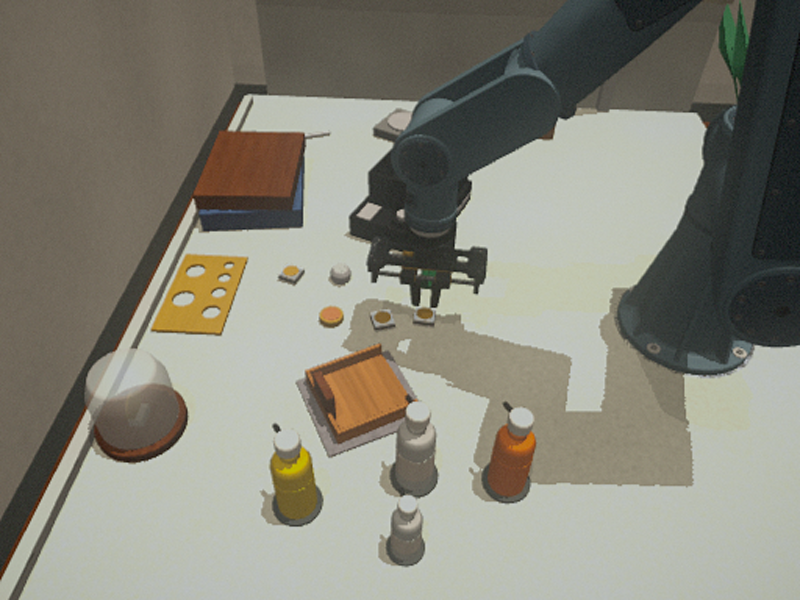

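```bash
python3 -c "
from h import *
s=sensors.read_state();p=s['tcp_pos'];print(p)
for n in ('side','top','wrist'):
  c=cam(n)
  for X in (p,p-s['ee_rot'][:,2]*.1): print(n,np.round((proj(c,X)+.5)/.64,0))
print(onz(cam('side'),428*.64,305*.64,.0))
for z in (.0,.01,.02,.03,.04): print(z,onz(cam('side'),428*.64,305*.64,z), onz(cam('wrist'),395*.64,370*.64,z))
c=cam('wrist');print(s['ee_rot'].T@(c[1]-p), s['ee_rot'].T@c[2])
"
```

```text
[0.44903771 0.01748282 0.00275119]
side [425. 320.]
side [427. 277.]
top [401. 344.]
top [402. 340.]
wrist [395. 353.]
wrist [393. 554.]
[ 4.42499306e-01 -2.22303221e-02 -1.11022302e-16]
0.0 [ 4.42499306e-01 -2.22303221e-02 -1.11022302e-16] [0.44862393 0.0090141  0.        ]
0.01 [ 0.44276543 -0.01192479  0.01      ] [0.44905702 0.01344149 0.01      ]
0.02 [ 0.44303155 -0.00161925  0.02      ] [0.4494901  0.01786887 0.02      ]
0.03 [0.44329767 0.00868628 0.03      ] [0.44992318 0.02229626 0.03      ]
0.04 [0.4435638  0.01899181 0.04      ] [0.45035626 0.02672365 0.04      ]
[ 0.073857    0.00043547 -0.18243651] [[ 1.35364597e-03 -9.60210728e-01 -2.79273211e-01]
 [ 9.99999069e-01  1.25153782e-03  5.43928521e-04]
 [-1.72765014e-04 -2.79273687e-01  9.60211528e-01]]
```

View pics/t2c.png

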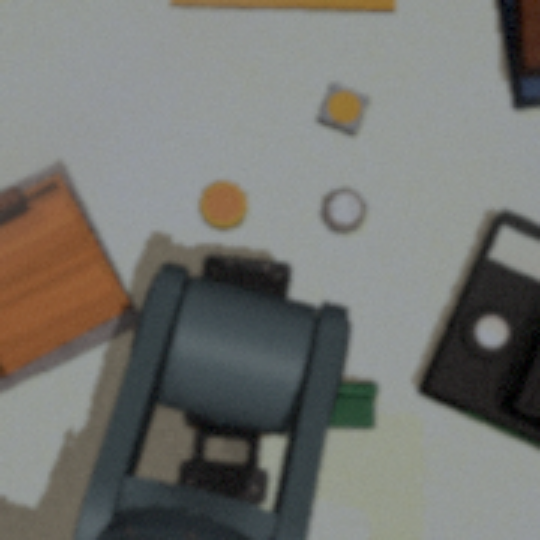

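```bash
python3 -c "
import cv2
a=cv2.imread('pics/s2.png')[220:350,340:500]; cv2.imwrite('pics/s2z.png',cv2.convertScaleAbs(cv2.resize(a,None,fx=4.5,fy=4.5,interpolation=cv2.INTER_CUBIC),alpha=1.8))
a=cv2.imread('pics/w2.png')[280:480,250:550]; cv2.imwrite('pics/w2z.png',cv2.convertScaleAbs(cv2.resize(a,None,fx=2.6,fy=2.6,interpolation=cv2.INTER_CUBIC),alpha=1.8))
"
```

```text
(no output)
```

View pics/s2z.png

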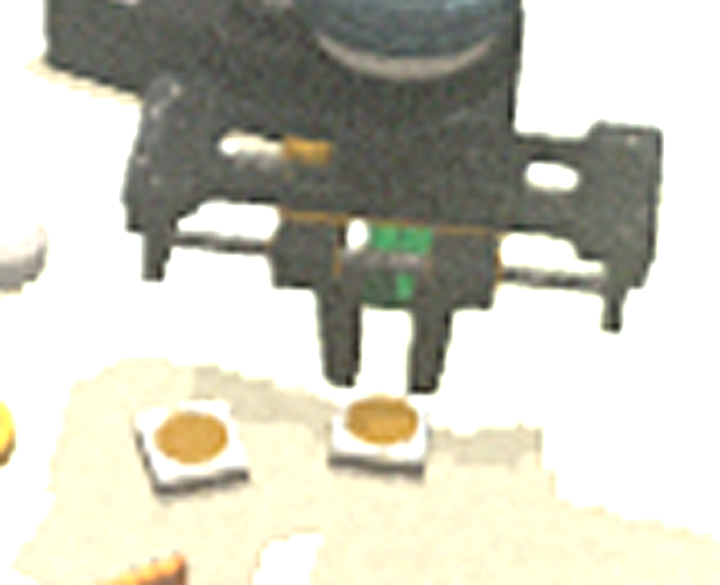

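View pics/w2z.png

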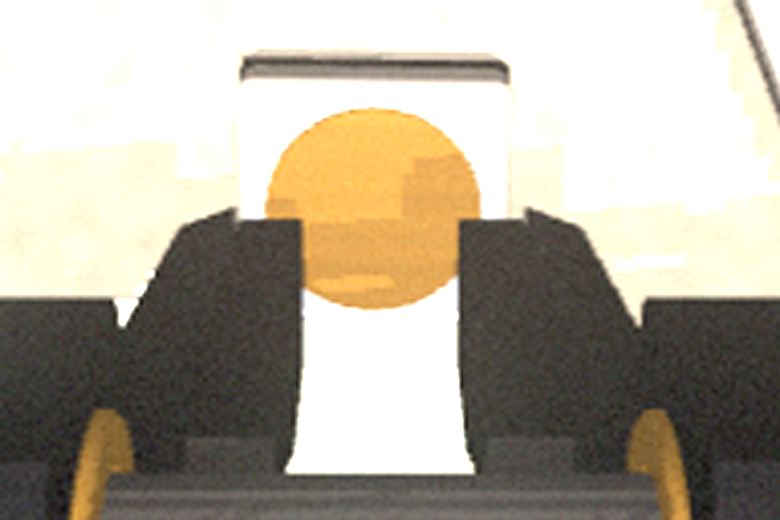

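Emit:
move_arm([
  [57,0.05,0.05,0,0,0,0],
  [57,0.05,0.05,0,0,0,0],
  [57,0.05,0.05,0,0,0,0],
  [57,0.05,0.05,0.2,0,0,0],
])

```text
clock: 3.88
tcp_pos: [0.4507, 0.0185, -0.0022]
ee_rot: [[0.091, 0.996, -0.002], [0.996, -0.091, -0.0], [-0.0, -0.002, -1.0]]
ft_force: [-0.2, 0.4, 0.7]
width: 0.569
```

```bash
python3 -c "
from h import *
snap('wrist','pics/w3.png');st()"
```

```text
t 3.92 tcp [ 0.4501  0.0186 -0.003 ] x [ 0.091  0.996 -0.   ] z [-0.003  0.    -1.   ] q [-12.8  12.6 117.2  -0.   50.3  -7.5] f [-0.9 -0.6 -0.3] w 0.567
```

Emit:
move_arm([
  [57,0,0,0.2,0,0,0],
  [57,0,0,0.4,0,0,0],
  [57,0,0,0.6,0,0,0],
])

```text
clock: 4.3
tcp_pos: [0.4498, 0.0187, -0.0185]
ee_rot: [[0.091, 0.996, -0.003], [0.996, -0.091, 0.0], [-0.0, -0.003, -1.0]]
ft_force: [0.8, 0.4, -0.7]
width: 0.571
```

Emit:
move_arm([
  [57,0,0,0.15,0,0,0],
  [57,0,0,0.3,0,0,0],
])

```text
clock: 4.55
tcp_pos: [0.4498, 0.0187, -0.0263]
ee_rot: [[0.091, 0.996, -0.003], [0.996, -0.091, 0.0], [-0.0, -0.003, -1.0]]
ft_force: [-0.1, 0.2, -0.4]
width: 0.568
```

```bash
python3 -c "
from h import *
snap('wrist','pics/w4.png');a=snap('side','pics/s4.png')
a=cv2.imread('pics/s4.png')[220:350,340:500]; cv2.imwrite('pics/s4z.png',cv2.convertScaleAbs(cv2.resize(a,None,fx=4.5,fy=4.5,interpolation=cv2.INTER_CUBIC),alpha=1.8))
st()"
```

```text
t 4.65 tcp [ 0.4495  0.0187 -0.0264] x [ 0.091  0.996 -0.   ] z [-0.004  0.    -1.   ] q [-12.8  15.6 117.4  -0.   47.2  -7.5] f [ 0.7 -0.5 -0.1] w 0.566
```

View pics/s4z.png

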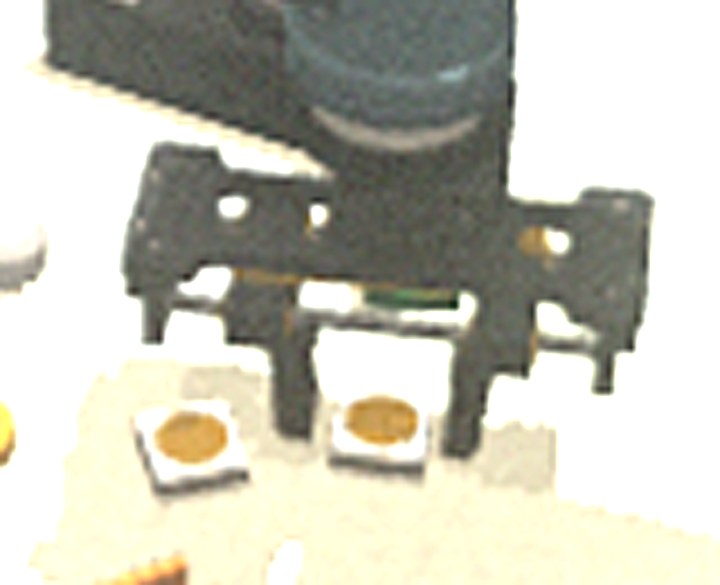

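Emit:
move_arm([
  [57,0,-0.03,0.1,0,0,0],
  [57,0,-0.03,0.1,0,0,0],
  [20,0,-0.03,0.1,0,0,0],
  [20,0,-0.03,0.1,0,0,0],
  [20,0,-0.03,0.1,0,0,0],
])

```text
clock: 5.28
tcp_pos: [0.4489, 0.0188, -0.0287]
ee_rot: [[0.091, 0.996, -0.004], [0.996, -0.091, 0.0], [-0.0, -0.004, -1.0]]
ft_force: [-1.0, 0.2, 0.2]
width: 0.402
```

Emit:
move_arm([
  [20,0,0,0,0,0,0],
  [20,0,0,0,0,0,0],
  [20,0,0,-0.5,0,0,0],
  [20,0,0,-1,0,0,0],
])

```text
clock: 5.78
tcp_pos: [0.4491, 0.0188, -0.0028]
ee_rot: [[0.091, 0.996, -0.004], [0.996, -0.091, 0.0], [-0.0, -0.004, -1.0]]
ft_force: [-0.7, 0.3, 0.4]
width: 0.404
```

```bash
python3 -c "
from h import *
snap('wrist','pics/w5.png');a=snap('side','pics/s5.png')
a=cv2.imread('pics/s5.png')[200:350,320:500]; cv2.imwrite('pics/s5z.png',cv2.convertScaleAbs(cv2.resize(a,None,fx=4,fy=4,interpolation=cv2.INTER_CUBIC),alpha=1.8))
st()"
```

```text
t 5.88 tcp [ 0.4506  0.0184 -0.0018] x [ 0.091  0.996 -0.001] z [-0.    -0.001 -1.   ] q [-12.8  12.5 117.3  -0.   50.3  -7.5] f [-0.2 -0.2 -0.6] w 0.407
```

View pics/s5z.png

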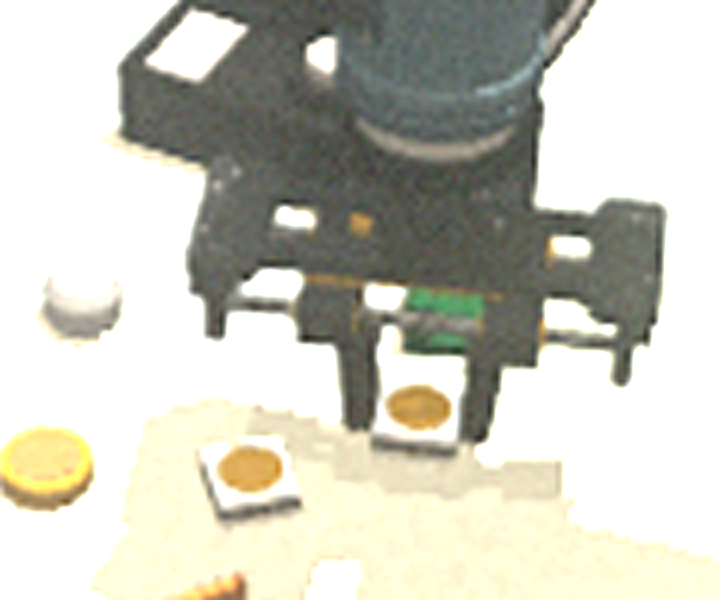

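View pics/w5.png

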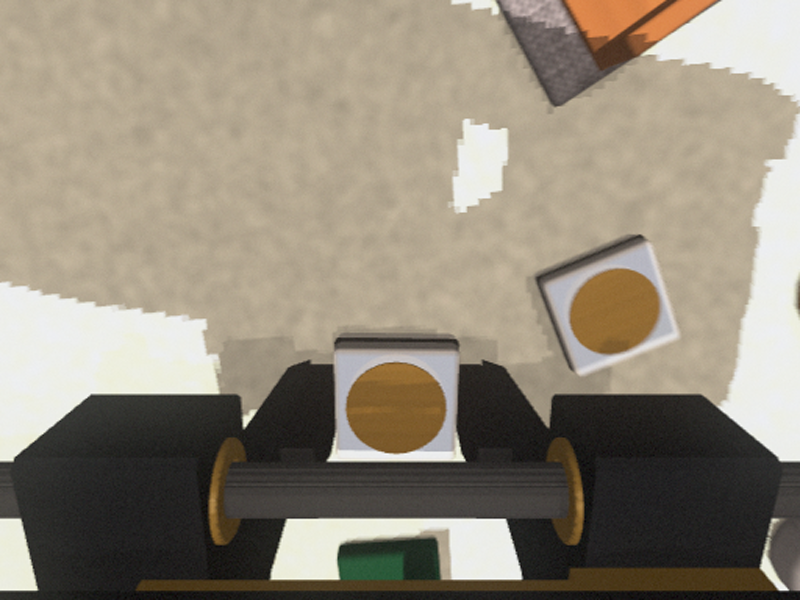

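```bash
python3 -c "
from h import *
go(.5476,.1998,.16,-61.9)"
```

```text
t 5.88 tcp [ 0.4506  0.0184 -0.0018] x [ 0.091  0.996 -0.001] z [-0.    -0.001 -1.   ] q [-12.8  12.5 117.3  -0.   50.3  -7.5] f [-0.2 -0.2 -0.6] w 0.407
d [ 7.57  3.2  -6.48] a [0.000e+00 1.000e-02 1.134e+01]
```

Emit:
move_arm([
  [20,0,0,-2.4,0,0,0],
  [20,1,0.5,-4.5,0,0,2],
  [20,3,1.5,-6.4,0,0,4],
  [20,5,2.5,-6.4,0,0,6],
  [20,7.5,3.2,-6.4,0,0,8],
])

```text
clock: 6.5
tcp_pos: [0.5471, 0.1929, 0.16]
ee_rot: [[0.712, 0.702, 0.004], [0.702, -0.712, -0.0], [0.003, 0.003, -1.0]]
ft_force: [0.5, 0.2, -0.6]
width: 0.403
```

```bash
python3 -c "
from h import *
go(.5476,.1998,.16,-61.9)"
```

```text
t 6.5 tcp [0.5471 0.1929 0.16  ] x [0.712 0.702 0.003] z [ 0.004 -0.    -1.   ] q [ 7.7 13.1 93.8 -0.  72.8 53.2] f [ 0.5  0.2 -0.6] w 0.403
d [ 0.21 -0.18  0.  ] a [ 0.03 -0.03  3.3 ]
```

Emit:
move_arm([
  [20,0.2,-0.18,0,0,0,3.3],
  [20,0.2,-0.18,0,0,0,3.3],
  [20,0.2,-0.18,0,0,0,3.3],
])

```text
clock: 6.88
tcp_pos: [0.5473, 0.1999, 0.1599]
ee_rot: [[0.881, 0.472, 0.003], [0.472, -0.881, -0.0], [0.003, 0.002, -1.0]]
ft_force: [-0.0, -0.4, -0.3]
width: 0.4
```

```bash
python3 -c "
from h import *
st()
snap('wrist','pics/w6.png'); snap('top','pics/t6.png'); snap('side','pics/s6.png')"
```

```text
t 6.88 tcp [0.5473 0.1999 0.1599] x [0.881 0.472 0.003] z [ 0.003 -0.    -1.   ] q [ 8.4 13.5 93.4 -0.  72.9 70.3] f [-0.  -0.4 -0.3] w 0.4
```

View pics/w6.png

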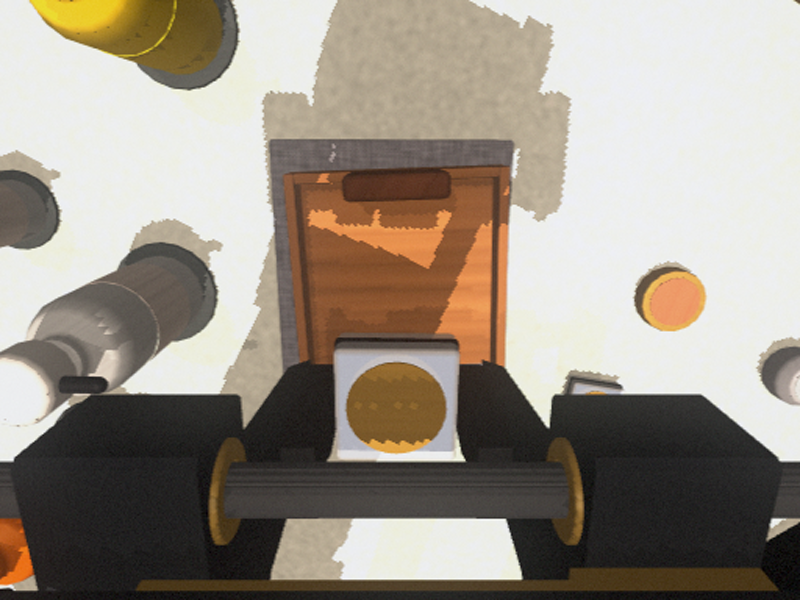

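View pics/s6.png

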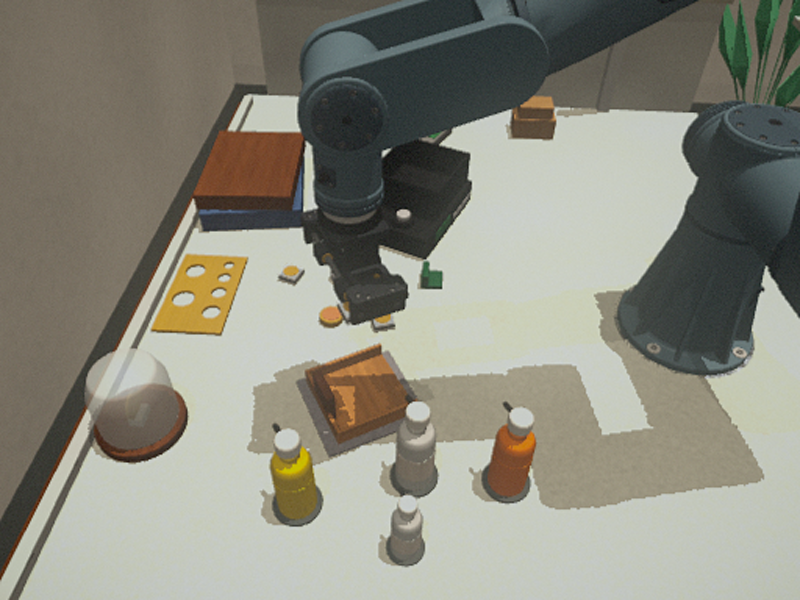

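```bash
python3 -c "
from h import *
c=cam('wrist'); P=np.array([.5405,.196]); a=np.radians(28.1); X=np.array([np.cos(a),np.sin(a)]); Y=np.array([-X[1],X[0]])
for n,u,v,z in [('padBL',271,140,.006),('padBR',513,140,.006),('padleft',281,366,.006),('wallBL',284,167,.032),('wallBR',510,167,.032),('handTopL back',343,172,.066),('handTopR back',451,169,.066),('handfrontL',344,200,.066),('hFR',450,197,.066),('inBL',309,210,.010),('inBR',491,207,.010),('inL',304,360,.01),('inR',497,360,.01),('medal',672,300,.014),('nozzle',105,384,.14)]:
  w=onz(c,u*.64,v*.64,z)[:2]; d=w-P; print(n,np.round(w,4),'tray',np.round([d@X,d@Y],4))
im=cv2.imread('pics/w6.png')[130:380,260:530]; cv2.imwrite('pics/w6z.png',cv2.convertScaleAbs(cv2.resize(im,None,fx=2.4,fy=2.4,interpolation=cv2.INTER_CUBIC),alpha=1.6))
"
```

```text
padBL [0.5777 0.3028] tray [0.0831 0.0766]
padBR [0.6473 0.1733] tray [ 0.0835 -0.0703]
padleft [0.4458 0.235 ] tray [-0.0652  0.079 ]
wallBL [0.5704 0.2849] tray [0.0682 0.0644]
wallBR [0.6312 0.1718] tray [ 0.0686 -0.064 ]
handTopL back [0.5867 0.2521] tray [0.0672 0.0277]
handTopR back [0.614  0.2046] tray [ 0.0688 -0.0271]
handfrontL [0.5744 0.2453] tray [0.0532 0.0275]
hFR [0.6016 0.198 ] tray [ 0.0548 -0.027 ]
inBL [0.5513 0.2638] tray [0.0414 0.0547]
inBR [0.6064 0.165 ] tray [ 0.0436 -0.0584]
inL [0.459  0.2232] tray [-0.0591  0.0623]
inR [0.5206 0.1085] tray [-0.0587 -0.0678]
medal [0.6107 0.0323] tray [-0.0151 -0.1775]
nozzle [0.4695 0.2961] tray [-0.0154  0.1218]
```

View pics/w6z.png

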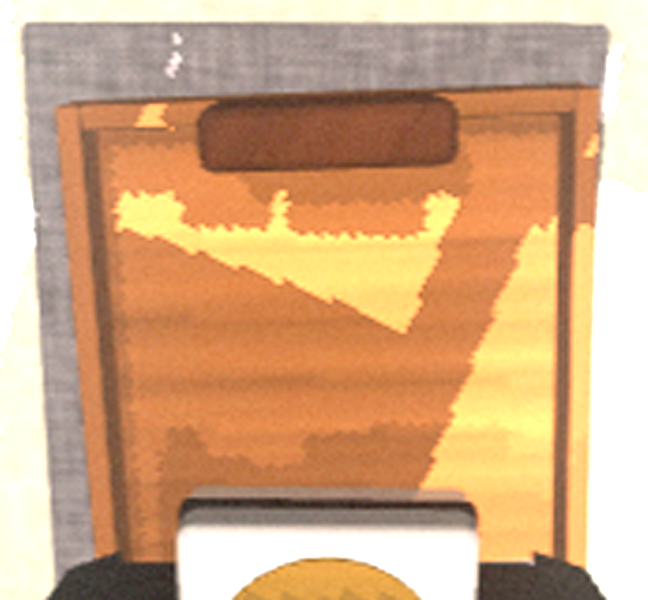

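Emit:
move_arm([
  [20,0,0,2,0,0,-0.2],
  [20,0,0,4,0,0,-0.2],
  [20,0,0,5.6,0,0,-0.2],
  [20,0,0,6.6,0,0,-0.2],
  [20,0,0,6.9,0,0,-0.2],
])

```text
clock: 7.65
tcp_pos: [0.5467, 0.1988, -0.0142]
ee_rot: [[0.873, 0.488, 0.001], [0.488, -0.873, -0.001], [0.0, 0.001, -1.0]]
ft_force: [-0.5, -0.1, -0.1]
width: 0.404
```

```bash
python3 -c "
from h import *
st()
snap('wrist','pics/w7.png')"
```

```text
t 7.65 tcp [ 0.5467  0.1988 -0.0142] x [0.873 0.488 0.   ] z [ 0.001 -0.001 -1.   ] q [ 8.3 27.3 98.3 -0.1 54.4 69.1] f [-0.5 -0.1 -0.1] w 0.404
```

View pics/w7.png

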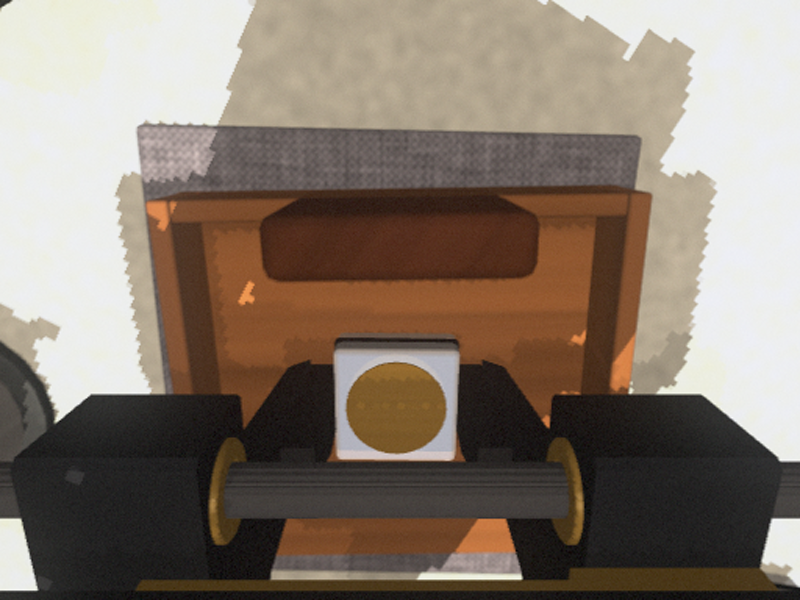

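Emit:
move_arm([
  [20,0,0,0.12,0,0,0],
  [20,0,0,0.12,0,0,0],
  [52,0,0,0.12,0,0,0],
  [52,0,0,0.12,0,0,0],
  [52,0,0,-0.3,0,0,0],
])

```text
clock: 8.32
tcp_pos: [0.5464, 0.1988, -0.0065]
ee_rot: [[0.873, 0.488, -0.0], [0.488, -0.873, -0.001], [-0.001, 0.001, -1.0]]
ft_force: [-0.7, 0.0, 0.2]
width: 0.518
```

```bash
python3 -c "
from h import *
st()
snap('wrist','pics/w8.png')"
```

```text
t 8.32 tcp [ 0.5464  0.1988 -0.0065] x [ 0.873  0.488 -0.001] z [-0.    -0.001 -1.   ] q [ 8.3 26.5 98.3 -0.1 55.2 69.2] f [-0.7  0.   0.2] w 0.518
```

View pics/w8.png

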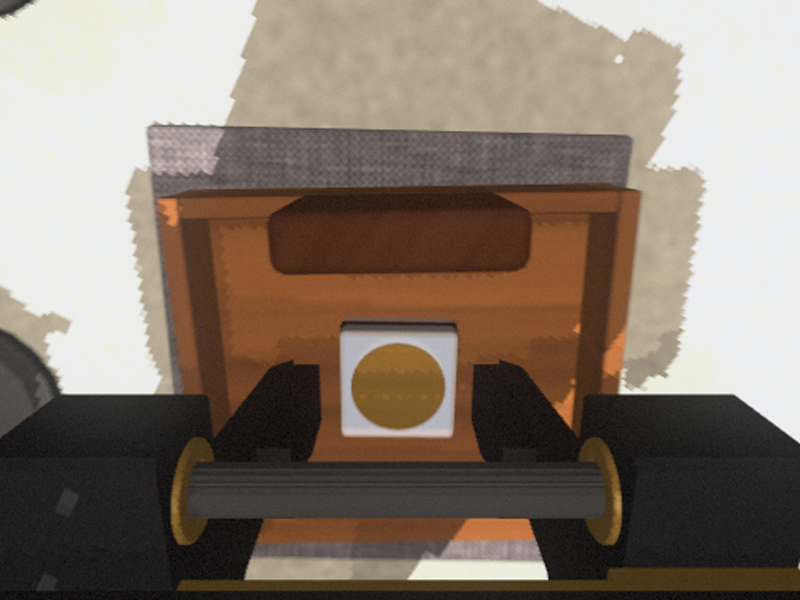

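Emit:
move_arm([
  [52,0,0,-1.2,0,0,0],
  [0,-1.6,0,-1.2,0,0,0],
  [0,-1.6,0,-1.2,0,0,0],
  [0,-1.6,0,-0.2,0,0,0],
  [0,-1.6,0,0.4,0,0,0],
])

```text
clock: 9.0
tcp_pos: [0.5135, 0.1797, -0.0152]
ee_rot: [[0.873, 0.488, 0.003], [0.488, -0.873, -0.0], [0.003, 0.002, -1.0]]
ft_force: [0.5, 0.5, 0.2]
width: 0.089
```

```bash
python3 -c "
from h import *
st()
snap('wrist','pics/w9.png')"
```

```text
t 9.0 tcp [ 0.5135  0.1797 -0.0152] x [0.873 0.488 0.003] z [ 0.003 -0.    -1.   ] q [  6.8  23.5 104.1  -0.   52.2  67.6] f [0.5 0.5 0.2] w 0.089
```

View pics/w9.png

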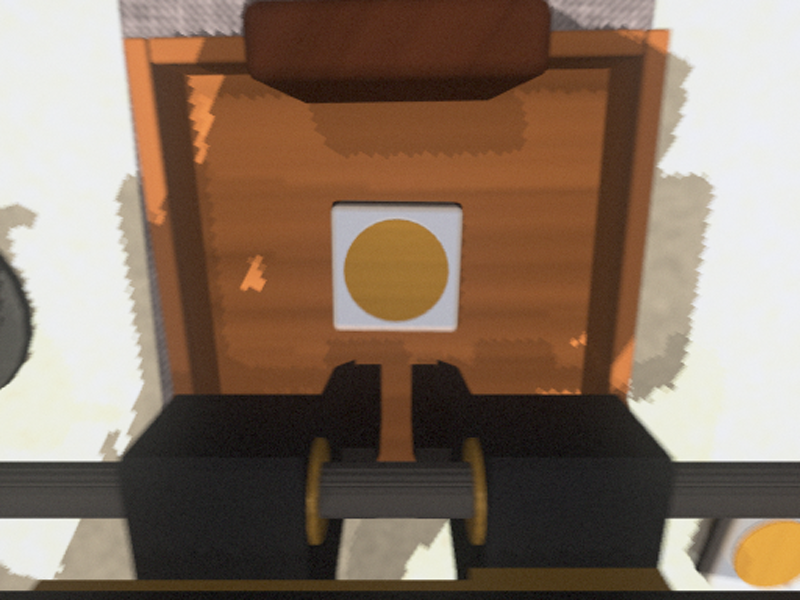

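Emit:
move_arm([
  [0,0.3,0,0,0,0,0],
  [0,0.6,0,0,0,0,0],
  [0,0.9,0,0,0,0,0],
  [0,1.2,0,0,0,0,0],
  [0,1.45,0,0,0,0,0],
])

```text
clock: 9.68
tcp_pos: [0.5443, 0.1975, -0.0168]
ee_rot: [[0.873, 0.488, 0.001], [0.488, -0.873, -0.001], [0.0, 0.001, -1.0]]
ft_force: [-0.5, -0.2, -0.3]
width: 0.007
```

```bash
python3 -c "
from h import *
st()
snap('wrist','pics/w10.png')"
```

```text
t 9.68 tcp [ 0.5443  0.1975 -0.0168] x [0.873 0.488 0.   ] z [ 0.001 -0.001 -1.   ] q [ 8.2 27.2 98.7 -0.  54.  69. ] f [-0.5 -0.2 -0.3] w 0.007
```

View pics/w10.png

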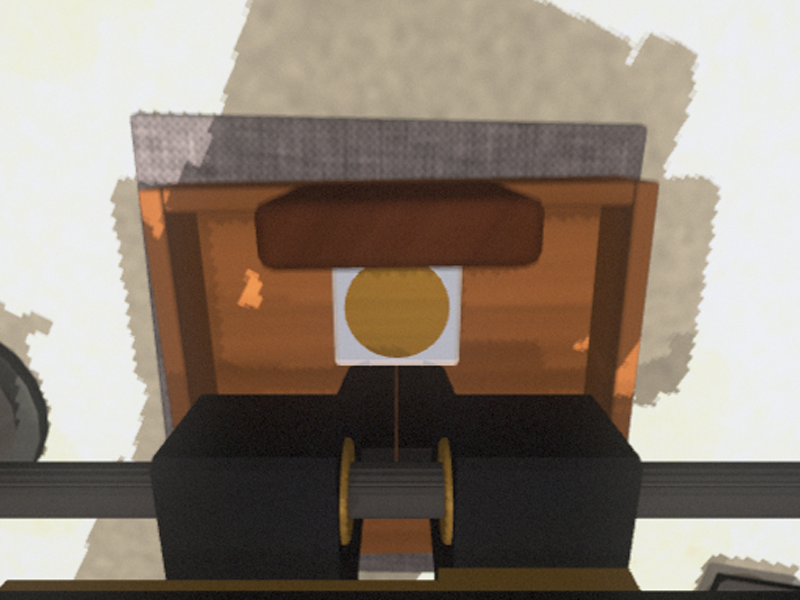

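```bash
python3 -c "
from h import *
go(.5218,.0315,.10,-70)"
```

```text
t 9.72 tcp [ 0.5449  0.1977 -0.0167] x [0.873 0.488 0.001] z [ 0.001 -0.    -1.   ] q [ 8.2 27.3 98.7 -0.  54.  69.1] f [ 0.3 -1.3 -0.2] w 0.009
d [-4.05  5.36 -4.67] a [ 0.01 -0.01  1.84]
```

Emit:
move_arm([
  [0,-0.2,0,-2.5,0,0,0],
  [57,-1,1,-4.7,0,0,0.6],
  [57,-2.5,3,-4.7,0,0,1.8],
  [57,-4.05,5.35,-4.7,0,0,1.8],
  [57,-4.05,5.35,-4.7,0,0,1.8],
])

```text
clock: 10.35
tcp_pos: [0.5217, 0.0284, 0.1013]
ee_rot: [[0.94, 0.341, 0.002], [0.341, -0.94, -0.001], [0.002, 0.002, -1.0]]
ft_force: [-0.2, 0.3, -0.3]
width: 0.437
```

```bash
python3 -c "
from h import *
st()
snap('wrist','pics/w11.png')"
```

```text
t 10.35 tcp [0.5217 0.0284 0.1013] x [0.94  0.341 0.002] z [ 0.002 -0.001 -1.   ] q [ -9.9  10.3 104.7  -0.   64.9  60.2] f [-0.2  0.3 -0.3] w 0.437
```

View pics/w11.png

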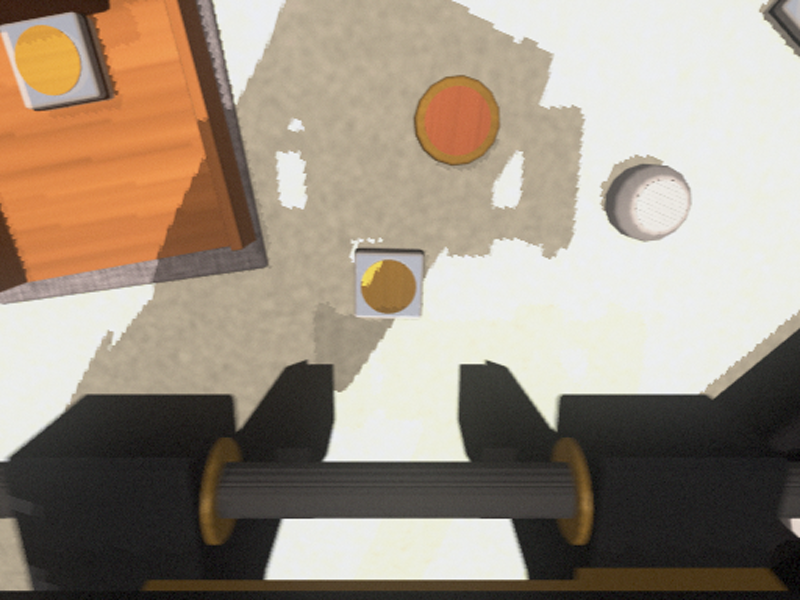

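```bash
python3 -c "
from h import *
w=onz(cam('wrist'),390*.64,285*.64,.014);print(w)
go(w[0],w[1],-.028,-70)"
```

```text
[0.5219504  0.03382128 0.014     ]
t 10.4 tcp [0.5217 0.0292 0.101 ] x [0.94  0.342 0.002] z [ 0.002 -0.001 -1.   ] q [ -9.8  10.3 104.7  -0.   64.9  60.2] f [ 0.1 -0.4 -0.7] w 0.478
d [ 0.07 -0.18  5.16] a [ 0.01 -0.02 -0.  ]
```

Emit:
move_arm([
  [57,0.07,-0.16,0.8,0,0,0],
  [57,0.07,-0.16,2.3,0,0,0],
  [57,0.07,-0.16,3.8,0,0,0],
  [57,0.07,-0.16,4.8,0,0,0],
  [57,0.07,-0.16,5.15,0,0,0],
])

```text
clock: 11.02
tcp_pos: [0.5208, 0.0351, -0.0295]
ee_rot: [[0.939, 0.343, -0.001], [0.343, -0.939, 0.0], [-0.001, -0.001, -1.0]]
ft_force: [0.0, 0.2, -0.3]
width: 0.57
```

Emit:
move_arm([
  [57,0,0,0,0,0,0],
  [20,0,0,0,0,0,0],
  [20,0,0,0,0,0,0],
  [20,0,0,0,0,0,0],
  [20,0,0,0,0,0,0],
])

```text
clock: 11.65
tcp_pos: [0.5219, 0.0351, -0.0284]
ee_rot: [[0.939, 0.343, 0.001], [0.343, -0.939, 0.0], [0.001, 0.0, -1.0]]
ft_force: [0.5, 1.6, 6.0]
width: 0.4
```

```bash
python3 -c "
from h import *
T=np.array([.5431,.1974]);a=np.radians(29.2);X=np.array([np.cos(a),np.sin(a)])
p=T-.009*X;print(p)
go(p[0],p[1],.10,29.2-90)"
```

```text
[0.5352437  0.19300926]
t 11.65 tcp [ 0.5219  0.0351 -0.0284] x [0.939 0.343 0.001] z [ 0.001  0.    -1.   ] q [ -9.2  23.  107.1   0.   49.8  60.7] f [0.5 1.6 6. ] w 0.4
d [ 2.67 -5.75 -5.13] a [ 0.   -0.01 -1.83]
```

Emit:
move_arm([
  [20,0,0,-2.4,0,0,0],
  [20,0.6,-1.5,-4.6,0,0,-0.6],
  [20,1.8,-4,-5.1,0,0,-1.8],
  [20,2.6,-5.7,-5.1,0,0,-1.8],
  [20,2.6,-5.7,-5.1,0,0,-1.8],
])

```text
clock: 12.28
tcp_pos: [0.5339, 0.1947, 0.0998]
ee_rot: [[0.872, 0.49, 0.002], [0.49, -0.872, 0.001], [0.002, 0.0, -1.0]]
ft_force: [0.4, -0.8, -0.8]
width: 0.402
```

```bash
python3 -c "
from h import *
T=np.array([.5431,.1974]);a=np.radians(29.2);X=np.array([np.cos(a),np.sin(a)])
p=T-.011*X;print(p)
go(p[0],p[1],-.0165,29.2-90);snap('wrist','pics/w12.png')"
```

```text
[0.53349786 0.19203354]
t 12.28 tcp [0.5339 0.1947 0.0998] x [0.872 0.49  0.002] z [ 0.002  0.001 -1.   ] q [ 8.1 15.8 98.1  0.  65.9 68.7] f [ 0.4 -0.8 -0.8] w 0.402
d [-0.08  0.09  4.65] a [ 0.   -0.03  0.03]
```

View pics/w12.png

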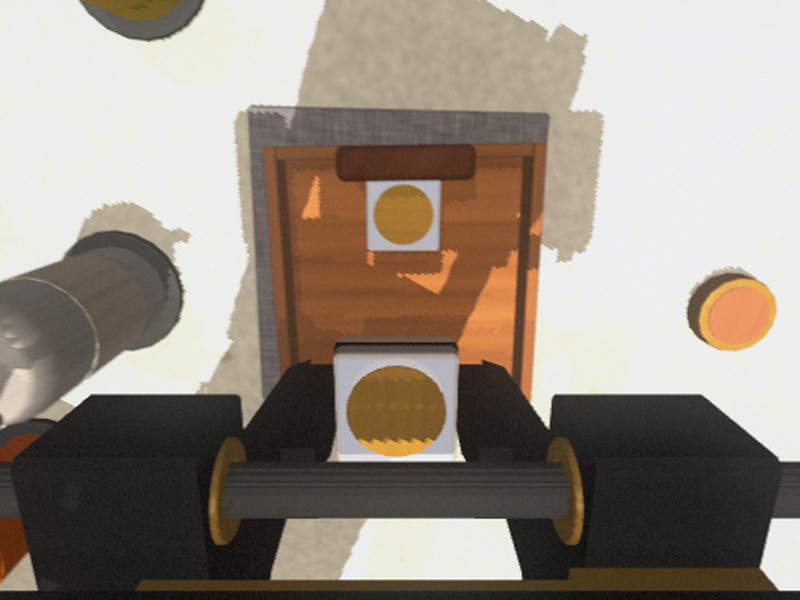

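Emit:
move_arm([
  [20,-0.12,0.08,1.5,0,0,0],
  [20,-0.12,0.08,3,0,0,0],
  [20,-0.12,0.08,4,0,0,0],
  [20,-0.12,0.08,4.4,0,0,0],
  [20,-0.12,0.08,4.6,0,0,0],
])

```text
clock: 12.95
tcp_pos: [0.5321, 0.1885, -0.016]
ee_rot: [[0.873, 0.488, 0.0], [0.488, -0.873, -0.0], [0.0, 0.0, -1.0]]
ft_force: [0.6, -0.9, -0.2]
width: 0.399
```

Emit:
move_arm([
  [20,0,0,0,0,0,0],
  [52,0,0,0.05,0,0,0],
  [52,0,0,0.05,0,0,0],
  [52,0,0,-0.7,0,0,0],
  [52,0,0,-1.6,0,0,0],
])

```text
clock: 13.58
tcp_pos: [0.532, 0.1886, 0.0253]
ee_rot: [[0.873, 0.488, 0.0], [0.488, -0.873, -0.0], [0.0, 0.0, -1.0]]
ft_force: [-0.1, -0.4, 1.1]
width: 0.52
```

```bash
python3 -c "
from h import *
st();snap('wrist','pics/w13.png')"
```

```text
t 13.57 tcp [0.532  0.1886 0.0253] x [0.873 0.488 0.   ] z [ 0. -0. -1.] q [  7.5  21.7 100.5  -0.   57.8  68.3] f [-0.1 -0.4  1.1] w 0.52
```

View pics/w13.png

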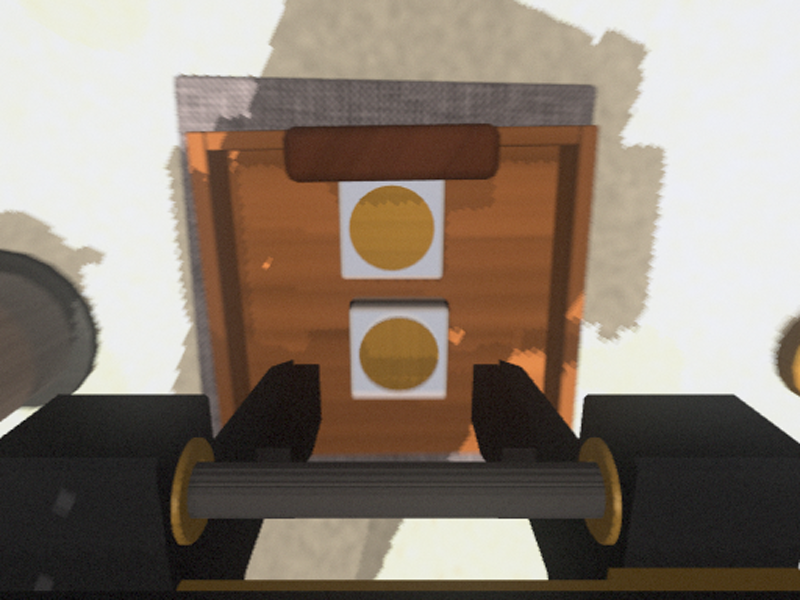

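Emit:
move_arm([
  [0,-0.7,0,0,0,0,0],
  [0,-1.5,0,0,0,0,0],
  [0,-1.5,0,0,0,0,0],
  [0,-1.5,0,0.9,0,0,0],
  [0,-1.5,0,1.6,0,0,0],
])

```text
clock: 14.25
tcp_pos: [0.5031, 0.1711, -0.0116]
ee_rot: [[0.873, 0.488, 0.007], [0.488, -0.873, 0.001], [0.007, 0.003, -1.0]]
ft_force: [-0.0, -0.2, 0.4]
width: 0.008
```

Emit:
move_arm([
  [0,0,0,0,0,0,0],
  [0,0.25,0,0,0,0,0],
  [0,0.5,0,0,0,0,0],
  [0,0.72,0,0,0,0,0],
  [0,0.72,0,0,0,0,0],
])

```text
clock: 14.88
tcp_pos: [0.5193, 0.18, -0.0106]
ee_rot: [[0.873, 0.489, 0.007], [0.489, -0.873, 0.0], [0.006, 0.003, -1.0]]
ft_force: [-4.0, -2.9, 5.9]
width: 0.007
```

```bash
python3 -c "
from h import *
T=np.array([.5431,.1974]);a=np.radians(29.2);X=np.array([np.cos(a),np.sin(a)])
s=st();print((s['tcp_pos'][:2]-T)@X);snap('wrist','pics/w14.png');go(.698,-.075,.10,-21.5)"
```

```text
t 14.88 tcp [ 0.5193  0.18   -0.0106] x [0.873 0.489 0.006] z [ 0.007  0.    -1.   ] q [  6.8  23.5 103.5  -0.   52.7  67.5] f [-4.  -2.9  5.9] w 0.007
-0.02929810878906012
t 14.93 tcp [ 0.5193  0.18   -0.0106] x [0.873 0.489 0.006] z [ 0.007  0.    -1.   ] q [  6.8  23.5 103.5  -0.   52.6  67.5] f [-3.1 -1.5  5.9] w 0.005
d [ 1.28 12.41 -4.38] a [ 0.06 -0.06 -7.85]
```

View pics/w14.png

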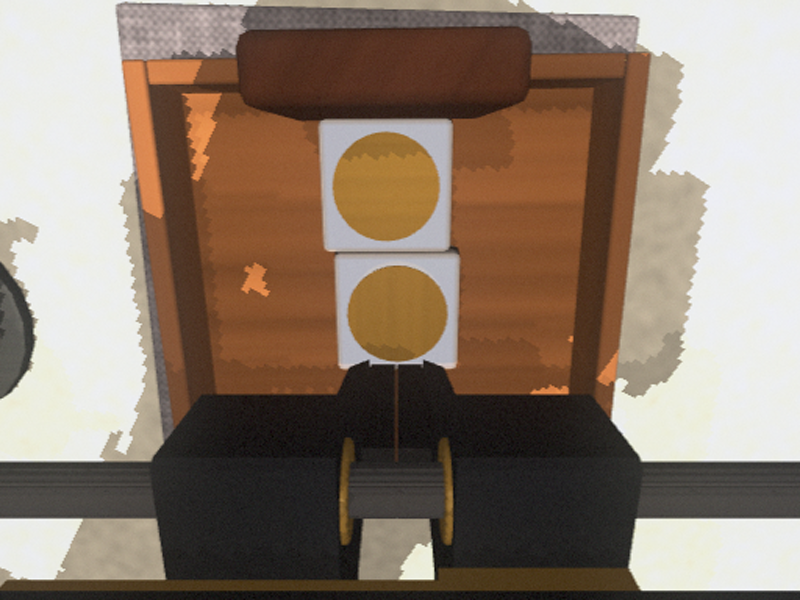

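Emit:
move_arm([
  [0,-0.1,0,-1,0,0,0],
  [57,-0.1,0,-3.4,0,0,0],
  [57,0.3,2.5,-4.4,0.06,-0.06,-2],
  [57,0.7,5,-4.4,0.06,-0.06,-4],
  [57,1.1,7.5,-4.4,0.06,-0.06,-6],
])

```text
clock: 15.55
tcp_pos: [0.6321, 0.0338, 0.1018]
ee_rot: [[0.506, 0.863, 0.003], [0.863, -0.506, 0.0], [0.002, 0.003, -1.0]]
ft_force: [0.5, 0.1, -0.6]
width: 0.437
```

```bash
python3 -c "
from h import *
go(.698,-.075,.10,-21.5)"
```

```text
t 15.55 tcp [0.6321 0.0338 0.1018] x [0.506 0.863 0.002] z [ 0.003  0.    -1.   ] q [-7.7 23.2 88.1  0.  68.6 22.7] f [ 0.5  0.1 -0.6] w 0.437
d [-2.42  4.48  0.08] a [ 0.03 -0.02 -1.78]
```

Emit:
move_arm([
  [57,-1.2,2.2,0,0,0,-1],
  [57,-2.4,4.48,0,0,0,-1.8],
  [57,-2.4,4.48,0,0,0,-1.8],
  [57,-2.4,4.48,0,0,0,-1.8],
])

```text
clock: 16.05
tcp_pos: [0.6982, -0.0744, 0.1017]
ee_rot: [[0.366, 0.931, 0.002], [0.931, -0.366, 0.001], [0.002, 0.002, -1.0]]
ft_force: [-1.0, 0.6, -0.5]
width: 0.57
```

```bash
python3 -c "
from h import *
st();snap('wrist','pics/w15.png')"
```

```text
t 16.05 tcp [ 0.6982 -0.0744  0.1017] x [0.366 0.931 0.002] z [ 0.002  0.001 -1.   ] q [-15.8  31.2  76.5   0.1  72.2   5.7] f [-1.   0.6 -0.5] w 0.57
```

View pics/w15.png

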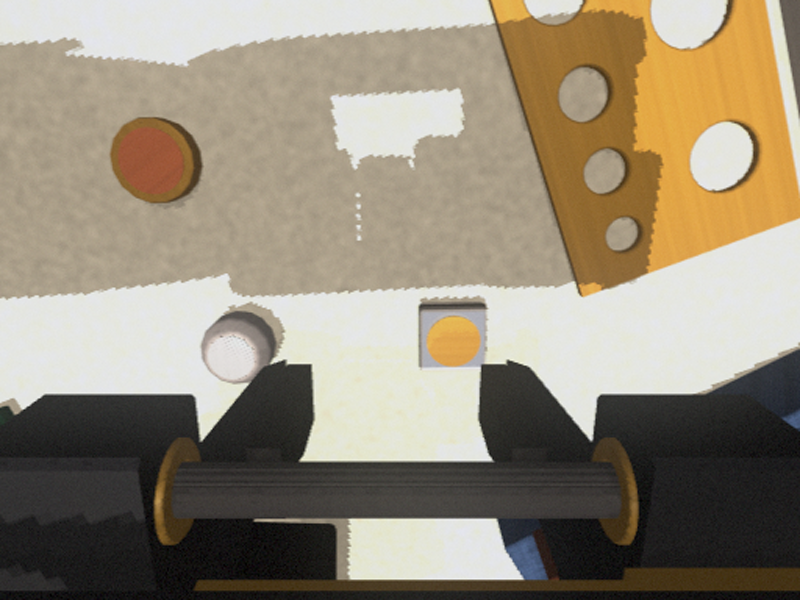

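```bash
python3 -c "
from h import *
c=cam('wrist')
w=onz(c,453*.64,337*.64,.014);print(w, onz(c,238*.64,345*.64,.028))
go(w[0],w[1],-.027,-21.5)"
```

```text
[ 0.71722571 -0.10962195  0.014     ] [ 0.61298719 -0.0680262   0.028     ]
t 16.1 tcp [ 0.6978 -0.0734  0.1018] x [0.365 0.931 0.002] z [ 0.002  0.001 -1.   ] q [-15.7  31.2  76.5   0.1  72.2   5.6] f [-0.3  0.1 -1. ] w 0.567
d [-1.07  1.24  5.15] a [ 0.02 -0.02  0.02]
```

```bash
python3 -c "
from h import *
c=cam('wrist');s=sensors.read_state();R=s['ee_rot']
tgt=np.array([.7172,-.1096,0])
for z in (0,.04,.08):
  for u,v in [(510,530),(540,580),(795,358),(700,400)]:
    w=onz(c,u*.64,v*.64,z);print(z,u,v,np.round(w,3),np.round(R.T@(w-tgt),3))
t=cam('top')
for u,v in [(533,77),(550,195),(547,63),(555,178),(707,172)]:
  for z in (0,.04,.08): 
    w=onz(t,u*.64,v*.64,z);print('top',u,v,z,np.round(w,3),np.round((R.T@(w-tgt))[:2],3))
im=cv2.imread('pics/side0.png')[120:300,130:400];cv2.imwrite('pics/sbk.png',cv2.resize(im,None,fx=2.8,fy=2.8))
"
```

```text
0 510 530 [ 0.707 -0.252  0.   ] [-0.136  0.042 -0.   ]
0 540 580 [ 0.713 -0.296  0.   ] [-0.175  0.064 -0.   ]
0 795 358 [ 0.896 -0.199  0.   ] [-0.018  0.199  0.   ]
0 700 400 [ 0.839 -0.205  0.   ] [-0.045  0.149  0.   ]
0.04 510 530 [ 0.709 -0.217  0.04 ] [-0.103  0.032 -0.04 ]
0.04 540 580 [ 0.715 -0.255  0.04 ] [-0.136  0.051 -0.04 ]
0.04 795 358 [ 0.872 -0.172  0.04 ] [-0.001  0.167 -0.04 ]
0.04 700 400 [ 0.823 -0.177  0.04 ] [-0.024  0.123 -0.04 ]
0.08 510 530 [ 0.712 -0.182  0.08 ] [-0.069  0.022 -0.08 ]
0.08 540 580 [ 0.716 -0.214  0.08 ] [-0.098  0.037 -0.08 ]
0.08 795 358 [ 0.848 -0.144  0.08 ] [ 0.015  0.134 -0.08 ]
0.08 700 400 [ 0.807 -0.149  0.08 ] [-0.004  0.098 -0.08 ]
top 533 77 0 [ 0.917 -0.203  0.   ] [-0.014  0.221]
top 533 77 0.04 [ 0.9   -0.196  0.04 ] [-0.014  0.202]
top 533 77 0.08 [ 0.883 -0.189  0.08 ] [-0.013  0.183]
top 550 195 0 [ 0.708 -0.232  0.   ] [-0.118  0.036]
top 550 195 0.04 [ 0.697 -0.224  0.04 ] [-0.114  0.023]
top 550 195 0.08 [ 0.687 -0.216  0.08 ] [-0.11   0.011]
top 547 63 0 [ 0.943 -0.228  0.   ] [-0.028  0.254]
top 547 63 0.04 [ 0.925 -0.22   0.04 ] [-0.027  0.234]
top 547 63 0.08 [ 0.907 -0.211  0.08 ] [-0.025  0.214]
top 555 178 0 [ 0.738 -0.241  0.   ] [-0.115  0.067]
top 555 178 0.04 [ 0.726 -0.233  0.04 ] [-0.111  0.053]
top 555 178 0.08 [ 0.715 -0.224  0.08 ] [-0.107  0.04 ]
top 707 172 0 [ 0.755 -0.503  0.   ] [-0.352  0.178]
top 707 172 0.04 [ 0.743 -0.486  0.04 ] [-0.341  0.161]
top 707 172 0.08 [ 0.731 -0.469  0.08 ] [-0.329  0.144]
```

View pics/sbk.png

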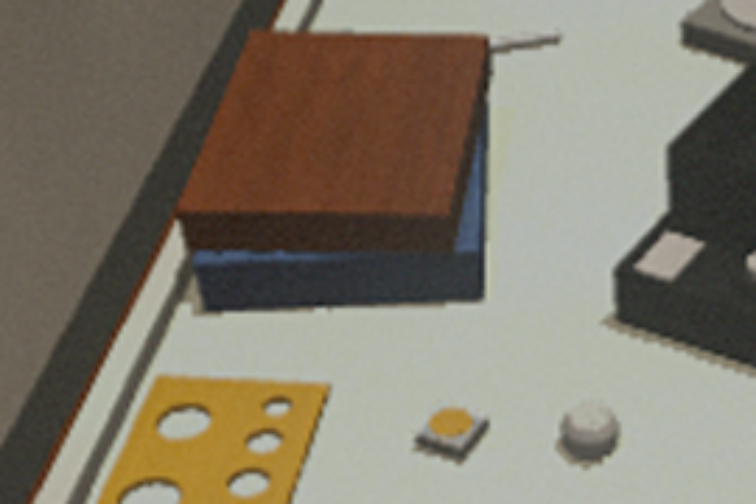

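Emit:
move_arm([
  [57,-0.6,0.7,0,0,0,0],
  [57,-1.07,1.24,1.5,0,0,0],
  [57,-1.07,1.24,3,0,0,0],
  [57,-1.07,1.24,4.3,0,0,0],
  [57,-1.07,1.24,4.9,0,0,0],
])

```text
clock: 16.73
tcp_pos: [0.7154, -0.1069, -0.0229]
ee_rot: [[0.363, 0.932, -0.001], [0.932, -0.363, 0.002], [0.002, -0.002, -1.0]]
ft_force: [-0.4, -0.4, -0.0]
width: 0.567
```

```bash
python3 -c "
from h import *
go(.7172,-.1096,-.027,-21.5);snap('wrist','pics/w16.png')"
```

```text
t 16.73 tcp [ 0.7154 -0.1069 -0.0229] x [0.363 0.932 0.002] z [-0.001  0.002 -1.   ] q [-17.9  42.4  74.8   0.1  62.9   3.3] f [-0.4 -0.4 -0. ] w 0.567
d [-0.07  0.11  0.16] a [-0.02 -0.02  0.04]
```

View pics/w16.png

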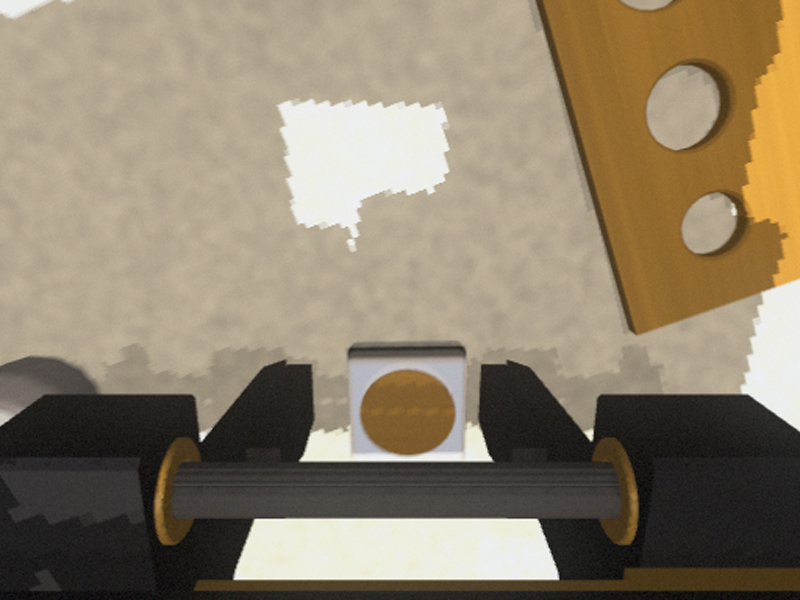

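Emit:
move_arm([
  [57,-0.05,0.11,0.14,0,0,0],
  [20,-0.05,0.11,0.14,0,0,0],
  [20,-0.05,0.11,0.14,0,0,0],
  [20,-0.05,0.11,0.14,0,0,0],
  [20,-0.05,0.11,0.14,0,0,0],
])

```text
clock: 17.4
tcp_pos: [0.718, -0.1095, -0.0261]
ee_rot: [[0.363, 0.932, -0.0], [0.932, -0.363, 0.002], [0.002, -0.001, -1.0]]
ft_force: [-0.8, 1.2, 6.6]
width: 0.401
```

Emit:
move_arm([
  [20,0,0,-0.5,0,0,0],
  [20,0,0,-2.5,0,0,0],
  [20,0,0,-5,0,0,0],
  [20,0,0,-5,0,0,0],
])

```text
clock: 17.9
tcp_pos: [0.7226, -0.1113, 0.1074]
ee_rot: [[0.363, 0.932, 0.012], [0.932, -0.363, -0.002], [0.002, 0.012, -1.0]]
ft_force: [-0.3, -0.4, -0.5]
width: 0.401
```

```bash
python3 -c "
from h import *
T=np.array([.5431,.1974]);a=np.radians(29.2);X=np.array([np.cos(a),np.sin(a)])
p=T-.042*X;print(p)
go(p[0],p[1],.10,29.2-90);im=snap('wrist','pics/w17.png');im=snap('side','pics/s17.png');im=snap('top','pics/t17.png')"
```

```text
[0.50643727 0.17690989]
t 17.9 tcp [ 0.7226 -0.1113  0.1074] x [0.363 0.932 0.002] z [ 0.012 -0.002 -1.   ] q [-18.1  34.   71.7   0.1  73.7   3.2] f [-0.3 -0.4 -0.5] w 0.401
d [  7.6  -12.25   0.17] a [ 0.12 -0.07  7.9 ]
```

View pics/s17.png

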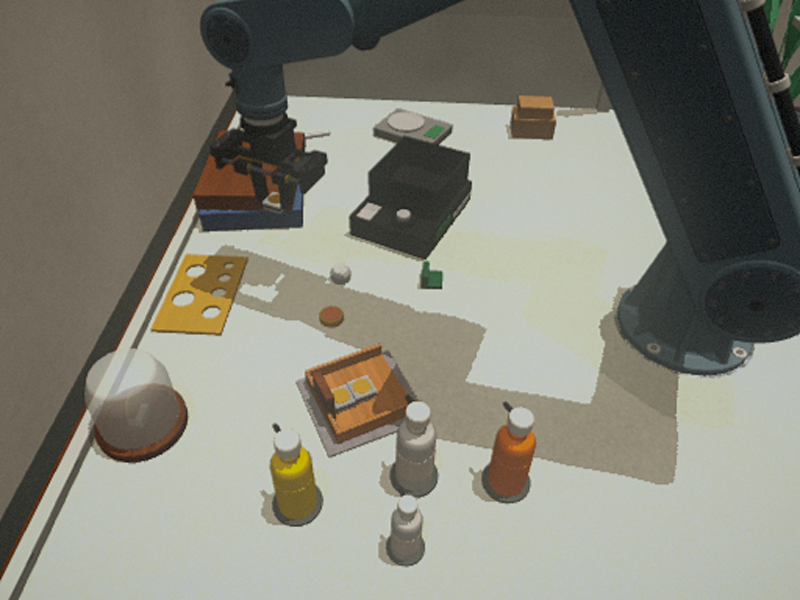

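Emit:
move_arm([
  [20,1,-2,0,0,0,1],
  [20,2.3,-4,0,0,0,3],
  [20,3.6,-6,0,0,0,5],
  [20,5,-8,0,0,0,7],
  [20,6.2,-10.2,0,0,0,7.9],
])

```text
clock: 18.68
tcp_pos: [0.5332, 0.1287, 0.0969]
ee_rot: [[0.875, 0.484, -0.005], [0.484, -0.875, 0.002], [-0.004, -0.005, -1.0]]
ft_force: [-0.0, 0.9, 0.1]
width: 0.4
```

```bash
python3 -c "
from h import *
go(.5064,.1769,.10,29.2-90)"
```

```text
t 18.68 tcp [0.5332 0.1287 0.0969] x [ 0.875  0.484 -0.004] z [-0.005  0.002 -1.   ] q [  1.1  14.  100.8   0.2  65.5  62. ] f [-0.   0.9  0.1] w 0.4
d [-0.   -2.21 -0.11] a [-0.05  0.04 -0.04]
```

Emit:
move_arm([
  [20,0,-1.2,0,0,0,0],
  [20,0,-2.2,-0.1,-0.05,0.04,0],
  [20,0,-2.2,-0.1,-0.05,0.04,0],
  [20,0,-2.2,1,-0.05,0.04,0],
  [20,0,-2.2,2,-0.05,0.04,0],
])

```text
clock: 19.3
tcp_pos: [0.5061, 0.1759, 0.0455]
ee_rot: [[0.875, 0.484, -0.002], [0.484, -0.875, -0.0], [-0.001, -0.001, -1.0]]
ft_force: [-0.6, 0.5, -1.2]
width: 0.401
```

```bash
python3 -c "
from h import *
go(.5064,.1769,-.0155,29.2-90);snap('wrist','pics/w18.png')"
```

```text
t 19.3 tcp [0.5061 0.1759 0.0455] x [ 0.875  0.484 -0.001] z [-0.002 -0.    -1.   ] q [  6.5  16.8 104.3  -0.   59.   67.5] f [-0.6  0.5 -1.2] w 0.401
d [ 0.03 -0.03  2.44] a [-0.01  0.02 -0.05]
```

View pics/w18.png

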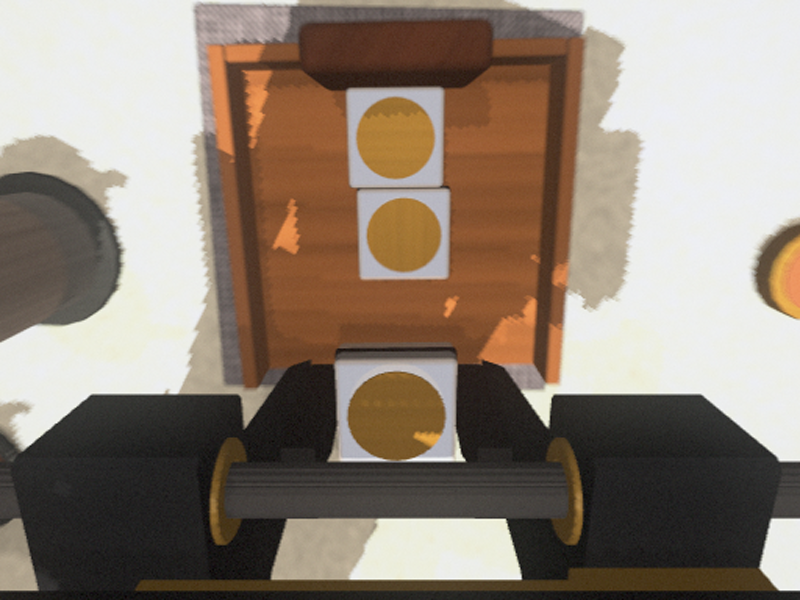

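```bash
python3 -c "
from h import *
c=cam('wrist');T=np.array([.5431,.1974]);a=np.radians(29.2);X=np.array([np.cos(a),np.sin(a)]);Y=np.array([-X[1],X[0]])
for n,u,v,z in [('C2front',404,279,.026),('C1back',396,88,.026),('hand front top',396,28,.066),('handbackL',301,28,.066),('hR',493,25,.066),('padL',228,386,.006)]:
  d=onz(c,u*.64,v*.64,z)[:2]-T;print(n,np.round([d@X,d@Y],4))
s=sensors.read_state();d=s['tcp_pos'][:2]-T;print(d@X,d@Y)"
```

```text
C2front [-0.0223 -0.0019]
C1back [0.0464 0.001 ]
hand front top [0.058  0.0008]
handbackL [0.0581 0.0264]
hR [ 0.0586 -0.0253]
padL [-0.0771  0.0772]
-0.04536034563102296 0.00019218812378206181
```

Emit:
move_arm([
  [20,0.1,0,1,0,0,0],
  [20,0.1,0,1.8,0,0,0],
  [20,0.1,0,2.3,0,0,0],
  [20,0.1,0,2.45,0,0,0],
  [20,0.1,0,2.45,0,0,0],
])

```text
clock: 19.98
tcp_pos: [0.5048, 0.1758, -0.0177]
ee_rot: [[0.875, 0.484, -0.009], [0.484, -0.875, -0.002], [-0.009, -0.003, -1.0]]
ft_force: [-10.2, -2.3, 18.0]
width: 0.403
```

Emit:
move_arm([
  [52,0,0,0,0,0,0],
  [52,0,0,0,0,0,0],
  [52,0,0,-0.8,0,0,0],
  [52,0,0,-2.4,0,0,0],
  [52,0,0,-4,0,0,0],
])

```text
clock: 20.6
tcp_pos: [0.5054, 0.1758, 0.0829]
ee_rot: [[0.875, 0.484, -0.011], [0.484, -0.875, -0.002], [-0.01, -0.003, -1.0]]
ft_force: [0.6, 0.6, -0.7]
width: 0.522
```

```bash
python3 -c "
from h import *
st();snap('wrist','pics/w19.png')"
```

```text
t 20.6 tcp [0.5054 0.1758 0.0829] x [ 0.875  0.484 -0.01 ] z [-0.011 -0.002 -1.   ] q [  6.5  13.8 102.9  -0.   63.9  67.6] f [ 0.6  0.6 -0.7] w 0.522
```

View pics/w19.png

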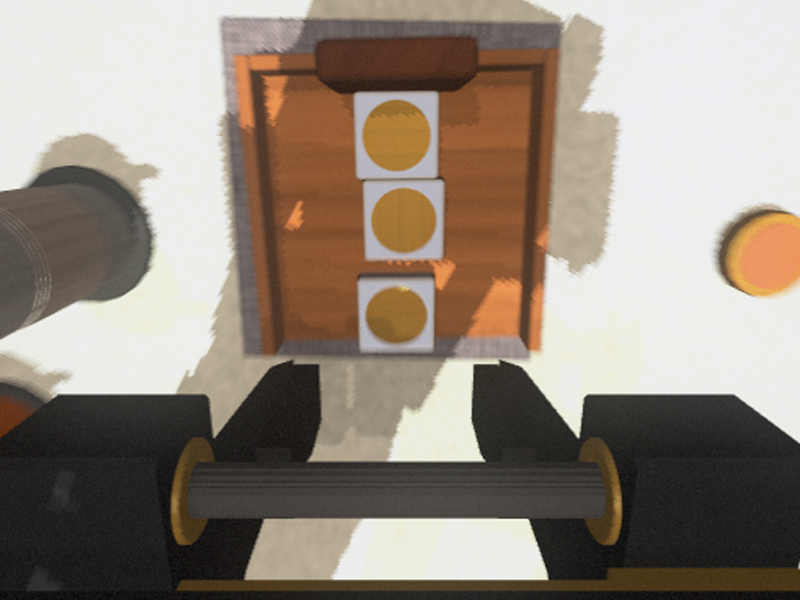

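Emit:
move_arm([
  [0,-0.7,0,0,0,0.1,0],
  [0,-1.5,0,0,0,0.1,0],
  [0,-1.5,0,1.5,0,0.1,0],
  [0,-1.5,0,3,0,0.1,0],
  [0,-1.5,0,3.85,0,0.1,0],
])

```text
clock: 21.28
tcp_pos: [0.4751, 0.1579, -0.0095]
ee_rot: [[0.875, 0.484, 0.003], [0.484, -0.875, 0.003], [0.005, -0.001, -1.0]]
ft_force: [-1.0, -0.2, -0.3]
width: 0.006
```

```bash
python3 -c "
from h import *
st();snap('wrist','pics/w20.png')
c=cam('wrist');T=np.array([.5431,.1974]);a=np.radians(29.2);X=np.array([np.cos(a),np.sin(a)]);Y=np.array([-X[1],X[0]])
s=sensors.read_state();d=s['tcp_pos'][:2]-T;print(d@X,d@Y)"
```

```text
t 21.27 tcp [ 0.4751  0.1579 -0.0095] x [0.875 0.484 0.005] z [ 0.003  0.003 -1.   ] q [  4.7  18.5 110.5   0.2  50.8  65.6] f [-1.  -0.2 -0.3] w 0.006
-0.08010844457855391 -0.0007091090285389701
```

View pics/w20.png

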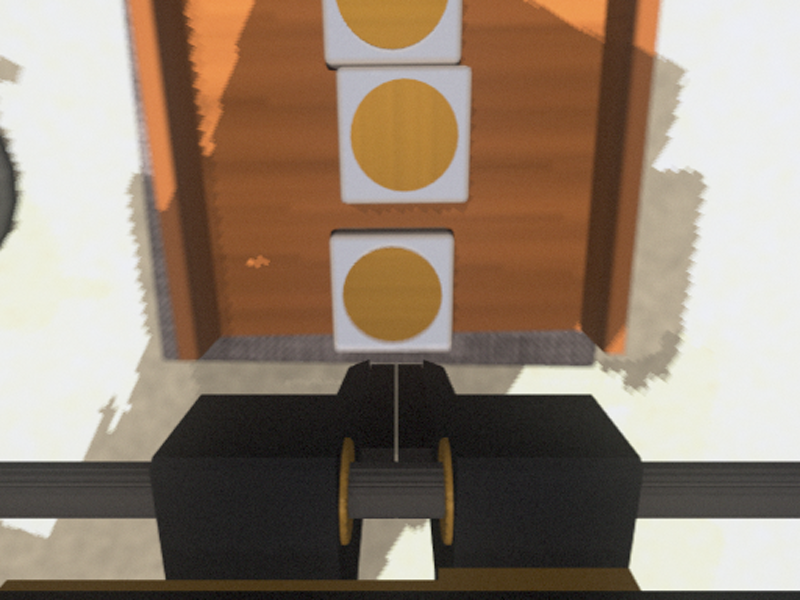

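Emit:
move_arm([
  [0,0,0,0.2,0,0,0],
  [0,0.15,0,0.2,0,0,0],
  [0,0.3,0,0.2,0,0,0],
  [0,0.45,0,0.2,0,0,0],
  [0,0.58,0,0.2,0,0,0],
])

```text
clock: 21.95
tcp_pos: [0.4859, 0.1646, -0.0162]
ee_rot: [[0.875, 0.484, -0.001], [0.484, -0.875, 0.002], [0.0, -0.002, -1.0]]
ft_force: [-3.5, -2.5, 4.9]
width: 0.002
```

```bash
python3 -c "
from h import *
st();snap('wrist','pics/w21.png')"
```

```text
t 21.95 tcp [ 0.4859  0.1646 -0.0162] x [0.875 0.484 0.   ] z [-0.001  0.002 -1.   ] q [  5.3  20.6 108.5   0.2  50.9  66.3] f [-3.5 -2.5  4.9] w 0.002
```

View pics/w21.png

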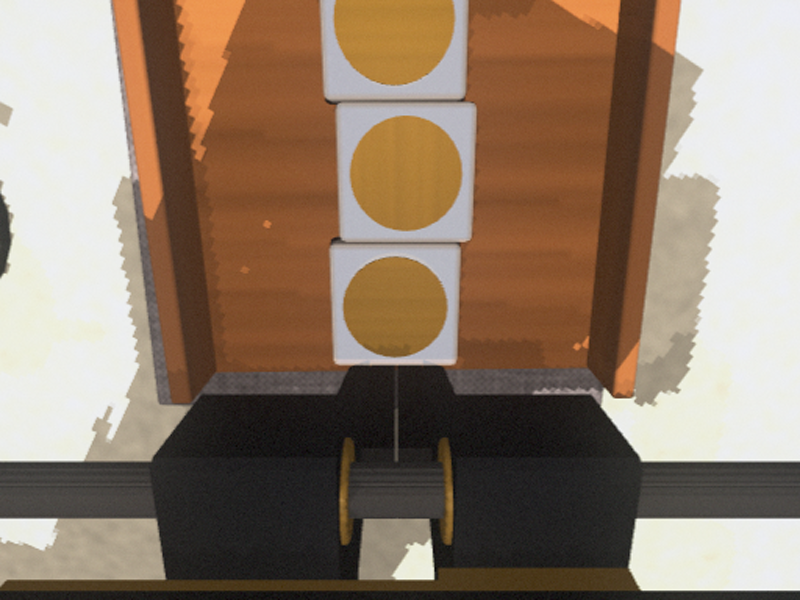

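```bash
python3 -c "
from h import *
go(.4557,.3183,.15,29.2-90)"
```

```text
t 22.0 tcp [ 0.4863  0.1648 -0.0162] x [0.875 0.484 0.001] z [-0.     0.003 -1.   ] q [  5.4  20.7 108.5   0.2  50.8  66.3] f [-2.9 -2.3  1.8] w 0.004
d [ 1.91 -5.98 -6.63] a [-0.03 -0.01 -0.05]
```

Emit:
move_arm([
  [0,-0.3,0,-0.3,0,0,0],
  [0,-0.3,0,-2.7,0,0,0],
  [0,-0.3,0,-5.2,0,0,0],
  [0,-0.1,0,-7.2,0,0,0],
  [0,0.2,-0.3,-7.5,0,0,0],
])

```text
clock: 22.62
tcp_pos: [0.4901, 0.1736, 0.1764]
ee_rot: [[0.875, 0.483, 0.009], [0.483, -0.876, 0.004], [0.01, 0.001, -1.0]]
ft_force: [-0.5, -0.7, 0.2]
width: 0.001
```

```bash
python3 -c "
from h import *
go(.4557,.3183,.165,29.2-90);snap('wrist','pics/w22.png')"
```

```text
t 22.62 tcp [0.4901 0.1736 0.1764] x [0.875 0.483 0.01 ] z [ 0.009  0.004 -1.   ] q [  6.3   4.3 101.9   0.2  73.2  67.4] f [-0.5 -0.7  0.2] w 0.001
d [ 1.59 -5.73  0.47] a [ 0.02 -0.12 -0.06]
```

View pics/w22.png

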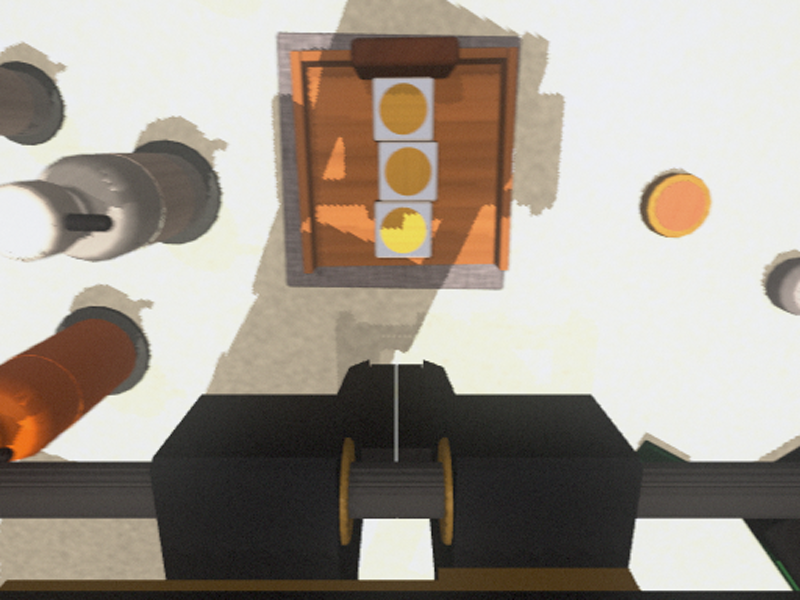

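Emit:
move_arm([
  [0,0.5,-2,0.4,0,-0.1,0],
  [0,1,-4,0.4,0,-0.1,0],
  [0,1.6,-5.7,0.4,0,-0.1,0],
  [0,1.6,-5.7,0.4,0,-0.1,0],
  [0,1.6,-5.7,0.4,0,-0.1,0],
])

```text
clock: 23.3
tcp_pos: [0.4546, 0.3181, 0.1638]
ee_rot: [[0.875, 0.484, -0.003], [0.484, -0.875, -0.001], [-0.003, -0.0, -1.0]]
ft_force: [-0.2, -1.0, -0.3]
width: 0.004
```

```bash
python3 -c "
from h import *
go(.4557,.3183,.130,29.2-90);snap('wrist','pics/w23.png');snap('side','pics/s23.png')
c=cam('wrist');print(proj(c,[.4557,.3183,.152])/.64)"
```

```text
t 23.3 tcp [0.4546 0.3181 0.1638] x [ 0.875  0.484 -0.003] z [-0.003 -0.001 -1.   ] q [22.7 10.1 97.  -0.  73.1 83.8] f [-0.2 -1.  -0.3] w 0.004
d [0.05 0.01 1.35] a [-0.    0.04 -0.05]
[397.3397304  337.09537538]
```

View pics/w23.png

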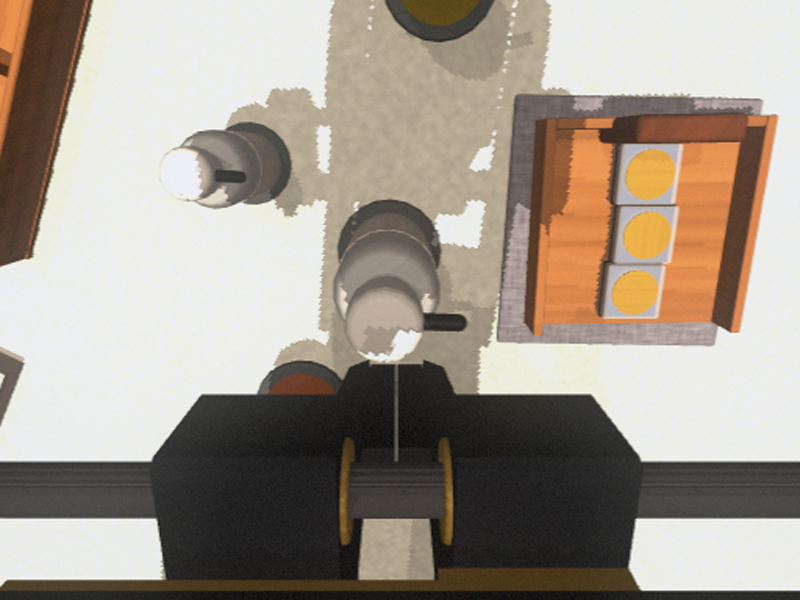

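View pics/s23.png

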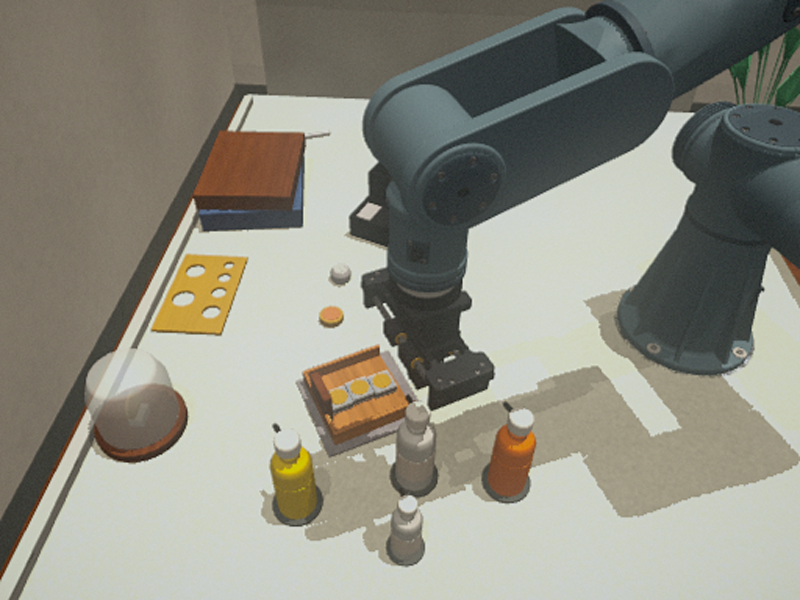

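```bash
python3 -c "
from h import *
c=cam('wrist');print(onz(c,385*.64,322*.64,.152),onz(c,385*.64,325*.64,.152))
go(.4575,.3220,.130,29.2-90)
im=cv2.imread('pics/w23.png')[250:400,300:500];cv2.imwrite('pics/w23z.png',cv2.resize(im,None,fx=4,fy=4))"
```

```text
[0.4588329 0.3254969 0.152    ] [0.45775403 0.32490833 0.152     ]
t 23.4 tcp [0.4553 0.3175 0.1645] x [ 0.876  0.483 -0.002] z [-0.002 -0.001 -1.   ] q [22.6 10.  97.  -0.  73.1 83.8] f [ 0.1  0.1 -0.1] w 0.007
d [ 0.17 -0.11  1.38] a [-0.    0.03 -0.07]
```

View pics/w23z.png

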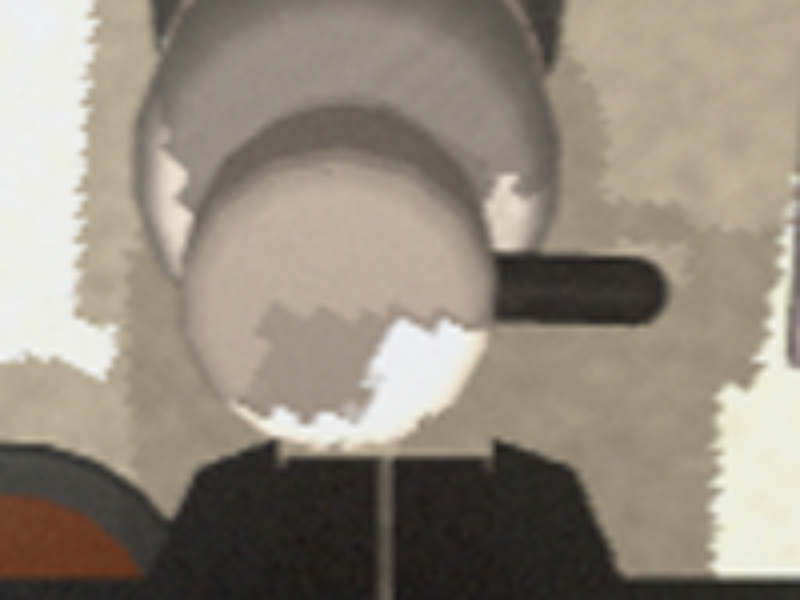

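Emit:
move_arm([
  [0,0.15,-0.1,0.6,0,0,0],
  [0,0.15,-0.1,1.2,0,0,0],
  [0,0.15,-0.1,1.55,0,0,0],
])

```text
clock: 23.78
tcp_pos: [0.4566, 0.3208, 0.1237]
ee_rot: [[0.876, 0.482, -0.004], [0.482, -0.876, -0.002], [-0.005, -0.0, -1.0]]
ft_force: [0.1, -0.4, -0.2]
width: 0.004
```

Emit:
move_arm([
  [0,0,0,0.12,0,0,0],
  [0,0,0,0.24,0,0,0],
])

```text
clock: 24.02
tcp_pos: [0.4565, 0.3207, 0.1174]
ee_rot: [[0.876, 0.482, -0.005], [0.482, -0.876, -0.002], [-0.005, -0.001, -1.0]]
ft_force: [0.2, -0.6, 0.2]
width: 0.007
```

Emit:
move_arm([
  [0,0,0,0.12,0,0,0],
  [0,0,0,0.12,0,0,0],
])

```text
clock: 24.28
tcp_pos: [0.4567, 0.3208, 0.1148]
ee_rot: [[0.876, 0.482, -0.004], [0.482, -0.876, -0.002], [-0.004, -0.0, -1.0]]
ft_force: [-1.0, -0.4, 2.1]
width: 0.01
```

Emit:
move_arm([
  [0,0,0,0.12,0,0,0],
  [0,0,0,0.12,0,0,0],
])

```text
clock: 24.52
tcp_pos: [0.457, 0.3209, 0.112]
ee_rot: [[0.876, 0.482, -0.003], [0.482, -0.876, -0.001], [-0.004, -0.0, -1.0]]
ft_force: [-0.6, 0.4, 3.6]
width: 0.002
```

```bash
python3 -c "
from h import *
st();snap('wrist','pics/w24.png');snap('side','pics/s24.png')
im=cv2.imread('pics/s24.png')[300:520,300:580];cv2.imwrite('pics/s24z.png',cv2.resize(im,None,fx=2.7,fy=2.7))"
```

```text
t 24.52 tcp [0.457  0.3209 0.112 ] x [ 0.876  0.482 -0.004] z [-0.003 -0.001 -1.   ] q [22.9 14.  98.8 -0.  67.4 84.1] f [-0.6  0.4  3.6] w 0.002
```

View pics/s24z.png

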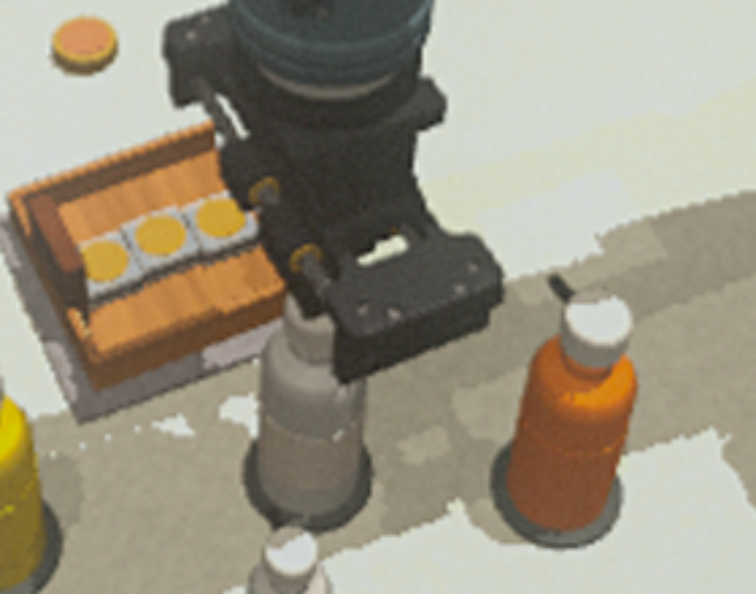

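Emit:
move_arm([
  [0,0,0,0.12,0,0,0],
  [0,0,0,0.2,0,0,0],
  [0,0,0,0.26,0,0,0],
])

```text
clock: 25.0
tcp_pos: [0.4572, 0.321, 0.1072]
ee_rot: [[0.876, 0.482, -0.003], [0.482, -0.876, -0.002], [-0.003, -0.0, -1.0]]
ft_force: [-8.1, -4.2, 23.5]
width: 0.005
```

Emit:
move_arm([
  [0,0,0,0,0,0,0],
  [0,0,0,-0.3,0,0,0],
  [0,0,0,-1,0,0,0],
  [0,0,0,-2.5,0,0,0],
  [0,0,0,-3.2,0,0,0],
])

```text
clock: 25.62
tcp_pos: [0.4586, 0.3217, 0.1899]
ee_rot: [[0.876, 0.482, 0.0], [0.482, -0.876, -0.0], [0.0, 0.0, -1.0]]
ft_force: [1.1, -0.6, 0.4]
width: 0.004
```

```bash
python3 -c "
from h import *
T=np.array([.5431,.1974]);a=np.radians(29.2);X=np.array([np.cos(a),np.sin(a)])
p=T+.058*X;print(p)
go(p[0],p[1],.16,29.2);snap('side','pics/s25.png')
im=cv2.imread('pics/s25.png')[300:520,300:580];cv2.imwrite('pics/s25z.png',cv2.resize(im,None,fx=2.7,fy=2.7))"
```

```text
[0.59372948 0.22569586]
t 25.62 tcp [0.4586 0.3217 0.1899] x [0.876 0.482 0.   ] z [ 0. -0. -1.] q [22.9  9.1 95.  -0.  75.9 84.1] f [ 1.1 -0.6  0.4] w 0.004
d [2.88 5.97 1.2 ] a [  0.    -0.   -18.07]
```

View pics/s25z.png

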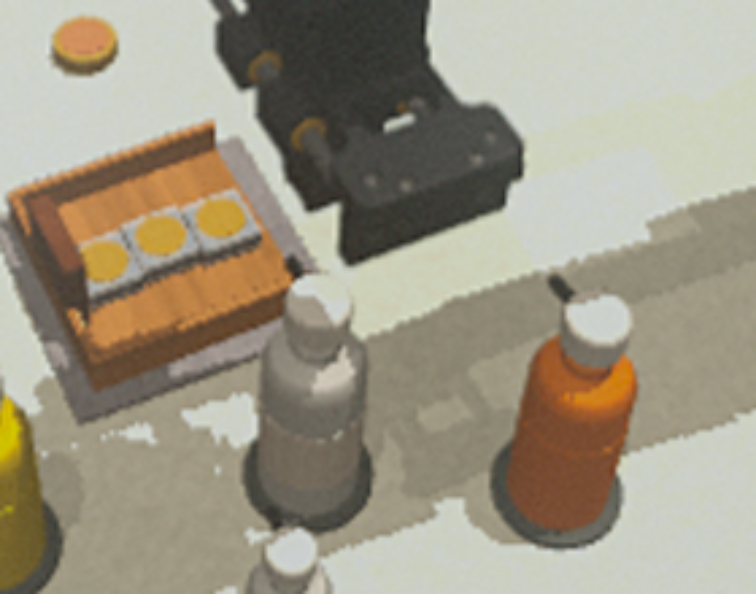

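Emit:
move_arm([
  [40,0.5,1,0,0,0,-2],
  [40,1,2.5,0,0,0,-4],
  [40,1.8,4,0,0,0,-6],
  [40,2.88,5.97,0,0,0,-8],
  [40,2.88,5.97,0,0,0,-10],
])

```text
clock: 26.3
tcp_pos: [0.5968, 0.2231, 0.1904]
ee_rot: [[0.192, 0.981, 0.002], [0.981, -0.192, -0.0], [0.0, 0.002, -1.0]]
ft_force: [-0.6, 1.0, -0.1]
width: 0.401
```

```bash
python3 -c "
from h import *
go(.5937,.2257,.15,29.2)"
```

```text
t 26.3 tcp [0.5968 0.2231 0.1904] x [0.192 0.981 0.   ] z [ 0.002 -0.    -1.   ] q [ 9.9 18.6 83.3 -0.  78.  20.9] f [-0.6  1.  -0.1] w 0.401
d [ 0.08 -0.14  1.61] a [ 0.02  0.   -8.05]
```

Emit:
move_arm([
  [40,0.08,-0.14,0.4,0,0,-2],
  [40,0.08,-0.14,0.8,0,0,-4],
  [40,0.08,-0.14,1.2,0,0,-6],
  [40,0.08,-0.14,1.6,0,0,-8],
  [40,0.08,-0.14,1.6,0,0,-8],
])

```text
clock: 26.92
tcp_pos: [0.5926, 0.2255, 0.1485]
ee_rot: [[-0.483, 0.876, -0.001], [0.876, 0.483, -0.001], [0.0, -0.001, -1.0]]
ft_force: [-0.7, 0.6, 0.5]
width: 0.403
```

```bash
python3 -c "
from h import *
go(.5937,.2257,.07,29.2);snap('wrist','pics/w26.png')
c=cam('wrist');
T=np.array([.5431,.1974,0]);a=np.radians(29.2);X=np.array([np.cos(a),np.sin(a),0]);Y=np.array([-X[1],X[0],0])
for x in(51,65):
  for y in (-28,28): print(x,y,np.round(proj(c,T+X*x/1e3+Y*y/1e3+[0,0,.066])/.64))"
```

```text
t 26.93 tcp [0.5926 0.2255 0.1485] x [-0.483  0.876  0.   ] z [-0.001 -0.001 -1.   ] q [ 10.1  20.6  85.8  -0.   73.7 -18.7] f [-0.7  0.6  0.5] w 0.403
d [-0.02  0.05  3.14] a [-0.02 -0.   -0.07]
51 -28 [381. 341.]
51 28 [379. 237.]
65 -28 [407. 341.]
65 28 [407. 237.]
```

View pics/w26.png

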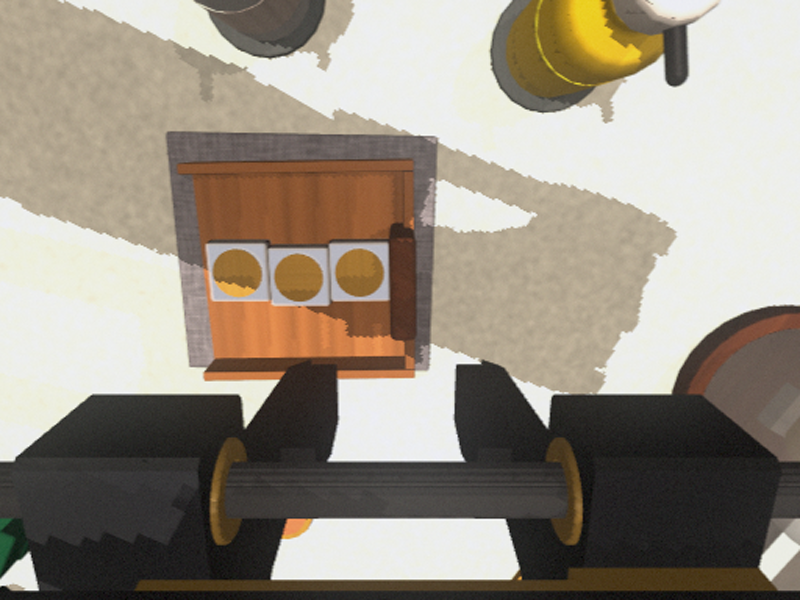

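Emit:
move_arm([
  [40,0.1,0.22,1,0,0,0],
  [40,0.1,0.22,2,0,0,0],
  [40,0.1,0.22,3,0,0,0],
  [40,0.1,0.22,3,0,0,0],
])

```text
clock: 27.48
tcp_pos: [0.5951, 0.2301, 0.0724]
ee_rot: [[-0.478, 0.878, -0.004], [0.878, 0.478, -0.001], [0.001, -0.004, -1.0]]
ft_force: [-0.4, -0.8, 0.4]
width: 0.397
```

```bash
python3 -c "
from h import *
st();snap('wrist','pics/w27.png')"
```

```text
t 27.48 tcp [0.5951 0.2301 0.0724] x [-0.478  0.878  0.001] z [-0.004 -0.001 -1.   ] q [ 10.5  26.1  87.8  -0.   66.4 -18.1] f [-0.4 -0.8  0.4] w 0.397
```

View pics/w27.png

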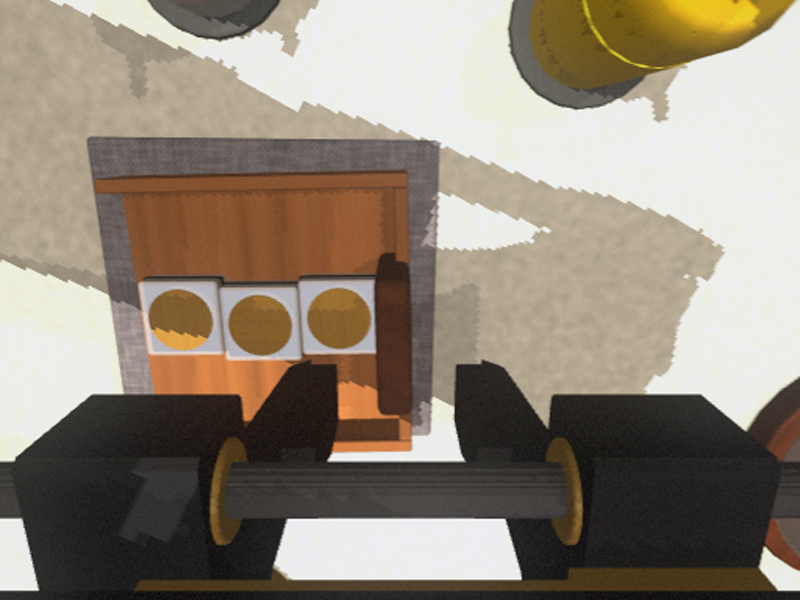

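Emit:
move_arm([
  [40,0,0,1,0,0,0],
  [40,0,0,2,0,0,0],
  [40,0,0,2.4,0,0,0],
  [40,0,0,2.45,0,0,0],
])

```text
clock: 28.02
tcp_pos: [0.5967, 0.2304, 0.0134]
ee_rot: [[-0.478, 0.878, -0.001], [0.878, 0.478, -0.0], [-0.0, -0.001, -1.0]]
ft_force: [0.3, 0.2, 0.0]
width: 0.403
```

```bash
python3 -c "
from h import *
st();snap('wrist','pics/w28.png');snap('side','pics/s28.png')
im=cv2.imread('pics/s28.png')[250:470,240:480];cv2.imwrite('pics/s28z.png',cv2.resize(im,None,fx=2.7,fy=2.7))"
```

```text
t 28.02 tcp [0.5967 0.2304 0.0134] x [-0.478  0.878 -0.   ] z [-0.001 -0.    -1.   ] q [ 10.5  30.7  88.9  -0.   60.5 -18.1] f [0.3 0.2 0. ] w 0.403
```

View pics/w28.png

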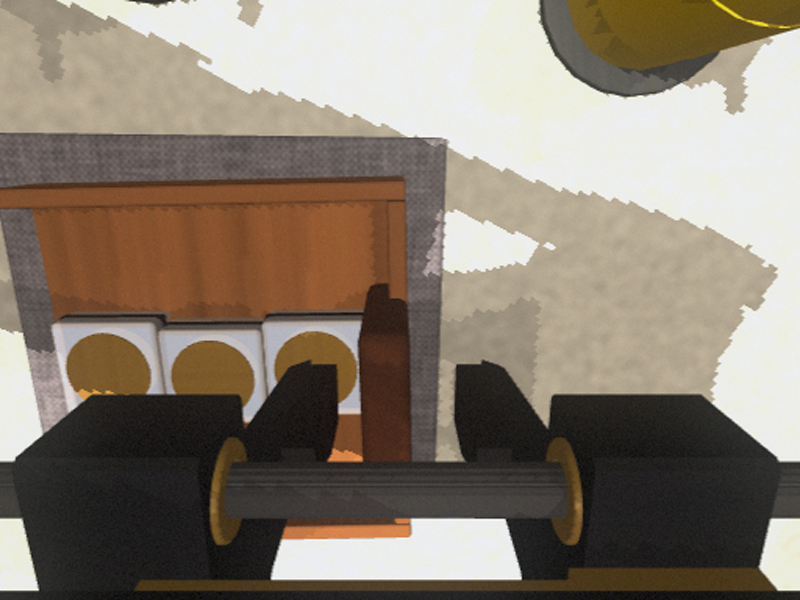

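View pics/s28z.png

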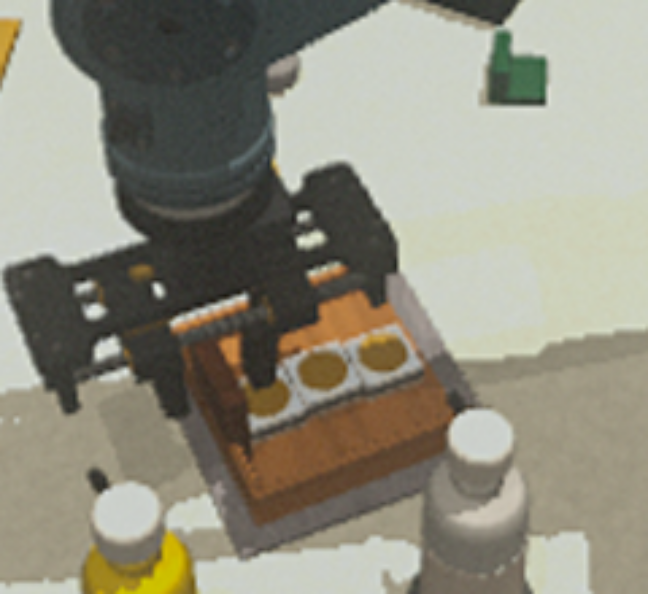

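Emit:
move_arm([
  [40,0,-0.08,0.15,0,0,0],
  [0,0,-0.08,0.15,0,0,0],
  [0,0,-0.08,0.15,0,0,0],
  [0,0,-0.08,0.15,0,0,0],
  [0,0,-0.08,0.15,0,0,0],
])

```text
clock: 28.75
tcp_pos: [0.5953, 0.2294, 0.0106]
ee_rot: [[-0.479, 0.878, 0.0], [0.878, 0.479, -0.001], [-0.001, -0.0, -1.0]]
ft_force: [-2.6, -2.3, 3.6]
width: 0.155
```

Emit:
move_arm([
  [0,0,0,0,0,0,0],
  [0,0,0,-0.2,0,0,0],
  [0,0,0,-0.4,0,0,0],
  [0,0,0,-0.8,0,0,0],
])

```text
clock: 29.25
tcp_pos: [0.5948, 0.2294, 0.0304]
ee_rot: [[-0.479, 0.878, -0.001], [0.878, 0.479, -0.001], [-0.0, -0.001, -1.0]]
ft_force: [0.4, -0.8, -3.7]
width: 0.158
```

```bash
python3 -c "
from h import *
st();snap('wrist','pics/w29.png');snap('side','pics/s29.png')
im=cv2.imread('pics/s29.png')[250:470,240:480];cv2.imwrite('pics/s29z.png',cv2.resize(im,None,fx=2.7,fy=2.7))"
```

```text
t 29.25 tcp [0.5948 0.2294 0.0304] x [-0.479  0.878 -0.   ] z [-0.001 -0.001 -1.   ] q [ 10.5  29.1  89.   -0.   62.  -18.1] f [ 0.4 -0.8 -3.7] w 0.158
```

View pics/w29.png

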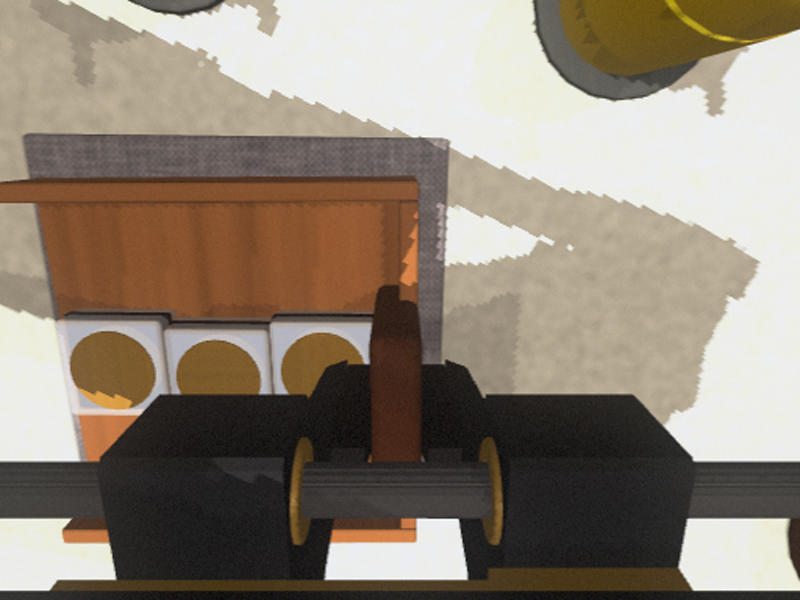

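View pics/s29z.png

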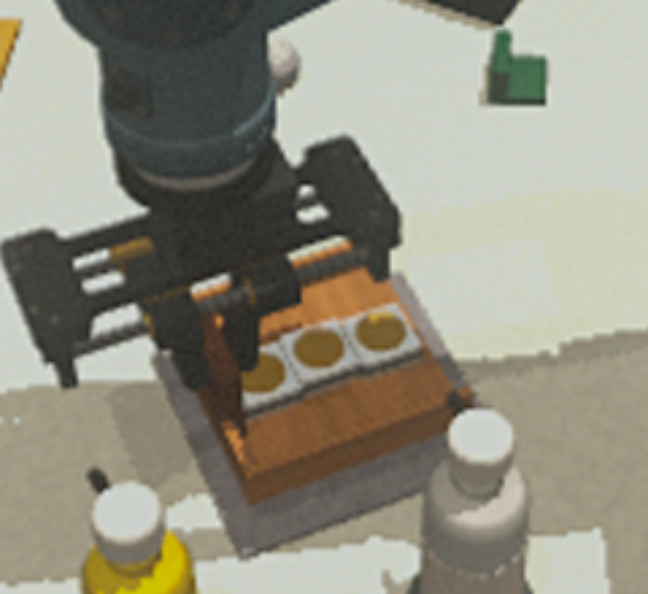

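Emit:
move_arm([
  [0,0,0,-0.8,0,0,0],
  [0,0,0,-2,0,0,0],
  [0,0,0,-3.2,0,0,0],
  [0,0,0,-4.4,0,0,0],
  [0,0,0,-5,0,0,0],
])

```text
clock: 29.98
tcp_pos: [0.5974, 0.23, 0.1606]
ee_rot: [[-0.479, 0.878, 0.007], [0.878, 0.479, 0.001], [-0.003, 0.006, -1.0]]
ft_force: [-0.1, 1.1, -4.3]
width: 0.16
```

Emit:
move_arm([
  [0,0,0,-0.6,0,0,0],
  [0,0,0,-1.6,0,0,0],
  [0,0,0,-2.6,0,0,0],
  [0,0,0,-2.8,0,0,0],
])

```text
clock: 30.48
tcp_pos: [0.5978, 0.2301, 0.2326]
ee_rot: [[-0.479, 0.878, 0.01], [0.878, 0.479, 0.001], [-0.004, 0.009, -1.0]]
ft_force: [0.2, -0.3, -2.7]
width: 0.155
```

```bash
python3 -c "
from h import *
go(.5717,-.3542,.225,-23.5);snap('wrist','pics/w30.png');snap('side','pics/s30.png')"
```

```text
t 30.48 tcp [0.5978 0.2301 0.2326] x [-0.479  0.878 -0.004] z [ 0.01   0.001 -1.   ] q [ 10.5  16.9  80.6  -0.   81.9 -18.1] f [ 0.2 -0.3 -2.7] w 0.155
d [-20.02 -12.11   0.26] a [ 1.200e-01 -1.000e-02  1.042e+01]
```

View pics/s30.png

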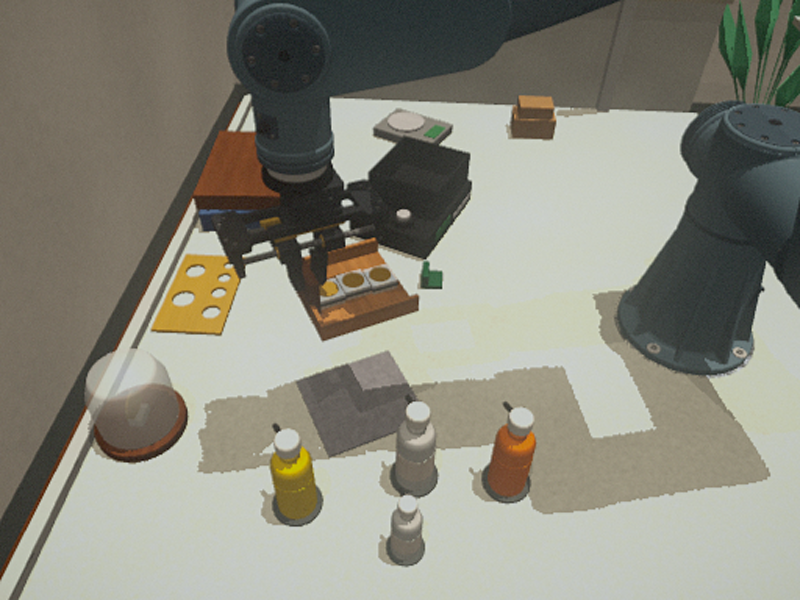

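Emit:
move_arm([
  [0,-0.4,-0.25,0,0,0,0.2],
  [0,-1.3,-0.8,0,0.05,0,0.7],
  [0,-2.3,-1.4,0,0.1,0,1.3],
  [0,-3.3,-2,0.1,0.1,0,1.9],
  [0,-4,-2.4,0.1,0.1,0,2.2],
])

```text
clock: 31.2
tcp_pos: [0.5912, 0.1115, 0.2265]
ee_rot: [[-0.3, 0.954, -0.004], [0.954, 0.3, -0.003], [-0.002, -0.004, -1.0]]
ft_force: [-0.8, 0.3, -3.4]
width: 0.156
```

```bash
python3 -c "
from h import *
go(.5717,-.3542,.23,-23.5)"
```

```text
t 31.2 tcp [0.5912 0.1115 0.2265] x [-0.3    0.954 -0.002] z [-0.004 -0.003 -1.   ] q [ -0.5  12.8  86.3  -0.2  81.1 -17.9] f [-0.8  0.3 -3.4] w 0.156
d [-17.54  -6.34  -0.09] a [-0.04  0.03  8.19]
```

Emit:
move_arm([
  [0,-0.6,-0.2,0,0,0,0.3],
  [0,-1.7,-0.6,0,0,0,0.8],
  [0,-2.9,-1.05,0,0,0,1.4],
  [0,-4.1,-1.5,-0.1,0,0,2],
  [0,-4.9,-1.8,-0.1,0,0,2.3],
])

```text
clock: 31.82
tcp_pos: [0.585, -0.0202, 0.2294]
ee_rot: [[-0.102, 0.995, -0.003], [0.995, 0.102, -0.003], [-0.002, -0.004, -1.0]]
ft_force: [0.6, -0.3, -4.1]
width: 0.157
```

```bash
python3 -c "
from h import *
go(.5717,-.3542,.23,-23.5)"
```

```text
t 31.82 tcp [ 0.585  -0.0202  0.2294] x [-0.102  0.995 -0.002] z [-0.003 -0.003 -1.   ] q [-13.5  10.6  88.6  -0.2  81.  -19.3] f [ 0.6 -0.3 -4.1] w 0.157
d [-1.324e+01 -1.890e+00  1.000e-02] a [-0.03  0.04  5.87]
```

Emit:
move_arm([
  [0,-0.6,-0.1,0,0,0,0.3],
  [0,-1.7,-0.25,0,0,0,0.8],
  [0,-2.9,-0.4,0,0,0,1.4],
  [0,-4.1,-0.6,0,0,0,2],
  [0,-4.9,-0.7,0,0,0,2.3],
])

```text
clock: 32.45
tcp_pos: [0.58, -0.1449, 0.2295]
ee_rot: [[0.1, 0.995, -0.004], [0.995, -0.1, -0.002], [-0.003, -0.003, -1.0]]
ft_force: [0.5, 0.7, -3.3]
width: 0.157
```

```bash
python3 -c "
from h import *
go(.5717,-.3542,.23,-23.5)"
```

```text
t 32.45 tcp [ 0.58   -0.1449  0.2295] x [ 0.1    0.995 -0.003] z [-0.004 -0.002 -1.   ] q [-25.3  12.1  86.8  -0.2  81.2 -19.5] f [ 0.5  0.7 -3.3] w 0.157
d [-8.36  0.51  0.  ] a [-0.03  0.04  3.55]
```

Emit:
move_arm([
  [0,-0.6,0,0,0,0,0.3],
  [0,-1.7,0.1,0,0,0,0.8],
  [0,-2.9,0.2,0,0,0,1.4],
  [0,-4.1,0.25,0,0,0,2],
  [0,-4.9,0.3,0,0,0,2.3],
])

```text
clock: 33.08
tcp_pos: [0.5751, -0.2685, 0.2297]
ee_rot: [[0.297, 0.955, -0.004], [0.955, -0.298, -0.002], [-0.003, -0.003, -1.0]]
ft_force: [0.7, 0.3, -3.5]
width: 0.156
```

```bash
python3 -c "
from h import *
go(.5717,-.3542,.23,-23.5)"
```

```text
t 33.08 tcp [ 0.5751 -0.2685  0.2297] x [ 0.297  0.955 -0.003] z [-0.004 -0.002 -1.   ] q [-35.6  16.8  81.1  -0.2  82.3 -18.3] f [ 0.7  0.3 -3.5] w 0.156
d [-3.31  0.89 -0.  ] a [-0.03  0.04  1.24]
```

Emit:
move_arm([
  [0,-0.6,0.1,0,0,0,0.3],
  [0,-1.7,0.4,0,0,0,0.8],
  [0,-2.8,0.7,0,0,0,1.2],
  [0,-3.3,0.89,0,0,0,1.24],
  [0,-3.3,0.89,0,0,0,1.24],
])

```text
clock: 33.7
tcp_pos: [0.5717, -0.3547, 0.2296]
ee_rot: [[0.4, 0.917, -0.004], [0.917, -0.4, -0.002], [-0.003, -0.003, -1.0]]
ft_force: [0.1, 0.4, -4.3]
width: 0.153
```

```bash
python3 -c "
from h import *
go(.5717,-.3542,.23,-23.5);snap('wrist','pics/w31.png');snap('side','pics/s31.png');im=snap('top','pics/t31.png')"
```

```text
t 33.7 tcp [ 0.5717 -0.3547  0.2296] x [ 0.4    0.917 -0.003] z [-0.004 -0.002 -1.   ] q [-41.8  21.6  74.8  -0.2  83.7 -18.2] f [ 0.1  0.4 -4.3] w 0.153
d [ 0.02 -0.01 -0.02] a [-0.03  0.04 -0.01]
```

View pics/w31.png

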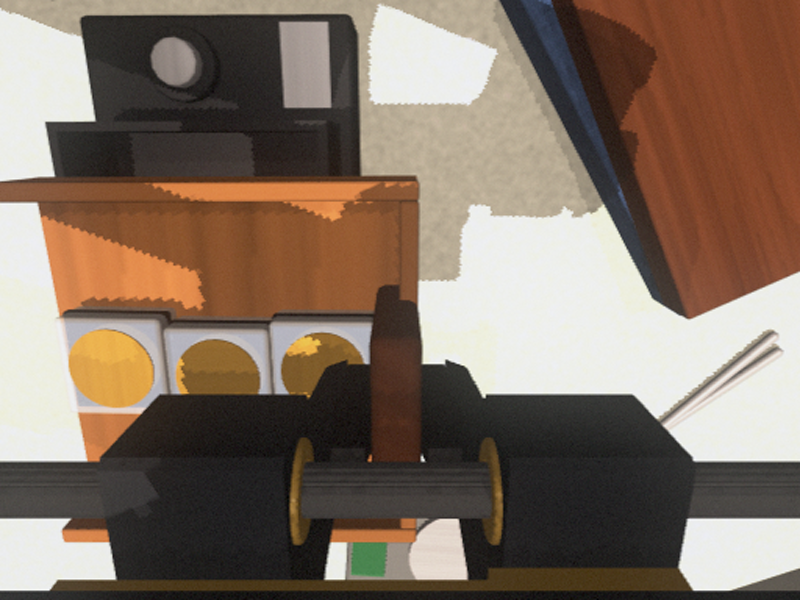

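View pics/t31.png

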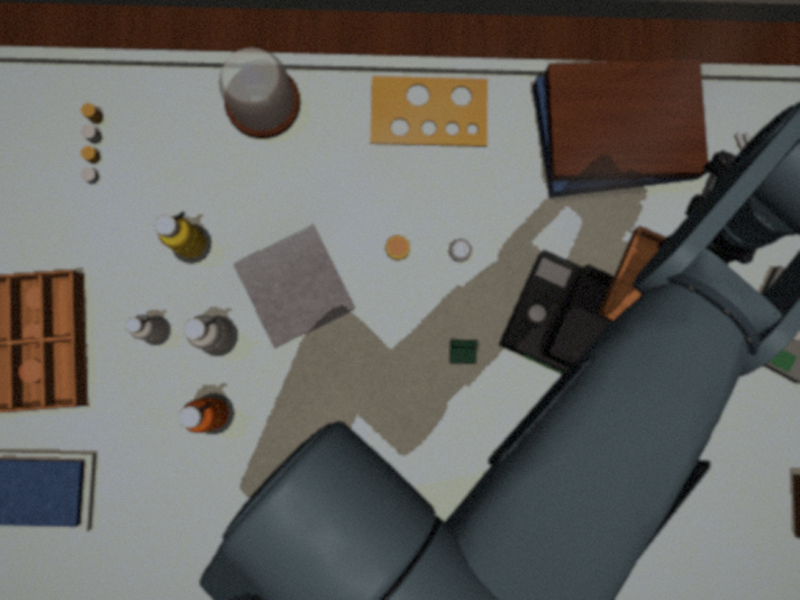

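View pics/s31.png

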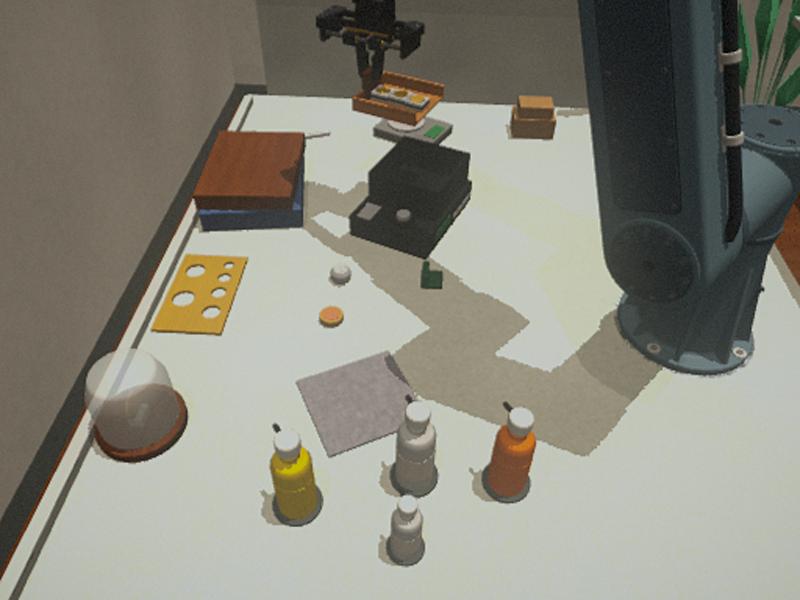

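```bash
python3 -c "
from h import *
c=cam('wrist');s=sensors.read_state();R=s['ee_rot'];p=s['tcp_pos']
for n,u,v,z in [('rim a',48,122,.115),('rim b',328,122,.115),('boxcorner a',82,17,.05),('b',352,15,.05),('button',174,60,.062)]:
  w=onz(c,u*.64,v*.64,z);print(n,np.round(w,4),np.round((R.T@(w-p)),4))
for n in('side',): 
  c=cam('side'); 
"
```

```text
rim a [ 0.4354 -0.2019  0.115 ] [ 0.0845 -0.1851  0.1151]
rim b [ 0.5722 -0.2611  0.115 ] [ 0.0846 -0.0361  0.1147]
boxcorner a [ 0.453  -0.1403  0.05  ] [ 0.1482 -0.1933  0.18  ]
b [ 0.606  -0.2053  0.05  ] [ 0.1494 -0.0271  0.1795]
button [ 0.4963 -0.1874  0.062 ] [ 0.1222 -0.1348  0.1679]
```

Emit:
move_arm([
  [0,0.18,0,0.2,-1,0,0],
  [0,0.18,0,0.3,-2.5,0,0],
  [0,0.18,0,0.3,-4,0,0],
  [0,0.18,0,0.3,-4,0,0],
])

```text
clock: 34.35
tcp_pos: [0.5714, -0.3458, 0.2205]
ee_rot: [[0.397, 0.865, 0.307], [0.918, -0.374, -0.134], [-0.001, 0.335, -0.942]]
ft_force: [0.3, 0.5, -4.6]
width: 0.159
```

```bash
python3 -c "
from h import *
s=st();R=s['ee_rot'];lip=s['tcp_pos']-.123*R[:,1];print('lip',lip, 'tilt',np.degrees(np.arcsin(R[2,1])));snap('wrist','pics/w32.png');snap('side','pics/s32.png')
im=cv2.imread('pics/s32.png')[40:260,300:520];cv2.imwrite('pics/s32z.png',cv2.resize(im,None,fx=2.7,fy=2.7))"
```

```text
t 34.35 tcp [ 0.5714 -0.3458  0.2205] x [ 0.397  0.918 -0.001] z [ 0.307 -0.134 -0.942] q [-45.1   7.6  95.4   8.2  59.  -24.8] f [ 0.3  0.5 -4.6] w 0.159
lip [ 0.46506677 -0.29974027  0.17937789] tilt 19.552851389547836
```

View pics/s32z.png

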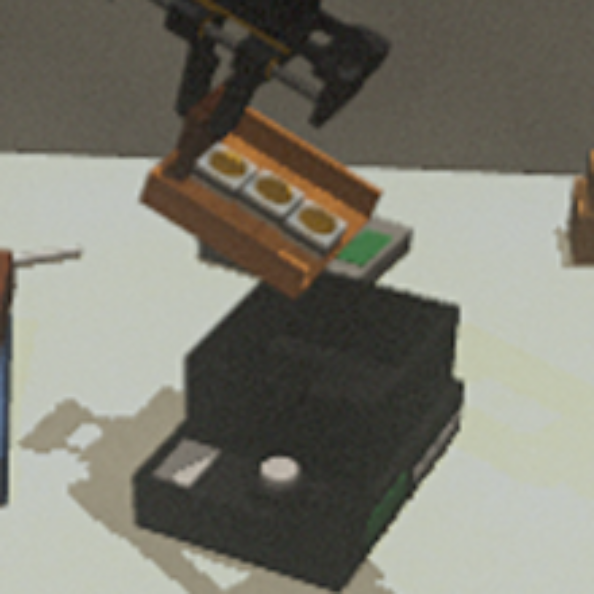

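Emit:
move_arm([
  [0,-0.2,0,0,-2,0,0],
  [0,-0.2,0,0,-4,0,0],
  [0,-0.2,0,0,-6,0,0],
  [0,-0.2,0,0,-6.6,0,0],
  [0,-0.2,0,0,-6.6,0,0],
])

```text
clock: 35.08
tcp_pos: [0.5727, -0.3531, 0.2232]
ee_rot: [[0.396, 0.556, 0.73], [0.918, -0.239, -0.316], [-0.002, 0.796, -0.606]]
ft_force: [0.2, -0.7, -2.8]
width: 0.157
```

```bash
python3 -c "
from h import *
s=st();R=s['ee_rot'];lip=s['tcp_pos']-.123*R[:,1];print('lip',lip, 'tilt',np.degrees(np.arcsin(R[2,1])));snap('wrist','pics/w33.png');snap('side','pics/s33.png')
im=cv2.imread('pics/s33.png')[40:260,300:520];cv2.imwrite('pics/s33z.png',cv2.resize(im,None,fx=2.7,fy=2.7))"
```

```text
t 35.08 tcp [ 0.5727 -0.3531  0.2232] x [ 0.396  0.918 -0.002] z [ 0.73  -0.316 -0.606] q [-54.5  -4.2 122.1  62.2  27.6 -79.4] f [ 0.2 -0.7 -2.8] w 0.157
lip [ 0.50427188 -0.32367981  0.12531755] tilt 52.73374217173148
```

View pics/s33z.png

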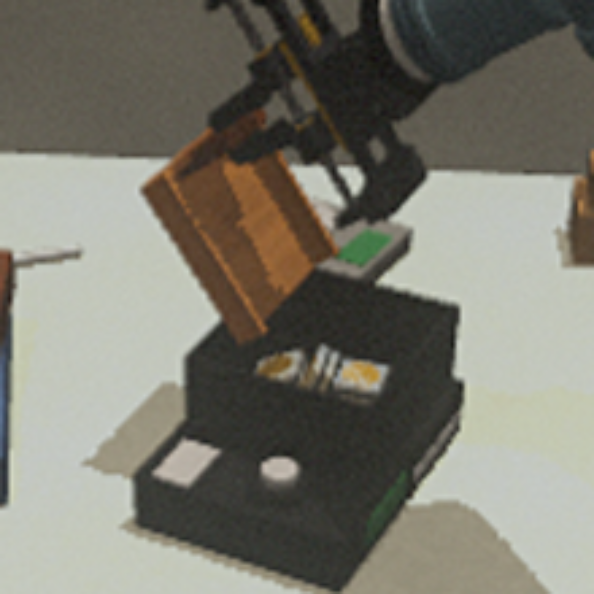

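View pics/w33.png

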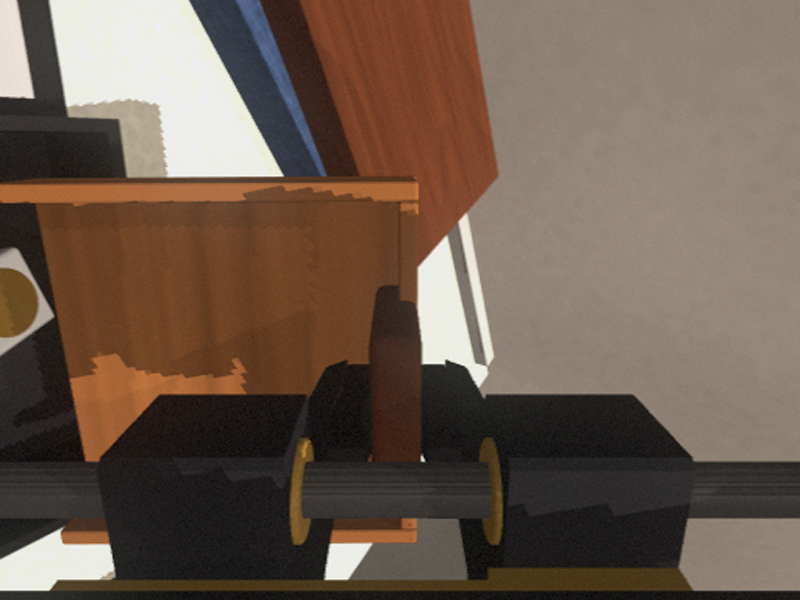

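Emit:
move_arm([
  [0,0,0,0,0,0,0],
  [0,0,0,0,0,0,0],
  [0,0,0,0,0,0,0],
  [0,0,0,0,0,0,0],
  [0,0,0,0,0,0,0],
])

```text
clock: 35.8
tcp_pos: [0.5733, -0.3537, 0.2245]
ee_rot: [[0.396, 0.557, 0.73], [0.918, -0.237, -0.317], [-0.003, 0.796, -0.605]]
ft_force: [0.2, -0.1, -2.5]
width: 0.157
```

```bash
python3 -c "
from h import *
st();im=snap('side','pics/s34.png')
cv2.imwrite('pics/s34z.png',cv2.convertScaleAbs(cv2.resize(im[90:180,210:310],None,fx=7,fy=6.6,interpolation=cv2.INTER_CUBIC),alpha=1.8))"
```

```text
t 35.8 tcp [ 0.5733 -0.3537  0.2245] x [ 0.396  0.918 -0.003] z [ 0.73  -0.317 -0.605] q [-54.4  -4.2 122.   62.   27.6 -79.2] f [ 0.2 -0.1 -2.5] w 0.157
```

View pics/s34z.png

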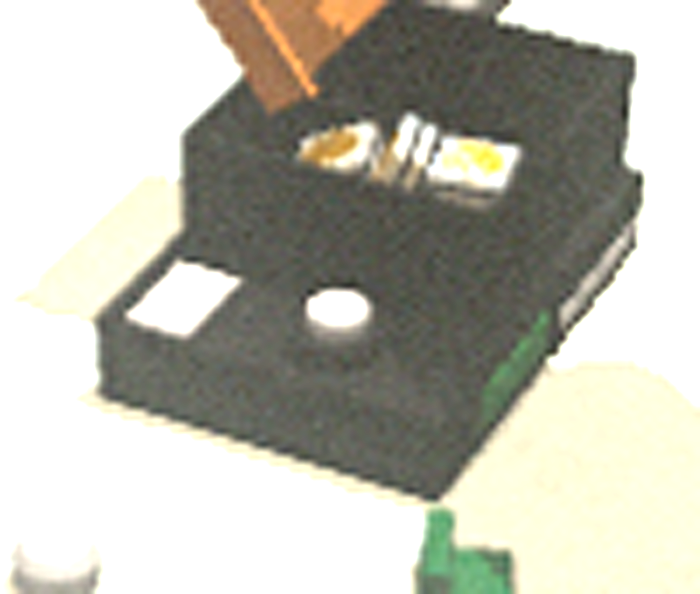

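Emit:
move_arm([
  [0,0,0.8,-0.6,0,0,0],
  [0,0,1.6,-1.2,1,0,0],
  [0,0,1.6,-1.2,3,0,0],
  [0,0,1.6,-1.2,5,0,0],
  [0,0,1.6,-1.2,6.5,0,0],
])

```text
clock: 36.48
tcp_pos: [0.5739, -0.3545, 0.2766]
ee_rot: [[0.397, 0.862, 0.314], [0.918, -0.372, -0.141], [-0.005, 0.344, -0.939]]
ft_force: [0.5, -0.9, -4.0]
width: 0.154
```

```bash
python3 -c "
from h import *
go(.5717,-.3542,.26,-23.5)"
```

```text
t 36.48 tcp [ 0.5739 -0.3545  0.2766] x [ 0.397  0.918 -0.005] z [ 0.314 -0.141 -0.939] q [-45.5   5.6  91.2   8.   64.6 -24.4] f [ 0.5 -0.9 -4. ] w 0.154
d [-0.02 -0.31  0.6 ] a [4.02 0.06 0.03]
```

Emit:
move_arm([
  [0,0,0,0,1.5,0,0],
  [0,0,0,0,3,0,0],
  [0,0,0,0,4,0,0],
  [0,0,0,0,4,0,0],
])

```text
clock: 36.98
tcp_pos: [0.575, -0.3547, 0.2753]
ee_rot: [[0.397, 0.918, -0.0], [0.918, -0.397, -0.005], [-0.004, 0.002, -1.0]]
ft_force: [-0.1, 0.1, -2.5]
width: 0.154
```

```bash
python3 -c "
from h import *
im=snap('side','pics/s35.png')
cv2.imwrite('pics/s35z.png',cv2.convertScaleAbs(cv2.resize(im[60:180,200:320],None,fx=6,fy=5,interpolation=cv2.INTER_CUBIC),alpha=1.8))
go(.5945,.229,.20,28.3)"
```

```text
t 37.02 tcp [ 0.5745 -0.3545  0.2756] x [ 0.397  0.918 -0.004] z [ 0.001 -0.005 -1.   ] q [-41.6  20.3  71.4  -0.2  88.1 -18.2] f [ 0.7  0.2 -3.6] w 0.157
d [21.75 -8.54  2.91] a [  0.     0.06 -10.34]
```

View pics/s35z.png

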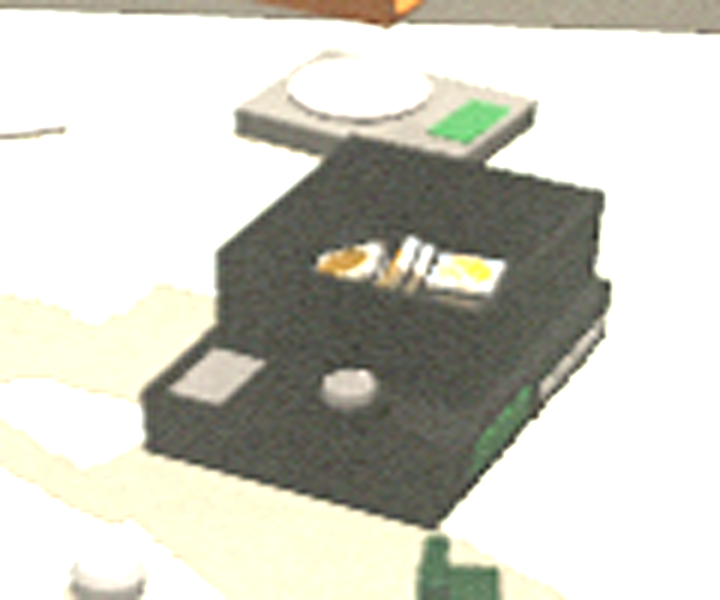

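Emit:
move_arm([
  [0,1.5,-0.6,0,0,0,-0.8],
  [0,3.5,-1.3,0,0,0,-1.8],
  [0,5.5,-2.1,0.2,0,0,-2.8],
  [0,7.5,-2.9,0.5,0,0,-3.8],
  [0,9,-3.5,0.8,0,0,-4.5],
])

```text
clock: 37.65
tcp_pos: [0.5829, -0.111, 0.2547]
ee_rot: [[0.013, 1.0, 0.003], [1.0, -0.013, -0.005], [-0.005, 0.003, -1.0]]
ft_force: [1.0, 0.3, -3.7]
width: 0.153
```

```bash
python3 -c "
from h import *
go(.5945,.229,.20,28.3)"
```

```text
t 37.65 tcp [ 0.5829 -0.111   0.2547] x [ 0.013  1.    -0.005] z [ 0.003 -0.005 -1.   ] q [-22.1  10.3  86.   -0.2  83.4 -21.4] f [ 1.   0.3 -3.7] w 0.153
d [13.61  0.28  2.12] a [ 0.02  0.07 -5.81]
```

Emit:
move_arm([
  [0,1.5,0,0,0,0,-0.7],
  [0,3.5,0.1,0.3,0,0,-1.6],
  [0,5.5,0.15,0.6,0,0.05,-2.4],
  [0,7.5,0.2,1,0,0.05,-3.3],
  [0,9.5,0.2,1.2,0,0.07,-4.2],
])

```text
clock: 38.28
tcp_pos: [0.5902, 0.1278, 0.2235]
ee_rot: [[-0.348, 0.937, 0.004], [0.937, 0.348, 0.002], [0.0, 0.005, -1.0]]
ft_force: [1.2, -0.2, -3.6]
width: 0.156
```

```bash
python3 -c "
from h import *
go(.5945,.229,.12,28.3)"
```

```text
t 38.27 tcp [0.5902 0.1278 0.2235] x [-0.348  0.937  0.   ] z [ 0.004  0.002 -1.   ] q [  0.9  12.8  86.6   0.1  80.3 -19.5] f [ 1.2 -0.2 -3.6] w 0.156
d [3.74 1.55 4.15] a [ 0.05  0.   -1.58]
```

Emit:
move_arm([
  [0,1.5,0.6,0.5,0,0,-0.6],
  [0,3,1.2,1.5,0,0,-1.2],
  [0,3.74,1.55,2.5,0.05,0,-1.58],
  [0,3.74,1.55,3.5,0.05,0,-1.58],
  [0,3.74,1.55,4.15,0.05,0,-1.58],
])

```text
clock: 38.9
tcp_pos: [0.5933, 0.2291, 0.1189]
ee_rot: [[-0.474, 0.881, 0.0], [0.881, 0.474, 0.0], [0.0, 0.0, -1.0]]
ft_force: [0.5, -0.1, -2.8]
width: 0.156
```

```bash
python3 -c "
from h import *
go(.5945,.229,.03,28.3);snap('wrist','pics/w36.png')"
```

```text
t 38.9 tcp [0.5933 0.2291 0.1189] x [-0.474  0.881  0.   ] z [ 0.  0. -1.] q [ 10.4  22.5  86.8   0.   70.7 -17.9] f [ 0.5 -0.1 -2.8] w 0.156
d [-0.03  0.04  3.55] a [ 0. -0. -0.]
```

View pics/w36.png

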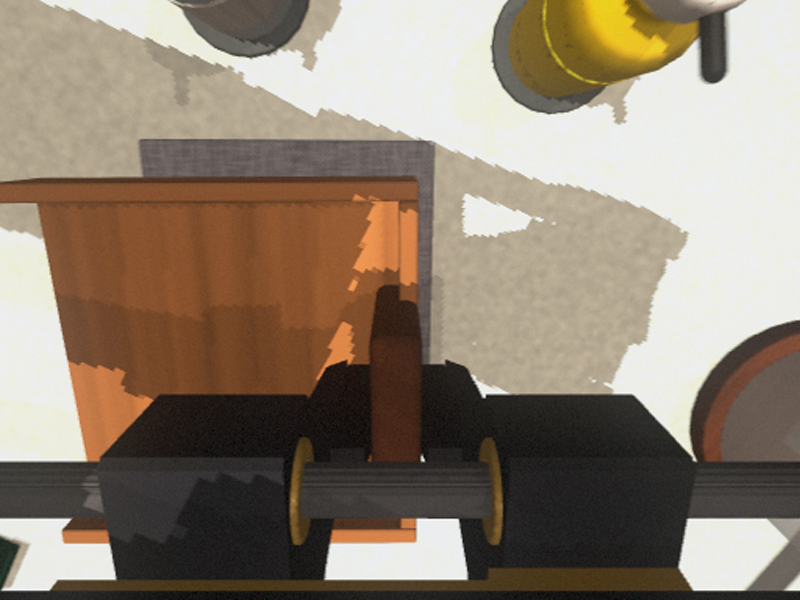

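```bash
python3 -c "
from h import *
c=cam('wrist');s=sensors.read_state();R=s['ee_rot'];p=s['tcp_pos']
for n,u,v,z in [('padBL corner',435,142,.006),('pad +y edge left',142,141,.006),('pad back',431,360,.006)]:
  w=onz(c,u*.64,v*.64,z);print(n,np.round(w,4),np.round((R.T@(w-p)),4))
X=R[:,1]
for n,u,v,dz in [('wall +y outer top at back',418,180,.0-.022-.0046+.0046),('wall -y outer',415,540,-.022)]:
  z=p[2]+.0214; w=onz(c,u*.64,v*.64,z); print(n,np.round((R.T@(w-p)),4))
"
```

```text
padBL corner [0.5769 0.3042 0.006 ] [0.0738 0.0223 0.1109]
pad +y edge left [0.44   0.2309 0.006 ] [ 0.0742 -0.1329  0.1112]
pad back [0.6361 0.1947 0.006 ] [-0.0506  0.0227  0.1107]
wall +y outer top at back [ 0.0628  0.008  -0.0214]
wall -y outer [-0.0653  0.0086 -0.0215]
```

Emit:
move_arm([
  [0,0,0,1,0,0,0],
  [0,0,0,2,0,0,0],
  [0,0,0,3,0,0,0],
  [0,0,0,3.9,0,0,0],
  [0,0,0,4.1,0,0,0],
])

```text
clock: 39.58
tcp_pos: [0.5914, 0.2278, 0.0136]
ee_rot: [[-0.473, 0.881, -0.004], [0.881, 0.473, -0.0], [0.002, -0.004, -1.0]]
ft_force: [0.4, -0.4, -2.5]
width: 0.155
```

```bash
python3 -c "
from h import *
go(.5938,.229,.0106,28.3)"
```

```text
t 39.58 tcp [0.5914 0.2278 0.0136] x [-0.473  0.881  0.002] z [-0.004 -0.    -1.   ] q [ 10.3  30.2  89.6   0.   60.4 -17.9] f [ 0.4 -0.4 -2.5] w 0.155
d [-0.    0.11  0.12] a [-0.04 -0.02 -0.02]
```

Emit:
move_arm([
  [0,0,0.06,0.06,0,0,0],
  [0,0,0.06,0.1,0,0,0],
  [0,0,0.06,0.13,0,0,0],
])

```text
clock: 39.95
tcp_pos: [0.5934, 0.2286, 0.0113]
ee_rot: [[-0.473, 0.881, -0.003], [0.881, 0.473, 0.0], [0.001, -0.002, -1.0]]
ft_force: [0.2, 0.6, -3.2]
width: 0.158
```

Emit:
move_arm([
  [0,0,0,0.08,0,0,0],
  [0,0,0,0.1,0,0,0],
])

```text
clock: 40.2
tcp_pos: [0.5937, 0.2288, 0.0106]
ee_rot: [[-0.473, 0.881, -0.002], [0.881, 0.473, -0.0], [0.001, -0.002, -1.0]]
ft_force: [-5.9, -1.1, 10.6]
width: 0.158
```

Contact with the pad. Next: release slowly and rise.

Emit:
move_arm([
  [35,0,0,-0.02,0,0,0],
  [35,0,0,-0.02,0,0,0],
  [35,0,0,-0.02,0,0,0],
  [35,0,0,-0.5,0,0,0],
  [35,0,0,-2,0,0,0],
])

```text
clock: 40.83
tcp_pos: [0.5919, 0.2284, 0.0593]
ee_rot: [[-0.473, 0.881, -0.007], [0.881, 0.473, -0.001], [0.002, -0.006, -1.0]]
ft_force: [1.2, -0.8, -0.2]
width: 0.349
```

Emit:
move_arm([
  [35,0,0,-1,0,0,0],
  [35,0,0,-3,0,0,0],
  [35,0,0,-5,0,0,0],
  [0,0,0,-6,0,0,0],
])

```text
clock: 41.32
tcp_pos: [0.5945, 0.2288, 0.2141]
ee_rot: [[-0.473, 0.881, -0.001], [0.881, 0.473, 0.0], [0.001, -0.001, -1.0]]
ft_force: [0.3, -0.8, 0.1]
width: 0.258
```

```bash
python3 -c "
from h import *
go(.497,-.1925,.20,-23.5);snap('wrist','pics/w37.png')"
```

```text
t 41.33 tcp [0.5945 0.2288 0.2141] x [-0.473  0.881  0.001] z [-0.001  0.    -1.   ] q [ 10.4  17.6  81.8   0.   80.6 -17.8] f [ 0.3 -0.8  0.1] w 0.258
d [-13.01 -11.4    0.56] a [-1.000e-02 -0.000e+00  1.034e+01]
```

View pics/w37.png

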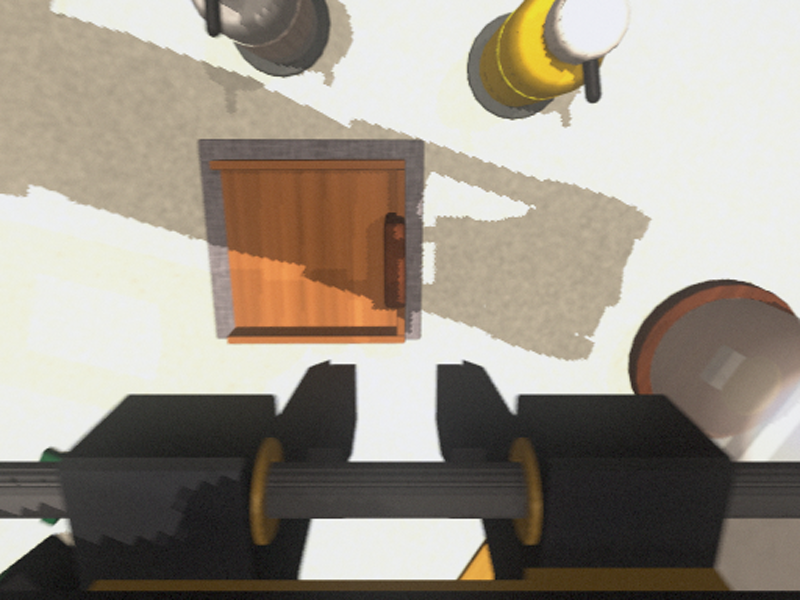

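Emit:
move_arm([
  [0,-2.2,-1.9,0,0,0,2],
  [0,-4.4,-3.8,0,0,0,4],
  [0,-6.6,-5.7,0,0,0,6],
  [0,-8.8,-7.6,0,0,0,8],
  [0,-11,-9.5,0,0,0,9],
])

```text
clock: 42.0
tcp_pos: [0.5264, -0.0783, 0.2163]
ee_rot: [[0.292, 0.956, 0.003], [0.956, -0.292, 0.001], [0.001, 0.002, -1.0]]
ft_force: [0.2, -1.6, -0.1]
width: 0.004
```

```bash
python3 -c "
from h import *
go(.498,-.195,.16,-23.5)"
```

```text
t 42.0 tcp [ 0.5264 -0.0783  0.2163] x [0.292 0.956 0.001] z [ 0.003  0.001 -1.   ] q [-21.3   4.   97.4   0.1  78.4  -4.3] f [ 0.2 -1.6 -0.1] w 0.004
d [-4.8   0.27  2.25] a [ 0.02 -0.02  1.3 ]
```

Emit:
move_arm([
  [0,-2.2,0.1,0.5,0,0,0.6],
  [0,-4.4,0.2,1,0,0,1.3],
  [0,-4.8,0.27,1.2,0,0,1.3],
  [0,-4.8,0.27,1.2,0,0,1.3],
])

```text
clock: 42.5
tcp_pos: [0.4975, -0.1949, 0.1856]
ee_rot: [[0.399, 0.917, 0.002], [0.917, -0.399, 0.002], [0.002, 0.001, -1.0]]
ft_force: [-0.4, 0.2, -0.5]
width: 0.007
```

```bash
python3 -c "
from h import *
st();snap('wrist','pics/w38.png');im=snap('side','pics/s38.png')
c=cam('wrist')
for z in (.055,.062,.07): print(z,proj(c,[.498,-.195,z])/.64, proj(cam('side'),[.498,-.195,z])/.64)
cv2.imwrite('pics/s38z.png',cv2.convertScaleAbs(cv2.resize(im[60:180,200:320],None,fx=6,fy=5,interpolation=cv2.INTER_CUBIC),alpha=1.8))"
```

```text
t 42.5 tcp [ 0.4975 -0.1949  0.1856] x [0.399 0.917 0.002] z [ 0.002  0.002 -1.   ] q [-34.2   6.   98.9   0.2  75.  -10.7] f [-0.4  0.2 -0.5] w 0.007
0.055 [395.52718764 272.58514784] [402.68184147 220.68048446]
0.062 [395.54807298 275.31830233] [402.76639759 217.74702883]
0.07 [395.57305922 278.58811881] [402.86383247 214.36677808]
```

View pics/w38.png

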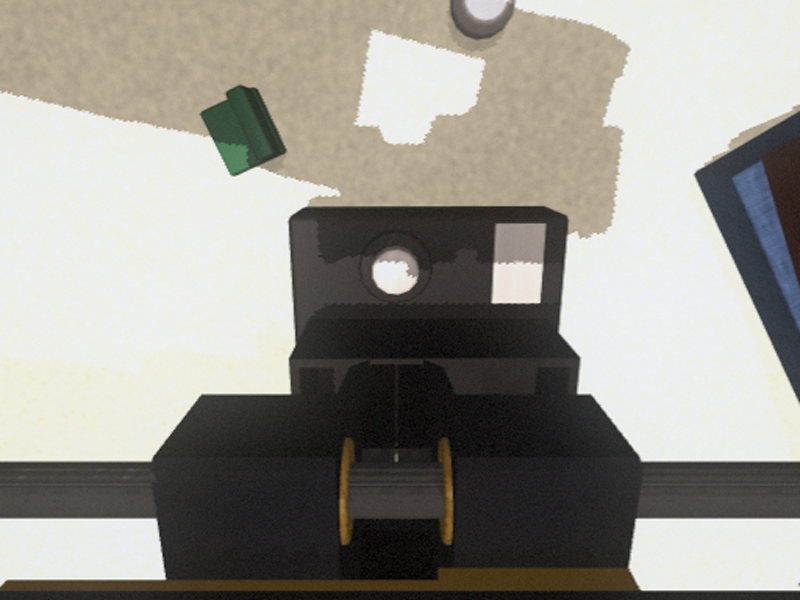

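View pics/s38z.png

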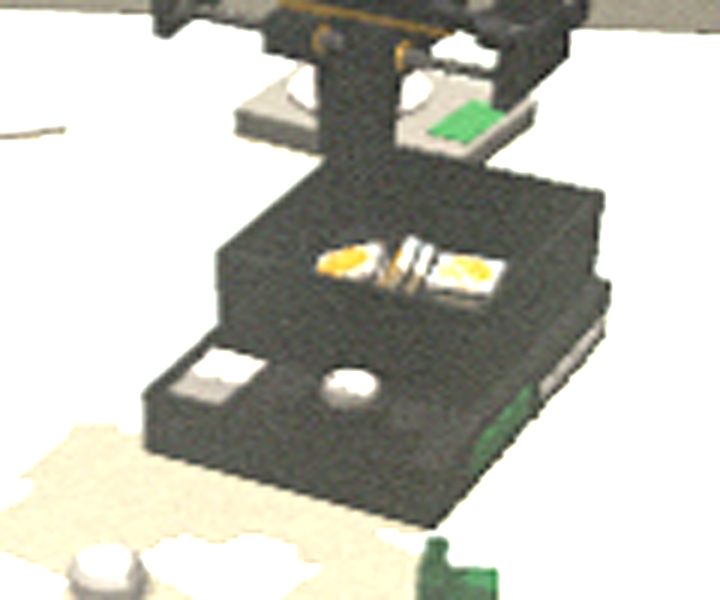

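```bash
python3 -c "
from h import *
from scipy.spatial.transform import Rotation as Ro
R=mrot(np.radians(66.5))@Ro.from_rotvec([0,np.radians(-10),0]).as_matrix();print(R[:,2])
print(delta([.4994,-.1914,.06],R))"
```

```text
[-0.06924205 -0.15924581 -0.98480775]
(array([ 0.1 , -0.01,  5.05]), array([ 0.03, -2.03,  0.02]))
```

Emit:
move_arm([
  [0,0.1,0,1,0,-1,0],
  [0,0.1,0,2.3,0,-2,0],
  [0,0.1,0,3.6,0,-2,0],
  [0,0.1,0,4.6,0,-2,0],
  [0,0.1,0,5,0,-2,0],
])

```text
clock: 43.22
tcp_pos: [0.4996, -0.1893, 0.0602]
ee_rot: [[0.389, 0.919, -0.067], [0.905, -0.395, -0.157], [-0.171, 0.0, -0.985]]
ft_force: [1.1, -0.4, 0.9]
width: 0.002
```

```bash
python3 -c "
from h import *
s=st();print('tip',s['tcp_pos']-.031*s['ee_rot'][:,2]);snap('wrist','pics/w39.png');im=snap('side','pics/s39.png')
cv2.imwrite('pics/s39z.png',cv2.convertScaleAbs(cv2.resize(im[60:180,200:320],None,fx=6,fy=5,interpolation=cv2.INTER_CUBIC),alpha=1.8))"
```

```text
t 43.23 tcp [ 0.4996 -0.1893  0.0602] x [ 0.389  0.905 -0.171] z [-0.067 -0.157 -0.985] q [-27.   16.4 103.5 -11.4  60.    1.9] f [ 1.1 -0.4  0.9] w 0.002
tip [ 0.50163765 -0.18442361  0.09078235]
```

View pics/s39z.png

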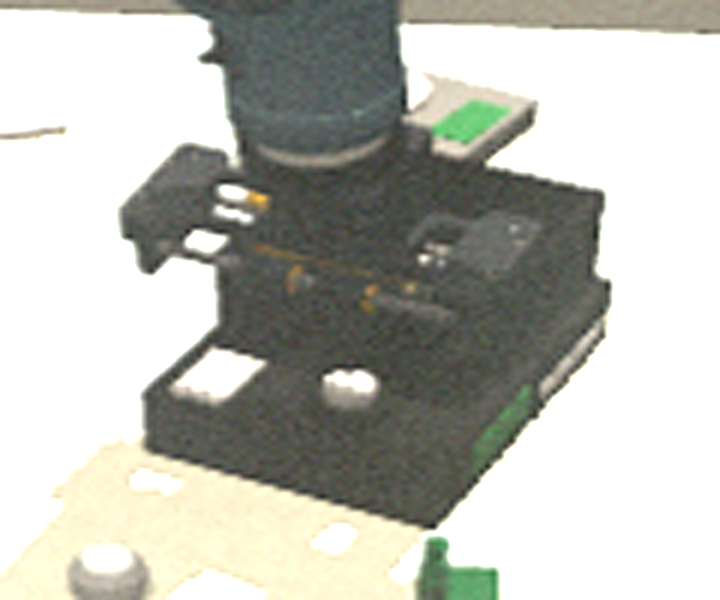

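View pics/w39.png

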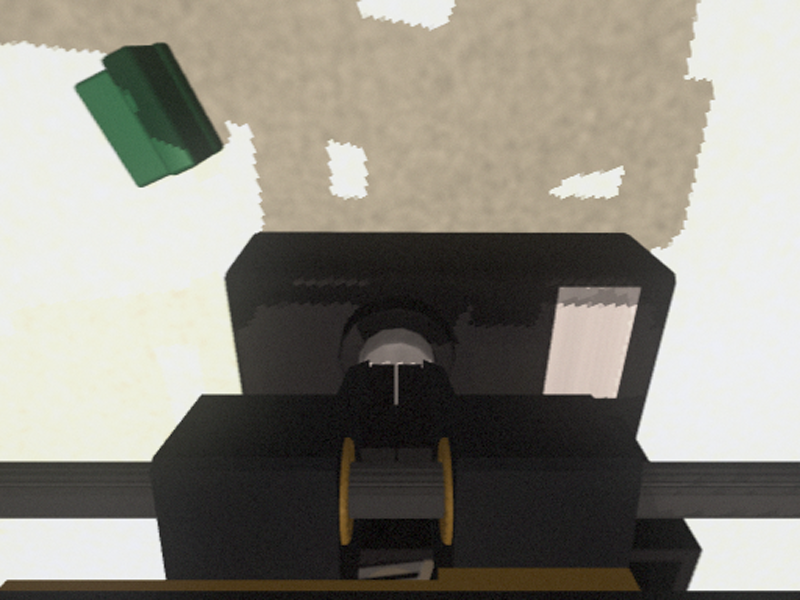

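Emit:
move_arm([
  [0,0.05,0,0.3,0,0,0],
  [0,0.11,0,0.63,0,0,0],
  [0,0.11,0,0.63,0,0,0],
])

```text
clock: 43.7
tcp_pos: [0.4992, -0.19, 0.0444]
ee_rot: [[0.39, 0.918, -0.068], [0.905, -0.396, -0.157], [-0.171, -0.0, -0.985]]
ft_force: [-0.8, 0.2, 0.6]
width: 0.005
```

Emit:
move_arm([
  [0,0.02,0,0.12,0,0,0],
  [0,0.02,0,0.12,0,0,0],
])

```text
clock: 43.95
tcp_pos: [0.4991, -0.1901, 0.0412]
ee_rot: [[0.39, 0.918, -0.068], [0.905, -0.396, -0.157], [-0.171, -0.0, -0.985]]
ft_force: [-0.3, 0.5, -0.5]
width: 0.003
```

Emit:
move_arm([
  [0,0.02,0,0.12,0,0,0],
  [0,0.02,0,0.12,0,0,0],
])

```text
clock: 44.2
tcp_pos: [0.4989, -0.1901, 0.038]
ee_rot: [[0.39, 0.918, -0.068], [0.905, -0.396, -0.157], [-0.171, -0.001, -0.985]]
ft_force: [-0.7, -0.2, -0.9]
width: 0.003
```

Emit:
move_arm([
  [0,0.02,0,0.12,0,0,0],
  [0,0.02,0,0.12,0,0,0],
])

```text
clock: 44.45
tcp_pos: [0.4992, -0.1902, 0.0351]
ee_rot: [[0.39, 0.918, -0.068], [0.905, -0.396, -0.157], [-0.171, -0.0, -0.985]]
ft_force: [0.0, 0.2, 2.1]
width: 0.004
```

Emit:
move_arm([
  [0,0.02,0,0.12,0,0,0],
  [0,0.02,0,0.12,0,0,0],
])

```text
clock: 44.7
tcp_pos: [0.4993, -0.1903, 0.0321]
ee_rot: [[0.39, 0.918, -0.068], [0.905, -0.396, -0.157], [-0.171, 0.0, -0.985]]
ft_force: [-1.0, 0.7, 4.8]
width: 0.007
```

```bash
python3 -c "
from h import *
s=st();print('tip',s['tcp_pos']-.031*s['ee_rot'][:,2]);snap('wrist','pics/w40.png');im=snap('side','pics/s40.png')
cv2.imwrite('pics/s40z.png',cv2.convertScaleAbs(cv2.resize(im[60:180,200:320],None,fx=6,fy=5,interpolation=cv2.INTER_CUBIC),alpha=1.8))"
```

```text
t 44.7 tcp [ 0.4993 -0.1903  0.0321] x [ 0.39   0.905 -0.171] z [-0.068 -0.157 -0.985] q [-27.1  19.  104.1 -11.8  56.8   2.7] f [-1.   0.7  4.8] w 0.007
tip [ 0.5013951  -0.18542596  0.06261964]
```

View pics/s40z.png

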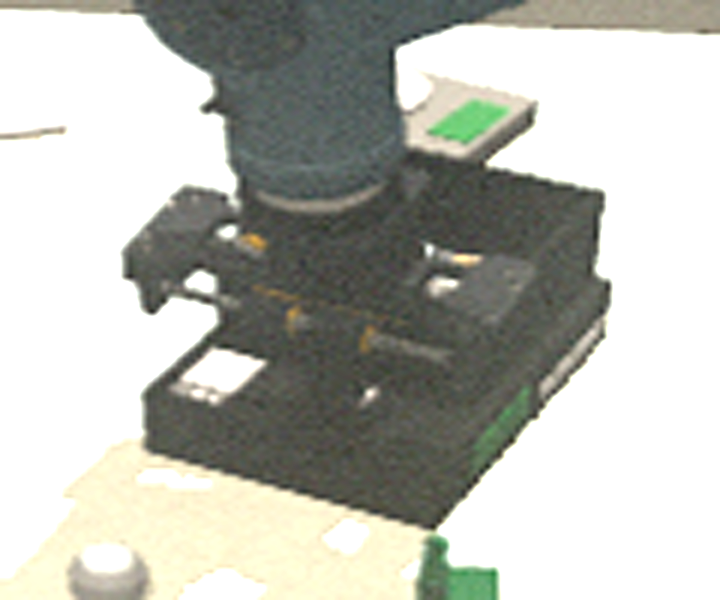

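View pics/w40.png

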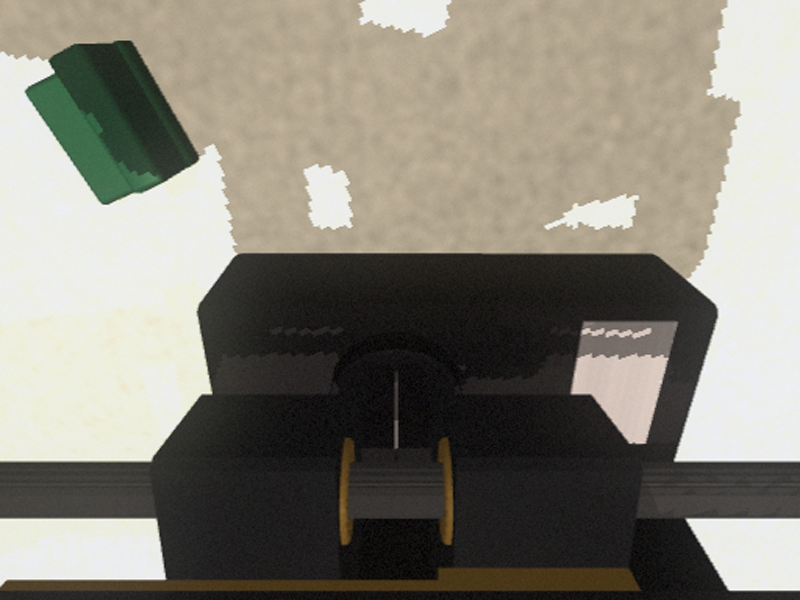

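Emit:
move_arm([
  [0,0.02,0,0.1,0,0,0],
  [0,0.03,0,0.17,0,0,0],
  [0,0.04,0,0.22,0,0,0],
])

```text
clock: 45.18
tcp_pos: [0.4996, -0.1904, 0.0293]
ee_rot: [[0.39, 0.918, -0.068], [0.904, -0.396, -0.158], [-0.172, 0.0, -0.985]]
ft_force: [-11.3, 8.5, 33.7]
width: 0.006
```

Emit:
move_arm([
  [0,-0.1,0,-0.6,0,0,0],
  [0,-0.3,0,-2,0,0,0],
  [0,-0.7,0,-4,0,0,0],
  [0,-1,0,-6,0,0,0],
  [0,-1,0,-6,0,0,0],
])

```text
clock: 45.8
tcp_pos: [0.5028, -0.1906, 0.1859]
ee_rot: [[0.391, 0.918, -0.06], [0.904, -0.396, -0.162], [-0.173, 0.009, -0.985]]
ft_force: [-0.1, -0.2, -0.3]
width: 0.005
```

```bash
python3 -c "
from h import *
st();im=snap('side','pics/s41.png');snap('top','pics/t41.png')
cv2.imwrite('pics/s41z.png',cv2.convertScaleAbs(cv2.resize(im[60:180,200:320],None,fx=6,fy=5,interpolation=cv2.INTER_CUBIC),alpha=1.8))"
```

```text
t 45.8 tcp [ 0.5028 -0.1906  0.1859] x [ 0.391  0.904 -0.173] z [-0.06  -0.162 -0.985] q [-26.9   7.1  98.3 -10.3  73.7  -0.7] f [-0.1 -0.2 -0.3] w 0.005
```

View pics/s41.png

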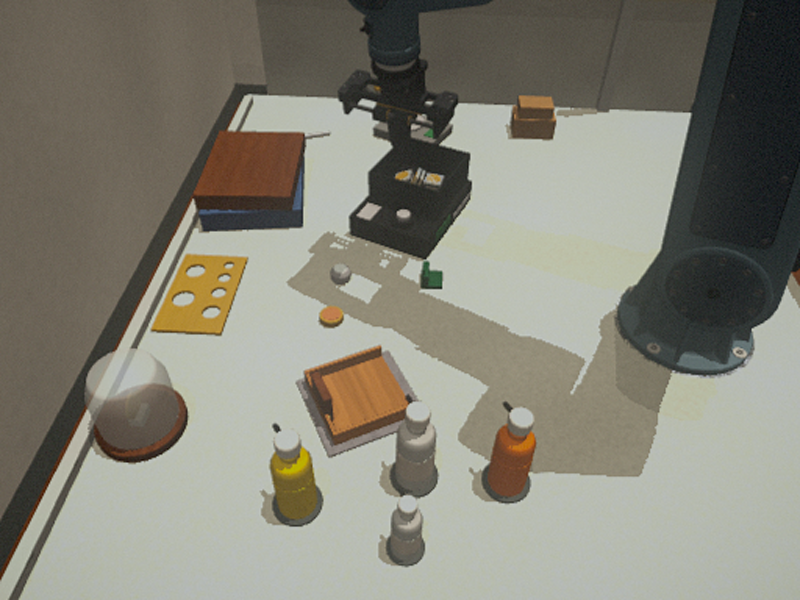

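View pics/s41z.png

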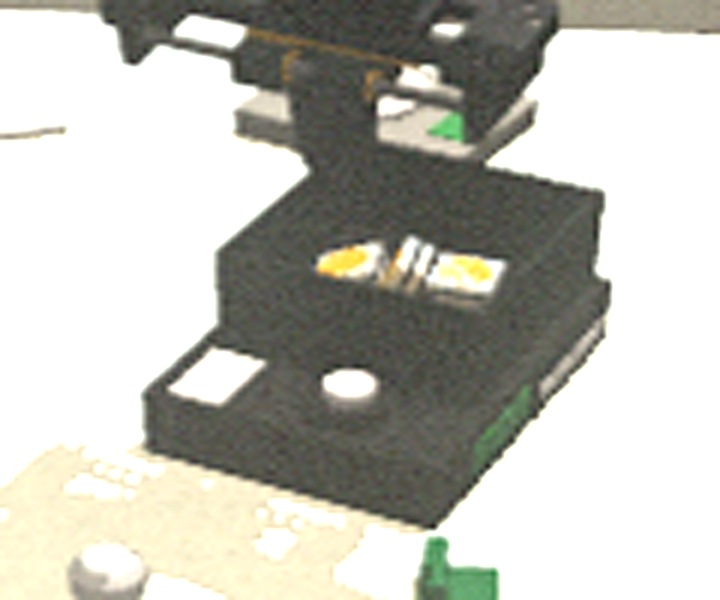

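View pics/t41.png

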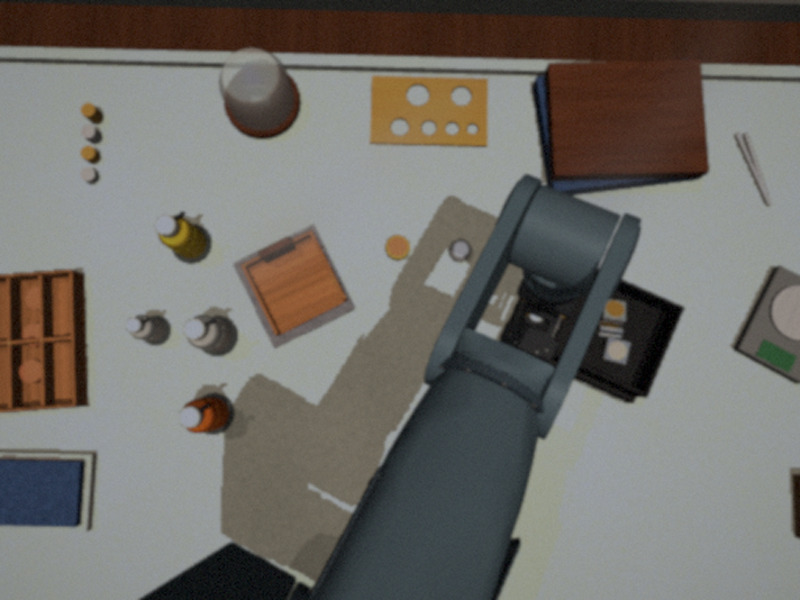

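```bash
python3 -c "
from h import *
print(workorder.finish_job());st()"
```

```text
the job is handed in; nothing more can be done
None
the job is handed in; nothing more can be done
```

The job is done and handed in at about 46 s on the robot's clock. `finish_job()` gave no verdict.

- **Loading:** I found three capsules on the shelf and placed all three in the tray. One was knocked about 4 cm aside during the run; I located it again with the wrist camera before picking it up.
- **Dusting:** I pressed the cap of the larger grey duster until it bottomed out (force rose to 23 N), and it sprang back up.
- **Tipping:** I carried the tray by its handle and tipped it to about 53° over the hopper, holding it there until it was empty. None missed; one of the three came to rest on its edge.
- **Order of the last steps:** I put the tray back on its pad first and pressed the counter's button after that, because the press was done with empty, closed fingers. The button bottomed out after about 6 mm (34 N) and sprang back.

**Final pictures:** The side and top cameras show three capsules in the hopper, the button up, and the tray empty and square on its pad. The gripper was clear of everything. The medal, loupe and stand are where they started; in the last top picture the arm hid the stand, so I checked it in the side view.

**Disagreements:**
- The real fingertips sit about 31 mm behind the reported TCP. My first grasp closed on air above the capsule without touching anything, and I corrected for the offset after that.
- Estimates of the cap and button positions from different cameras differed by 4 to 7 mm. Both presses still bottomed out.

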